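# Load the analyser's reagent rack

### The arm

A 6-joint arm with a two-finger parallel gripper is mounted at the origin on the work surface. World frame = base frame: x ahead of the robot, y to its left, z up, the work surface at z = 0. Lengths are in mm, angles in rad, forces in N, time in s.
With the tool pointing down it reaches from about 350 to 875 mm from the base axis. Payload 15.5 kg.
Tool frame: the origin (TCP) lies where the fingers leave the gripper's body, on its centre line; the fingertips stand 73 mm ahead of it and the grasp point (between the pads) lies 54 mm ahead of it; y points along the fingers, z is the direction in which the jaws open and shut, and the axes are right-handed (so a half turn about y gives the same grasp; the last joint's range is limited). The gripper opens to 85 mm and grips with 20 to 120 N. Pads are 22 mm wide; open, the fingers measure 114 mm over their backs; the gripper's body (76 mm by 85 mm) begins 54 mm behind the grasp point. The pads swing forward as they close: fully open they stand 13 mm farther back than shut.
Start: joints at [-1.302, 0.494, 1.345, -0, 1.302, -0.096], TCP at [222.978, -583.873, 303.877] pointing down, gripper open.
Joint ranges: [-2.91, 2.91], [-0.82, 2.16], [0.22, 2.67], [-1.22, 4.37], [0.12, 2.79], [-3.08, 3.08]. Speed limits (rad/s): [1.89, 1.89, 2.57, 3.01, 3.01, 3.01].

### API

Orientations are given as a unit quaternion [x, y, z, w].
In Python, from station import ctrl gives the robot as it stands.
- The arm moves only by the tool carry_out, never from a script. Its argument "deltas" is a list of rows, each a list of 3 entries, a list of its own where there are three numbers: the shift along the tool's x, y, z in cm, then the turn, a rotation vector about the tool's x, y, z in degrees, then the opening, from 0 (shut) to 1 (fully open). In form: [[[x, y, z], [ax, ay, az], jaw], ...]. A call has 1 to 10 rows; each row is the pose to reach, as a shift and turn from the pose measured when the call began, along the tool's axes at that moment; what a row does not reach only later rows make up. A row lasts 1/8 s, in which the tool goes at most 62.5 mm and 10.7 degrees, less where a joint would pass 70% of its speed; a pose out of reach is approached as far as the arm can. A call with a gripper value outside its range is refused whole. The fingers move at their own pace and stop on an object; "newtons" is the grip in N (left out, the last holds). Time passes only in rows, so rows that repeat a pose let the fingers close. It gives the time, the measured TCP pose, the force and the opening at its end, in the units of the state.
- ctrl.read_state(): the state, without advancing time (a new reading comes with each control period).
- ctrl.camera(name): name is "side" or "top" or "wrist"; returns a dict with "image" (480x640x3 uint8, red, green, blue), "fx", "fy", "cx", "cy" (pixels), "k1" (the pictures are not rectified: a ray, as slopes to the right and down, at radius r is drawn at 1 + k1 r^2 times it, then the intrinsics apply), "R" (3x3) and "t" (3): a world point X has camera coordinates R X + t; the wrist camera has in their place "tool_from_camera" (4x4, takes a point from camera to tool coordinates, whose origin is the TCP and whose axes are the tool frame's). Camera axes: x right, y down, z forward; pixel columns grow to the right and rows downward; lengths in mm; the calibration is good to about 2 mm. A picture is of the moment at which its call begins: read the wrist's pose just before it. There is no depth.
- ctrl.hand_in(): hands the job in, once; it reports no verdict.
Trained networks look in a picture, given as the dict that the camera call returned (one of the last four; its "shot" number tells which), for a name from the list of things; names that differ only in an ending like _2 or _b are one class to them, and where a whole thing is asked for, a point or a joint stands for the part that bears it (a point fixed in the world has none). Each returns a list of dicts, best first, with "p" (0 to 1); they miss things now and then, are a little off and sometimes report something else, mostly with a low value. They report only what shows in the picture. A call takes as long as a camera call. They do not tell look-alikes from the thing itself.
- ctrl.boxes_of(picture, query): "box" ([centre column, centre row, width, height] in pixels, round what is visible of it).
The state is a dict: "t": time; "joint_pos": joint angles; "qvel": joint speeds; "tau": joint torques, N m; "eef_pos": TCP position; "eef_rot": TCP orientation; "force": force on the tool from outside, world axes, zero at the start; "torque": the same for the moment, N m; "width": finger opening in mm.
Only numpy, scipy, OpenCV 4.12 (cv2) and the standard library are available. Lean on these libraries where they do the work, as an engineer would, in place of code of your own. Each camera call takes 0.05 s, during which the arm holds its last target.

### The job

Load the analyser with reagents: some of the four bottles on the bench still have a loose cap on; lift each of these off and seat it, top up, in a recess of the white cap holder, stand each of the four open bottles upright in a well of its own in the grey rack, and then slide the loaded rack along the deck into the analyser's bay until it is fully home against the stop, and let go. Never tip a bottle over, and leave the tube rack, the well plate and the tip box where they are.

Things in the scene. Friction and masses are not known exactly. Their poses are not given: they have to be found in the camera images.
- analyser: White bench-top analyser, fixed, at the robot's left, with a stainless loading deck before it. Origin: centre of the bay mouth at bench level; x points into the bay (roughly world +y), y across it. Deck: 240 mm wide, from x = -270 mm up to the mouth and on as the bay's floor, top 12 mm above the bench. Housing 300 mm tall from x = 200 mm on; probe arm at x = 110 to 200, above z = 150 mm
- rack_home (a point): Where the rack's origin lies when fully home: on the bay floor, 72 mm inside the mouth, 12 mm above the bench; x axis = the way in. Bay: 141 mm wide, 140 mm deep to a solid end stop, clear roof with underside 112 and top 120 mm above the deck. Two grey guides, 30 mm tall, flare out before the mouth: 142 mm apart at it, 186 mm apart 45 mm before it
- rack: Loose grey rack, about 280 g, on the deck: tray 136 x 136 mm, walls 44 mm high, 5 mm floor, 2 x 2 square 56 mm wells, 70 mm pitch, 40 mm high dividers; a grip fin at one end. Origin: centre of the underside; +x is the end that enters the bay first, the fin is at -x. Slides on the deck when pushed or pulled by the fin (do not lift it loaded)
- rack_grip (a point): Point on the top edge of the rack's grip fin, at (-113, 0, 62) mm in the rack frame. The fin is a plate 14 mm thick (along the rack's y), running along the rack's x from the tray wall (-68 mm) to -145 mm, between 22 and 62 mm above the rack's underside
- well0 (a point): centre of the floor of well 0 of the rack, in the rack frame at (+35, +35, 5) mm; a bottle's origin comes here when it stands in this well
- well1 (a point): centre of the floor of well 1 of the rack, in the rack frame at (+35, -35, 5) mm; a bottle's origin comes here when it stands in this well
- well2 (a point): centre of the floor of well 2 of the rack, in the rack frame at (-35, +35, 5) mm; a bottle's origin comes here when it stands in this well
- well3 (a point): centre of the floor of well 3 of the rack, in the rack frame at (-35, -35, 5) mm; a bottle's origin comes here when it stands in this well
- cap_holder: White plastic cap holder lying on the bench, 144 x 144 x 18 mm, fixed, with four round recesses of 52 mm diameter, 10 mm deep, pitch 70 mm. Origin: centre of the underside, x and y along its sides
- recess0 (a point): centre of the floor of recess 0 of the cap holder, in the holder frame at (+35, +35, 8) mm; a cap's origin comes here when it sits in this recess
- recess1 (a point): centre of the floor of recess 1 of the cap holder, in the holder frame at (+35, -35, 8) mm; a cap's origin comes here when it sits in this recess
- recess2 (a point): centre of the floor of recess 2 of the cap holder, in the holder frame at (-35, +35, 8) mm; a cap's origin comes here when it sits in this recess
- recess3 (a point): centre of the floor of recess 3 of the cap holder, in the holder frame at (-35, -35, 8) mm; a cap's origin comes here when it sits in this recess
- bottle0: White wide-mouth reagent bottle standing on the bench at the start, about 130 g, 95 mm tall: body 50 mm diameter up to 66 mm, short shoulder to 71.5 mm, neck 34 mm diameter from there to 95 mm; paper label. Origin: centre of the underside, z up. The four bottles are alike; some may be open, without a cap, from the start
- bottle1: White wide-mouth reagent bottle standing on the bench at the start, about 130 g, 95 mm tall: body 50 mm diameter up to 66 mm, short shoulder to 71.5 mm, neck 34 mm diameter from there to 95 mm; paper label. Origin: centre of the underside, z up. The four bottles are alike; some may be open, without a cap, from the start
- bottle2: White wide-mouth reagent bottle standing on the bench at the start, about 130 g, 95 mm tall: body 50 mm diameter up to 66 mm, short shoulder to 71.5 mm, neck 34 mm diameter from there to 95 mm; paper label. Origin: centre of the underside, z up. The four bottles are alike; some may be open, without a cap, from the start
- bottle3: White wide-mouth reagent bottle standing on the bench at the start, about 130 g, 95 mm tall: body 50 mm diameter up to 66 mm, short shoulder to 71.5 mm, neck 34 mm diameter from there to 95 mm; paper label. Origin: centre of the underside, z up. The four bottles are alike; some may be open, without a cap, from the start
- cap0: Loose blue cap, about 20 g, standing on bottle 0 at the start: 44 mm diameter, 24 mm high, hollow from below (bore 37.6 mm, 20 mm deep), slipped over the neck without thread, its top lying on the neck's rim. Origin: centre of its lower edge (75 mm above the bottle's underside when on the bottle), z up. Absent (None) if that bottle is already open
- cap1: Loose blue cap, about 20 g, standing on bottle 1 at the start: 44 mm diameter, 24 mm high, hollow from below (bore 37.6 mm, 20 mm deep), slipped over the neck without thread, its top lying on the neck's rim. Origin: centre of its lower edge (75 mm above the bottle's underside when on the bottle), z up. Absent (None) if that bottle is already open
- cap2: Loose blue cap, about 20 g, standing on bottle 2 at the start: 44 mm diameter, 24 mm high, hollow from below (bore 37.6 mm, 20 mm deep), slipped over the neck without thread, its top lying on the neck's rim. Origin: centre of its lower edge (75 mm above the bottle's underside when on the bottle), z up. Absent (None) if that bottle is already open
- cap3: Loose blue cap, about 20 g, standing on bottle 3 at the start: 44 mm diameter, 24 mm high, hollow from below (bore 37.6 mm, 20 mm deep), slipped over the neck without thread, its top lying on the neck's rim. Origin: centre of its lower edge (75 mm above the bottle's underside when on the bottle), z up. Absent (None) if that bottle is already open
- tube_rack: Bystander: blue micro-tube rack 70 x 220 x 50 mm with a few tubes, on the bench's far right; origin centre of the underside
- well_plate: Bystander: white 96-well plate 86 x 127 x 14 mm on the far side of the bench; origin centre of the underside
- tip_box: Bystander: clear pipette-tip box 120 x 85 x 59 mm at the right; origin centre of the underside
Things that resemble listed ones, but are neither listed nor needed, are in the scene too. What is shaped like the cap_holder but red or yellow is not meant.

How it is judged:
By the outcome, as a careful person would: the job done as asked, in the order asked, and still so for the second after the job is handed in, with the robot touching nothing.
Of cap0, cap1, cap2, cap3 only 2 to 4 are there at a start; the rules pass over those that are not, and their reading is None.
At some moment in a run one of rack may be knocked a few centimetres aside while the robot is not near it.
It also fails if it takes over 210 s, if anything falls off the work surface, if the arm or the gripper's body presses on something with over 40 N, if the wrist force passes 120 N, or if a joint passes its speed limit or range.

## Working session

There is one attempt and no reset: what is moved stays moved. The work goes in short steps, Python scripts to look and compute and a tool call to move; the robot and the scene stay as the last step left them, time stands still between calls to the robot, and variables do not carry over. Pictures are saved under pics/ and viewed, and the job is handed in when it is done.

Besides the shell and the picture viewer there is one more tool, called after "Call:" as name(argument=value, ...) on one line, values as JSON. carry_out: Moves the arm, as the interface text tells. Its arguments: {"type":"object","properties":{"deltas":{"type":"array"},"newtons":{"type":"number"}},"required":["deltas"]}

```bash
ls; mkdir -p pics
python3 - <<'E'
from station import ctrl
import cv2
print(ctrl.read_state())
for n in ("side","top","wrist"):
    c=ctrl.camera(n); cv2.imwrite(f"pics/a_{n}.png",c["image"][:,:,::-1])
    print(n,{k:v for k,v in c.items() if k!="image"})
E
```

```text
pics
{'t': 0.0, 'joint_pos': array([-1.30149860e+00,  4.94181317e-01,  1.34612310e+00,  3.51763932e-06,
        1.30251406e+00, -9.55065961e-02]), 'qvel': array([ 0.00147532,  0.00180041, -0.00087481,  0.00182974,  0.00047617,
       -0.00119887]), 'tau': array([ 5.79671687e-03, -8.82147288e+01, -3.83870780e+01,  2.92406730e-04,
        9.89794848e-03,  3.50558025e-05]), 'eef_pos': array([ 222.90648845, -583.60814938,  303.30408746]), 'eef_rot': array([-0.12829987,  0.69580823, -0.69494451,  0.12822703]), 'force': array([-0.49988213,  0.21882791, -1.00065459]), 'torque': array([0.00831461, 0.01578351, 0.0588945 ]), 'width': 85.61545290985993}
side {'fx': 554.6280553971914, 'fy': 554.6280553971914, 'cx': 316.1416983016093, 'cy': 235.03568544178157, 'k1': -0.12170390748702208, 'R': array([[-0.95387881, -0.29999877,  0.0107683 ],
       [-0.18385689,  0.55548457, -0.81094608],
       [ 0.2373012 , -0.7755241 , -0.5850218 ]]), 't': array([ 450.97753016,  201.01093425, 1173.3712057 ]), 'shot': 1}
top {'fx': 545.1780263625917, 'fy': 545.1780263625917, 'cx': 310.1754970019925, 'cy': 242.0041833356749, 'k1': -0.11397176215970949, 'R': array([[-0.01469939, -0.99987692, -0.00548362],
       [-0.99688098,  0.01508019, -0.07746542],
       [ 0.07753858,  0.00432782, -0.99697996]]), 't': array([ -78.57073818,  528.16525627, 1279.17578644]), 'shot': 2}
wrist {'fx': 431.99461861902324, 'fy': 431.99461861902324, 'cx': 316.2924277960619, 'cy': 246.25423036809372, 'k1': -0.10285139515395637, 'tool_from_camera': array([[-5.84278776e-04,  9.63977987e-01,  2.65981390e-01,
        -6.76559636e+01],
       [-5.40998623e-04, -2.65981701e-01,  9.63977926e-01,
        -6.96583698e+01],
       [ 9.99999683e-01,  4.19336277e-04,  6.76918226e-04,
         2.94672375e-01],
       [ 0.00000000e+00,  0.00000000e+00,  0.00000000e+00,
         1.00000000e+00]]), 'shot': 3}
```

View pics/a_top.png

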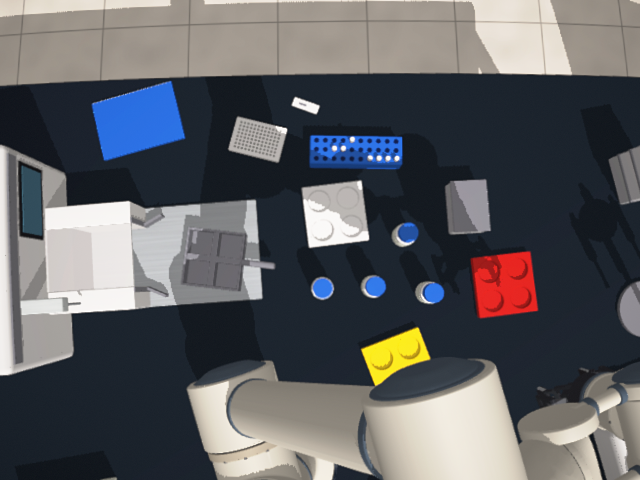

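View pics/a_side.png

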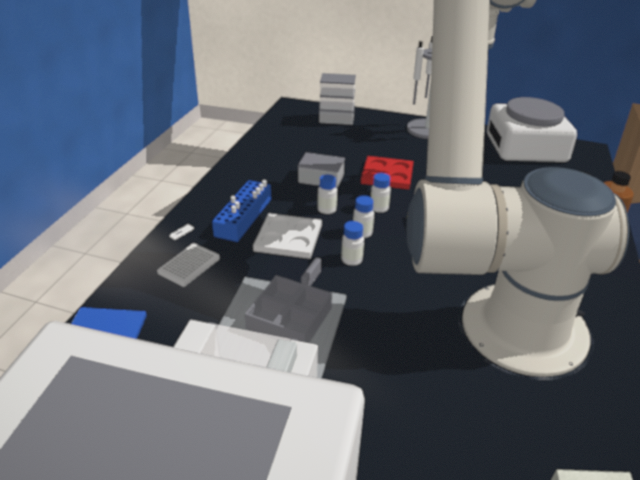

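View pics/a_wrist.png

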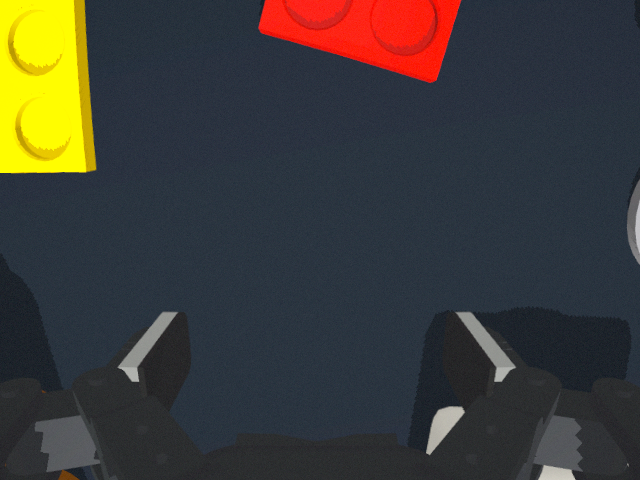

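```bash
cat > h.py <<'E'
import numpy as np, cv2
from station import ctrl
from scipy.spatial.transform import Rotation as Ro
from scipy.optimize import least_squares
def proj(c,X):
    X=np.atleast_2d(np.asarray(X,float))
    if 'R' in c: P=X@c['R'].T+c['t']
    s=P[:,:2]/P[:,2:]; s=s*(1+c['k1']*(s**2).sum(1,keepdims=True))
    return s*[c['fx'],c['fy']]+[c['cx'],c['cy']]
def wristify(c,st):
    "give wrist picture R,t in world"
    T=np.eye(4);T[:3,:3]=Ro.from_quat(st['eef_rot']).as_matrix();T[:3,3]=st['eef_pos']
    M=np.linalg.inv(T@c['tool_from_camera']); c['R']=M[:3,:3];c['t']=M[:3,3];return c
def unproj(c,uv,z):
    uv=np.atleast_2d(np.asarray(uv,float))
    d=(uv-[c['cx'],c['cy']])/[c['fx'],c['fy']]; s=d.copy()
    for _ in range(20): s=d/(1+c['k1']*(s**2).sum(1,keepdims=True))
    ray=np.c_[s,np.ones(len(s))]@c['R']; C=-c['R'].T@c['t']
    l=(z-C[2])/ray[:,2]; return C+l[:,None]*ray
def shot(n,f=None):
    st=ctrl.read_state(); c=ctrl.camera(n)
    if n=='wrist': wristify(c,st)
    if f: cv2.imwrite(f"pics/{f}.png",c['image'][:,:,::-1])
    return c
A=np.linspace(0,2*np.pi,48,endpoint=False)
def circ(x,y,z,r): return np.c_[x+r*np.cos(A),y+r*np.sin(A),z+0*A]
def bbox(p): return np.r_[p.min(0),p.max(0)]
def rowto(pos,yaw=None,st=None):
    """tool delta (cm) and rotvec(deg) to reach TCP pos with tool down, tool x axis heading yaw (world)"""
    st=st or ctrl.read_state(); R0=Ro.from_quat(st['eef_rot'])
    d=R0.inv().apply(np.asarray(pos)-st['eef_pos'])/10
    if yaw is None: 
        x=R0.as_matrix()[:,0]; yaw=np.arctan2(x[1],x[0])
    x=np.array([np.cos(yaw),np.sin(yaw),0]);y=np.array([0,0,-1.]);z=np.cross(x,y)
    Rt=Ro.from_matrix(np.c_[x,y,z]); rv=np.degrees((R0.inv()*Rt).as_rotvec())
    return np.round(d,2).tolist(),np.round(rv,1).tolist()
def yawnow():
    st=ctrl.read_state(); x=Ro.from_quat(st['eef_rot']).as_matrix()[:,0]; return np.degrees(np.arctan2(x[1],x[0]))
E
python3 - <<'E'
from h import *
print(np.round(Ro.from_quat(ctrl.read_state()['eef_rot']).as_matrix(),3),yawnow())
for n in('top','side'):
    c=shot(n)
    print(n,'cam at',-c['R'].T@c['t'])
    for q in ('cap0','bottle0','cap_holder','rack','analyser'):
        for b in ctrl.boxes_of(c,q)[:6]: 
            bb=b['box'];print(q,round(b['p'],2),np.round(bb,1), np.round(unproj(c,bb[:2],{'cap0':90,'cap_holder':9}.get(q,30))[0]))
    im=cv2.cvtColor(c['image'],cv2.COLOR_RGB2HSV)
    m=((im[...,0]>100)&(im[...,0]<120)&(im[...,1]>150)&(im[...,2]>70)).astype(np.uint8)
    k,l,s,ce=cv2.connectedComponentsWithStats(m)
    for i in range(1,k):
        if 150<s[i,4]<1500: print('blob',s[i],ce[i])
E
python3 -c "
import cv2
a=cv2.imread('pics/a_top.png');cv2.imwrite('pics/a_topz.png',cv2.resize(a[160:330,120:480],None,fx=2.2,fy=2.2,interpolation=2))"
```

```text
[[-0.934 -0.     0.357]
 [-0.357  0.001 -0.934]
 [-0.    -1.    -0.001]] -159.098384754949
top cam at [ 426.1774862   -92.06194607 1315.79631394]
cap0 0.74 [376.2 285.8  19.6  20.9] [ 421. -234.   90.]
cap0 0.72 [324.  287.   23.3  18.3] [ 420. -116.   90.]
cap0 0.57 [432.2 292.9  23.   21.1] [ 402. -360.   90.]
cap0 0.55 [407.2 234.6  23.3  21.1] [ 535. -307.   90.]
bottle0 0.56 [423.6 292.1  14.3  17.6] [ 404. -352.   30.]
bottle0 0.44 [401.  235.2  12.3  17.2] [ 539. -302.   30.]
bottle0 0.43 [228.9 259.1  93.8  62.9] [488. 107.  30.]
bottle0 0.42 [366.6 284.5   6.3  15.7] [ 424. -218.   30.]
cap_holder 0.96 [335.5 214.2  65.7  67.1] [ 594. -149.    9.]
cap_holder 0.9 [394.8 356.5  69.7  58.3] [ 251. -284.    9.]
cap_holder 0.7 [504.3 283.9  67.   70.7] [ 419. -555.    9.]
cap_holder 0.29 [467.8 205.   38.7  56.8] [ 612. -472.    9.]
rack 0.74 [229.4 259.8  95.2  62.9] [487. 105.  30.]
analyser 0.58 [131.6 260.9 263.1 229.5] [487. 342.  30.]
analyser 0.22 [228.4 261.6  94.6  61.3] [483. 108.  30.]
analyser 0.21 [376.5 287.6  19.7  19.1] [ 416. -241.   30.]
blob [399 222  20  20 31
[... 570 characters left out ...]
. -112.   30.]
bottle0 0.82 [365.6 223.6  20.7  24.9] [ 413. -235.   30.]
bottle0 0.78 [381.5 200.7  20.7  29.2] [ 396. -357.   30.]
bottle0 0.73 [327.4 198.7  21.3  24.6] [ 541. -320.   30.]
bottle0 0.41 [289.1 300.   89.1  83.8] [503. 101.  30.]
cap_holder 0.97 [290.4 236.1  73.6  48.2] [ 589. -149.    9.]
cap_holder 0.82 [386.4 175.1  49.   31.1] [ 418. -539.    9.]
rack 0.91 [286.9 301.4  87.7  85.1] [506. 107.  30.]
analyser 0.7 [183.1 380.1 360.5 198.8] [616. 371.  30.]
blob [375 174  14  13 157] [381.1910828  180.10191083]
blob [321 176  14  13 157] [327.37579618 181.47770701]
blob [355 195  17  17 239] [363.36820084 202.66527197]
blob [344 220  18  18 261] [352.39846743 229.03831418]
```

View pics/a_topz.png

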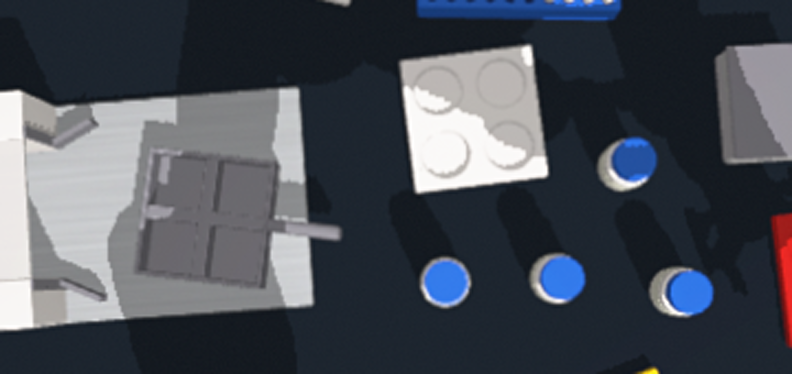

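```bash
cat > fit.py <<'E'
from h import *
def hullcen(c,pts):
    h=cv2.convexHull(proj(c,pts).astype(np.float32)); m=cv2.moments(h); return np.array([m['m10']/m['m00'],m['m01']/m['m00']])
def fitcap(cs,blobs,x0,z0=75):
    def f(p): return np.concatenate([hullcen(c,np.r_[circ(*p,z0,22),circ(*p,z0+24,22)])-b for c,b in zip(cs,blobs)])
    r=least_squares(f,x0,diff_step=1e-4); return r.x,r.fun
def refinecorners(c,uv,w=4):
    g=cv2.cvtColor(c['image'],cv2.COLOR_RGB2GRAY)
    return cv2.cornerSubPix(g,np.float32(uv).reshape(-1,1,2),(w,w),(-1,-1),(3,30,.01)).reshape(-1,2)
def fitrect(cs,uvs,local,x0):
    """local Nx3 points; uvs list (nan allowed); x0=x,y,yaw"""
    def f(p):
        R=Ro.from_euler('z',p[2]).as_matrix(); X=local@R.T+[p[0],p[1],0]
        r=np.concatenate([(proj(c,X)-u).ravel() for c,u in zip(cs,uvs)]); return r[~np.isnan(r)]
    r=least_squares(f,x0,x_scale=[10,10,.05]); return r.x,r.fun
E
python3 - <<'E'
from fit import *
ct=shot('top');cs=shot('side')
T=[(322.12,287.57),(375.87,286.0),(408.5,231.8),(433.8,292.5)]
S=[(352.4,229.0),(363.4,202.7),(327.4,181.5),(381.2,180.1)]
for t,s,x0 in zip(T,S,[(420,-112),(421,-230),(537,-310),(403,-360)]):
    for cc,bb in (([ct],[t]),([cs],[s]),([ct,cs],[t,s])):
        x,r=fitcap(cc,bb,x0); print(np.round(x,1),np.round(r,2),end=' | ')
    print()
z=np.array([(400,60),(532,45),(548,177),(415,192)])/2.2+[120,160]
u=refinecorners(ct,z); print(z,u)
L=np.array([(72,72,18),(72,-72,18),(-72,-72,18),(-72,72,18)])
print(fitrect([ct],[z],L,(594,-149,0)),fitrect([ct],[u],L,(594,-149,0)))
def zoom(c,x0,x1,y0,y1,f,n): cv2.imwrite(n,cv2.resize(c['image'][y0:y1,x0:x1,::-1],None,fx=f,fy=f,interpolation=2))
zoom(ct,130,290,190,310,5,'pics/b_rack.png')
zoom(cs,180,360,200,370,4,'pics/b_sider.png')
E
```

```text
[ 418.7 -111.9] [ 0. -0.] | [ 421.6 -121.3] [-0.  0.] | [ 419.6 -114. ] [ 0.94 -0.4   0.07  1.86] | 
[ 420.2 -232.8] [-0. -0.] | [ 424.  -243.1] [-0.  0.] | [ 421.3 -234.7] [ 0.8  -0.51  0.24  1.87] | 
[ 541.5 -310. ] [-0. -0.] | [ 541.3 -316.2] [0. 0.] | [ 541.  -311.1] [ 0.48  0.2  -0.42  0.92] | 
[ 403.2 -363.8] [-0.  0.] | [ 404.6 -370.4] [ 0. -0.] | [ 403.5 -364.8] [ 0.43 -0.12 -0.04  1.05] | 
[[301.81818182 187.27272727]
 [361.81818182 180.45454545]
 [369.09090909 240.45454545]
 [308.63636364 247.27272727]] [[301.32404 187.29456]
 [360.4581  179.62122]
 [368.49316 239.73894]
 [308.7341  247.39217]]
(array([ 5.94261664e+02, -1.47831022e+02,  9.79540328e-02]), array([ 0.37675907,  0.32274417, -0.32152861,  0.51798604, -0.32229273,
       -0.39229098,  0.2648468 , -0.42443667])) (array([ 5.95135512e+02, -1.46434147e+02,  1.11188931e-01]), array([-0.05974358,  0.38665751,  0.01034434,  0.66155477,  0.02790378,
       -0.47415437,  0.02041395, -0.55237969]))
```

View pics/b_rack.png

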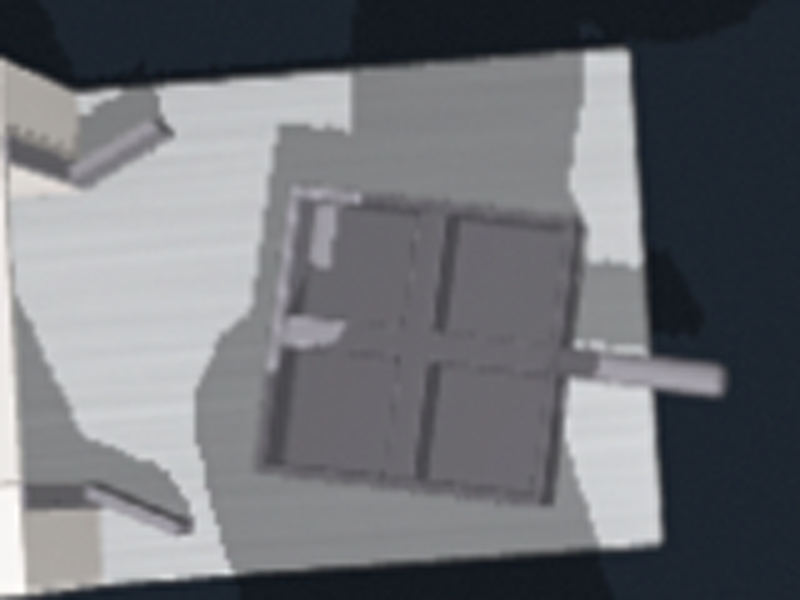

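View pics/b_sider.png

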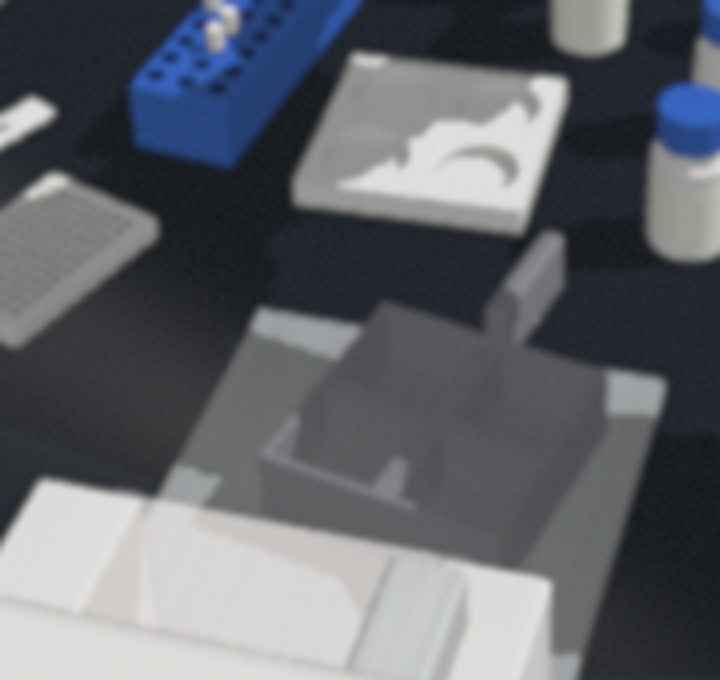

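Run:
```python
from fit import *
ct=shot('top')
Z=lambda p:np.array(p)/5.0+[130,190]
u=Z([(290,185),(585,215),(552,505),(258,470),(725,370)])
L=np.array([(68,-68,56),(-68,-68,56),(-68,68,56),(68,68,56),(-145,0,74)],float)
print('rack',fitrect([ct],[u],L,(487,107,1.4)))
d=unproj(ct,Z([(632,48),(663,545),(80,88),(235,573)]),12);print(np.round(d,1))
e=d[2]-d[0]; print('dir far edge',np.degrees(np.arctan2(e[1],e[0])),'near',np.degrees(np.arctan2(*(d[3]-d[1])[1::-1])), 'w',np.linalg.norm(d[0]-d[1]))
print('start->hover',rowto((430,-215,330),np.pi))
```

```text
rack (array([489.06226592, 137.35301006,   1.4560731 ]), array([ 0.66004999, -0.31569632, -0.85644792, -0.60659777, -0.58790214,
       -0.26582753,  0.36665007,  0.65274211,  0.42106259,  0.52575695]))
[[632.4  42.2  12. ]
 [392.9  29.1  12. ]
 [617.9 313.2  12. ]
 [381.7 235.5  12. ]]
dir far edge 93.06895359988103 near 93.11560658965371 w 239.84641117277187
start->hover ([-32.5, -2.61, -27.07], [0.0, 20.9, -0.0])
```

Call:
carry_out(deltas=[[[-32.5, -2.6, -27.0], [0, 20.9, 0], 1], [[-32.5, -2.6, -27.0], [0, 20.9, 0], 1], [[-32.5, -2.6, -27.0], [0, 20.9, 0], 1], [[-32.5, -2.6, -27.0], [0, 20.9, 0], 1], [[-32.5, -2.6, -27.0], [0, 20.9, 0], 1], [[-32.5, -2.6, -27.0], [0, 20.9, 0], 1], [[-32.5, -2.6, -27.0], [0, 20.9, 0], 1], [[-32.5, -2.6, -27.0], [0, 20.9, 0], 1], [[-32.5, -2.6, -27.0], [0, 20.9, 0], 1], [[-32.5, -2.6, -27.0], [0, 20.9, 0], 1]])

```text
t: 2.15
eef_pos: [429.8, -216.6, 329.8]
eef_rot: [-0.0, -0.707, 0.707, 0.001]
force: [0.2, 0.3, -0.1]
width: 85.0
```

Run:
```python
from fit import *
c=shot('wrist','c_w')
hsv=cv2.cvtColor(c['image'],cv2.COLOR_RGB2HSV)
m=((hsv[...,0]>100)&(hsv[...,0]<120)&(hsv[...,1]>150)&(hsv[...,2]>70)).astype(np.uint8)
k,l,s,ce=cv2.connectedComponentsWithStats(m)
for i in range(1,k):
    if s[i,4]>400:
        x0=unproj(c,ce[i],90)[0][:2]; print('blob',s[i],np.round(ce[i],1),np.round(fitcap([c],[ce[i]],x0)[0],1))
for b in ctrl.boxes_of(c,'cap0'): print(round(b['p'],2),np.round(b['box'],1))
```

```text
blob [ 416   28   72   70 3910] [452.1  63.5] [ 541.5 -309.9]
blob [ 307  202   62   65 3103] [337.4 234.4] [ 421.2 -232.5]
blob [ 146  206   66   64 3238] [178.5 237.2] [ 418.9 -113.8]
blob [ 474  224   68   63 3206] [507.5 254.7] [ 404.7 -363.6]
0.95 [179.8 238.7  67.5  64.3]
0.9 [507.6 255.1  70.   63.9]
0.86 [337.4 232.9  58.7  64.2]
0.68 [451.9  63.4  75.1  72.3]
```

View pics/c_w.png

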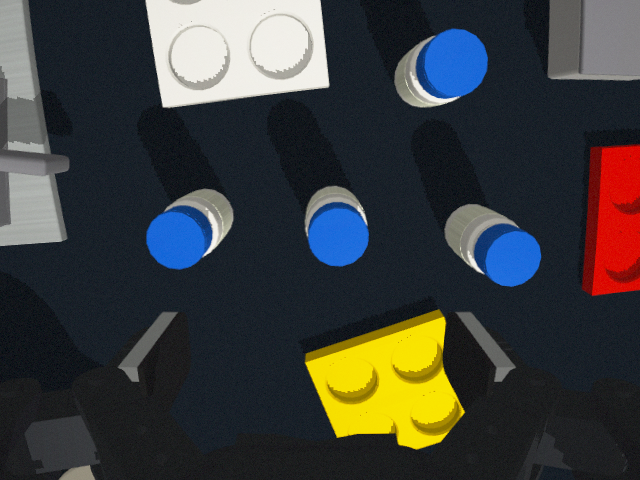

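Run:
```python
from fit import *
c=shot('wrist');ct=shot('top')
u=refinecorners(c,[(164,107),(329,87)]);print(u)
L=np.array([(72,72,18),(72,-72,18),(-72,-72,18),(-72,72,18)],float); n=np.nan
uw=np.array([(n,n),(n,n),u[1],u[0]])
z=np.array([(400,60),(532,45),(548,177),(415,192)])/2.2+[120,160]
x1=fitrect([c],[uw],L,(594,-149,.1))
x2=fitrect([ct,c],[z,uw],L,(594,-149,.1));print(x1,x2)
for b in ctrl.boxes_of(c,'recess0'): print(round(b['p'],2),np.round(b['box'],1))
# circles overlay
im=c['image'][:,:,::-1].copy()
p=x2[0];R=Ro.from_euler('z',p[2]).as_matrix()
for i,(a,b) in enumerate([(35,35),(35,-35),(-35,35),(-35,-35)]):
    ctr=R@[a,b,0]+[p[0],p[1],0]; print('recess',i,np.round(ctr,1))
    cv2.polylines(im,[np.int32(proj(c,circ(ctr[0],ctr[1],18,26)))],True,(0,0,255))
cv2.imwrite('pics/d.png',cv2.resize(im[:150,100:400],None,fx=2.5,fy=2.5))
```

```text
[[162.41316 106.85422]
 [328.52216  86.55163]]
(array([ 5.96043230e+02, -1.48425357e+02,  1.04230032e-01]), array([ 0.25975811, -0.02520147, -0.27180097,  0.0452744 ])) (array([ 5.95708414e+02, -1.48328982e+02,  1.03716794e-01]), array([ 0.42397081, -0.08444379, -0.32194711, -0.22434338,  0.02203799,
       -1.19043874,  0.65742267, -0.8801283 ,  0.10435572,  0.43468677,
       -0.40233432,  0.40900893]))
0.68 [384.5 381.9 155.7 137.9]
0.66 [611.6 219.   56.8 145.8]
0.56 [235.7  53.9 183.2 103.8]
recess 0 [ 626.9 -109.9    0. ]
recess 1 [ 634.1 -179.5    0. ]
recess 2 [ 557.3 -117.1    0. ]
recess 3 [ 564.5 -186.8    0. ]
```

View pics/d.png

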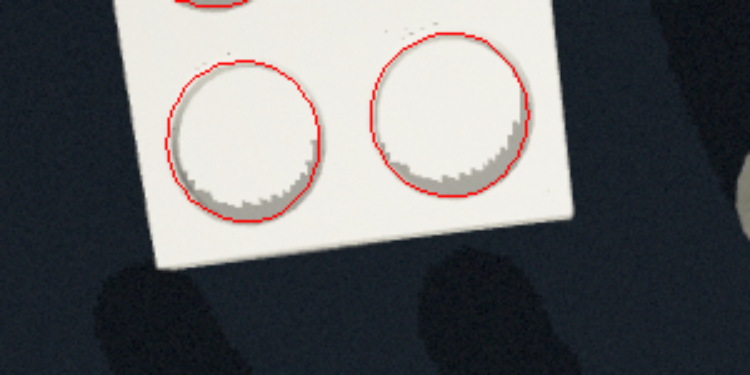

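```bash
cat > plan.py <<'E'
from h import *
def plan(*wps):
    st=ctrl.read_state()
    for (x,y,z,h,j,n) in wps:
        d,r=rowto((x,y,z),None if h is None else np.radians(h),st)
        print(n,'x',[[round(v,1) for v in d],[0 if abs(v)<.5 else round(v,1) for v in r],j])
E
python3 - <<'E'
from plan import *
plan((421,-232.5,200,-129,1,5),(421,-232.5,158,-129,1,2),(421,-232.5,158,-129,.3,3))
E
```

```text
5 x [[0.9, 13.0, 1.6], [0, -51.1, 0], 1]
2 x [[0.9, 17.2, 1.6], [0, -51.1, 0], 1]
3 x [[0.9, 17.2, 1.6], [0, -51.1, 0], 0.3]
```

Call:
carry_out(deltas=[[[0.9, 13.0, 1.6], [0, -51.1, 0], 1], [[0.9, 13.0, 1.6], [0, -51.1, 0], 1], [[0.9, 13.0, 1.6], [0, -51.1, 0], 1], [[0.9, 13.0, 1.6], [0, -51.1, 0], 1], [[0.9, 13.0, 1.6], [0, -51.1, 0], 1], [[0.9, 13.0, 1.6], [0, -51.1, 0], 1], [[0.9, 17.2, 1.6], [0, -51.1, 0], 1], [[0.9, 17.2, 1.6], [0, -51.1, 0], 1]], newtons=25)

```text
t: 3.4
eef_pos: [420.0, -231.6, 156.3]
eef_rot: [-0.304, 0.64, -0.637, 0.303]
force: [-0.7, 0.3, 0.5]
width: 85.4
```

Run:
```python
from plan import *
c=shot('wrist','e_w'); s=shot('side','e_s'); print(yawnow())
cv2.imwrite('pics/e_sz.png',cv2.resize(s['image'][120:260,280:440,::-1],None,fx=4,fy=4,interpolation=2))
```

```text
-129.06648307613403
```

View pics/e_w.png

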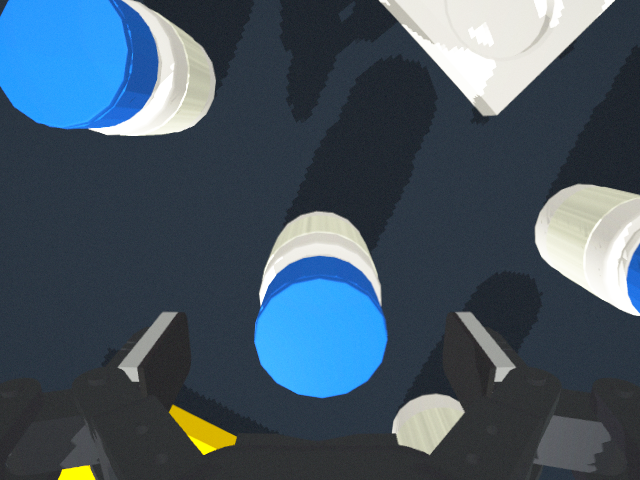

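View pics/e_sz.png

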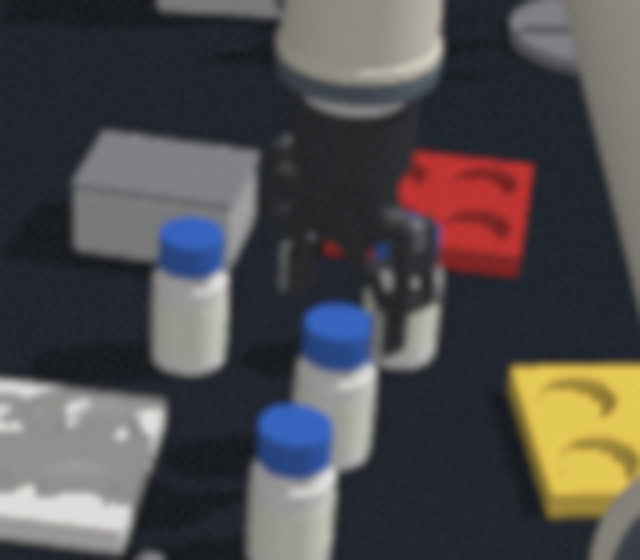

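Call:
carry_out(deltas=[[[0, 0, 0], [0, 0, 0], 0], [[0, 0, 0], [0, 0, 0], 0], [[0, 0, 0], [0, 0, 0], 0], [[0, 0, 0], [0, 0, 0], 0], [[0, -3, 0], [0, 0, 0], 0], [[0, -9, 0], [0, 0, 0], 0], [[0, -9, 0], [0, 0, 0], 0]], newtons=25)

```text
t: 4.38
eef_pos: [422.4, -233.2, 252.3]
eef_rot: [0.303, -0.636, 0.64, -0.305]
force: [0.2, -0.7, -0.5]
width: 44.6
```

Run:
```python
from plan import *
c=shot('wrist','f_w'); s=shot('side','f_s'); print(yawnow(),ctrl.read_state()['eef_pos'])
cv2.imwrite('pics/f_sz.png',cv2.resize(s['image'][120:260,280:440,::-1],None,fx=4,fy=4,interpolation=2))
```

```text
-129.07627281908137 [ 421.12332886 -232.31521677  249.02264441]
```

View pics/f_w.png

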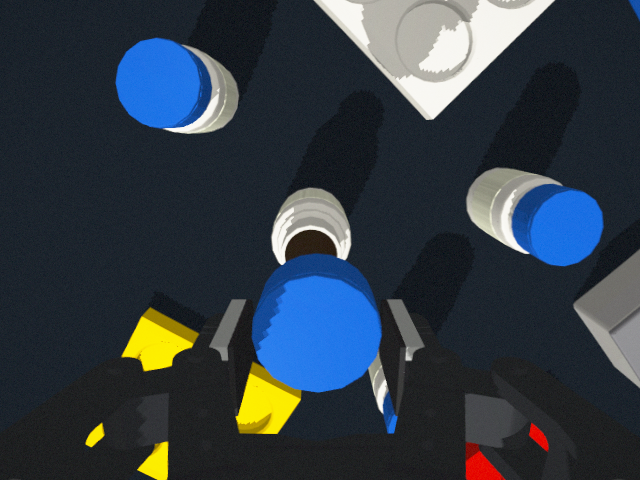

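View pics/f_sz.png

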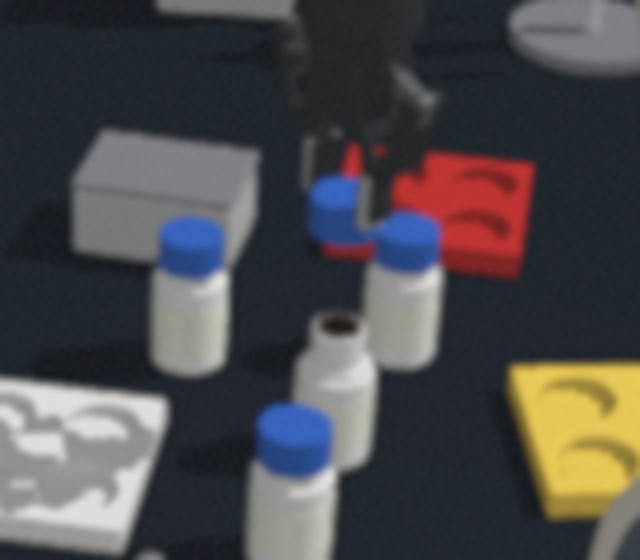

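Run:
```python
from plan import *
plan((564.5,-187,200,-129,0,4),(564.5,-187,96,-129,0,3),(564.5,-187,93.5,-129,0,2))
```

```text
4 x [[-12.6, 4.9, 8.3], [0, 0, 0], 0]
3 x [[-12.6, 15.3, 8.3], [0, 0, 0], 0]
2 x [[-12.6, 15.6, 8.3], [0, 0, 0], 0]
```

Call:
carry_out(deltas=[[[-12.6, 4.9, 8.3], [0, 0, 0], 0], [[-12.6, 4.9, 8.3], [0, 0, 0], 0], [[-12.6, 4.9, 8.3], [0, 0, 0], 0], [[-12.6, 4.9, 8.3], [0, 0, 0], 0], [[-12.6, 10, 8.3], [0, 0, 0], 0], [[-12.6, 15.0, 8.3], [0, 0, 0], 0], [[-12.6, 15.5, 8.3], [0, 0, 0], 0], [[-12.6, 15.5, 8.3], [0, 0, 0], 0], [[-12.6, 15.5, 8.3], [0, 0, 0], 0]])

```text
t: 5.6
eef_pos: [565.2, -187.2, 95.4]
eef_rot: [0.304, -0.638, 0.639, -0.304]
force: [-0.8, -0.7, 0.2]
width: 44.6
```

Run:
```python
from plan import *
c=shot('wrist','g_w'); print(yawnow(),ctrl.read_state()['eef_pos'],ctrl.read_state()['force'])
```

```text
-129.08571645110896 [ 565.2980903  -187.12510984   95.41057713] [ 0.26193398 -0.19048317 -0.16435088]
```

View pics/g_w.png

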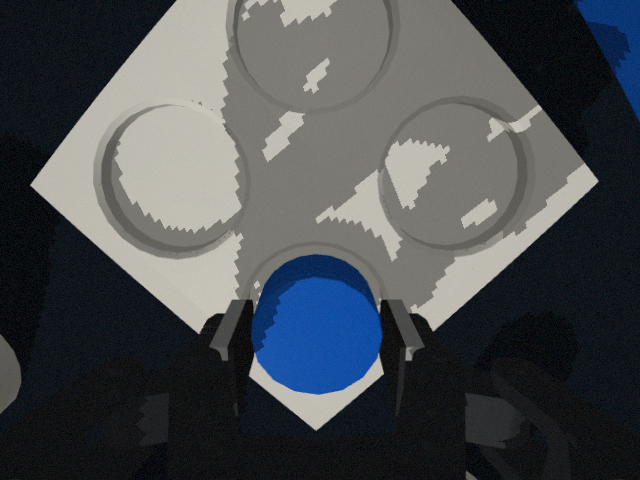

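Call:
carry_out(deltas=[[[0, 0.2, 0], [0, 0, 0], 0], [[0, 0.2, 0], [0, 0, 0], 0], [[0, 0.2, 0], [0, 0, 0], 0.8], [[0, 0.2, 0], [0, 0, 0], 0.8], [[0, 0.2, 0], [0, 0, 0], 0.8], [[0, -3, 0], [0, 0, 0], 0.8], [[0, -9, 0], [0, 0, 0], 1], [[0, -15, 0], [0, 0, 0], 1], [[0, -15, 0], [0, 0, 0], 1]])

```text
t: 6.78
eef_pos: [566.7, -187.6, 250.1]
eef_rot: [0.302, -0.636, 0.641, -0.306]
force: [0.3, -0.9, 0.3]
width: 85.4
```

Run:
```python
from plan import *
c=shot('wrist','h_w'); print(yawnow(),ctrl.read_state()['eef_pos'],ctrl.read_state()['force'])
plan((541.5,-310,200,-129,1,3),(541.5,-310,158,-129,1,2))
```

```text
-129.0775956537988 [ 565.65768487 -187.22528354  247.52576192] [-0.80469644  0.19774874 -0.23392489]
3 x [[11.1, 4.8, 5.8], [0, 0, 0], 1]
2 x [[11.1, 9.0, 5.8], [0, 0, 0], 1]
```

View pics/h_w.png

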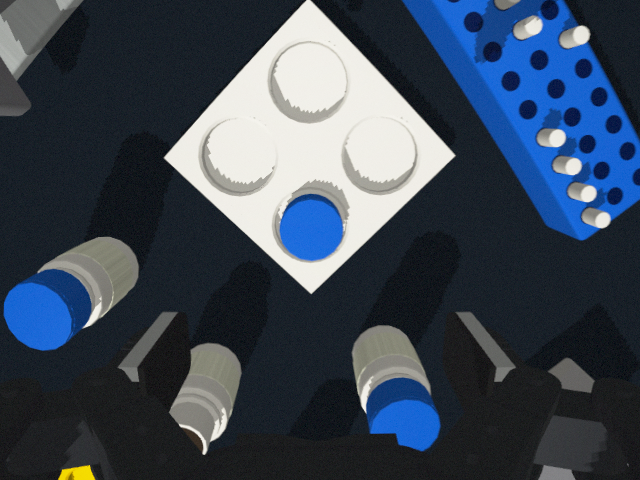

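Call:
carry_out(deltas=[[[11.1, 4.0, 5.8], [0, 0, 0], 1], [[11.1, 4.8, 5.8], [0, 0, 0], 1], [[11.1, 4.8, 5.8], [0, 0, 0], 1], [[11.1, 9.0, 5.8], [0, 0, 0], 1], [[11.1, 9.0, 5.8], [0, 0, 0], 1], [[11.1, 9.0, 5.8], [0, 0, 0], 0], [[11.1, 9.0, 5.8], [0, 0, 0], 0], [[11.1, 9.0, 5.8], [0, 0, 0], 0], [[11.1, 9.0, 5.8], [0, 0, 0], 0], [[11.1, 5.0, 5.8], [0, 0, 0], 0]])

```text
t: 8.07
eef_pos: [540.2, -309.3, 196.8]
eef_rot: [0.303, -0.638, 0.639, -0.305]
force: [-0.7, -0.2, 1.2]
width: 43.2
```

Run:
```python
from plan import *
c=shot('wrist','i_w'); print(yawnow(),ctrl.read_state()['eef_pos'],ctrl.read_state()['force'])
plan((541.5,-310,230,-129,0,2),(634,-179.5,200,-129,0,4),(634,-179.5,93.5,-129,0,2))
```

```text
-129.06200530742908 [ 542.20676681 -310.71836539  203.33620645] [ 3.55919452 -1.72221343  6.86716928]
2 x [[-0.0, -2.7, -0.1], [-0.6, 0, 0], 0]
4 x [[-16.0, 0.3, -1.1], [-0.6, 0, 0], 0]
2 x [[-15.9, 11.0, -1.3], [-0.6, 0, 0], 0]
```

View pics/i_w.png

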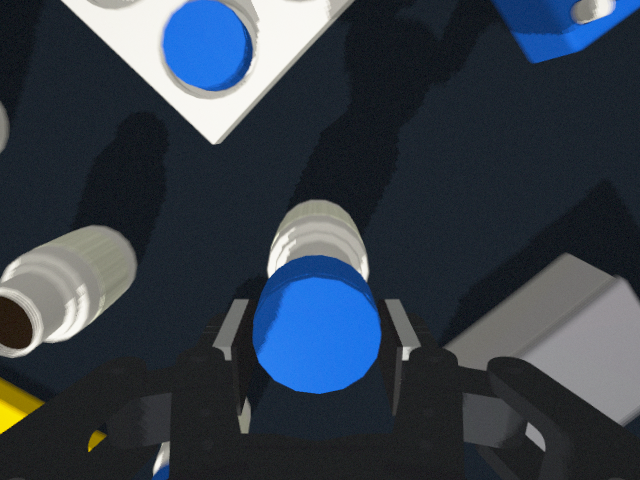

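Call:
carry_out(deltas=[[[0, -2.5, 0], [0, 0, 0], 0], [[-15.9, -2.5, -1.2], [0, 0, 0], 0], [[-15.9, -2.5, -1.2], [0, 0, 0], 0], [[-15.9, 0.3, -1.2], [0, 0, 0], 0], [[-15.9, 5.5, -1.2], [0, 0, 0], 0], [[-15.9, 9, -1.2], [0, 0, 0], 0], [[-15.9, 10.5, -1.2], [0, 0, 0], 0], [[-15.9, 11, -1.2], [0, 0, 0], 0], [[-15.9, 11, -1.2], [0, 0, 0], 0]])

```text
t: 9.25
eef_pos: [634.7, -180.6, 94.7]
eef_rot: [0.301, -0.635, 0.642, -0.307]
force: [-0.7, 0.5, -0.6]
width: 42.6
```

Run:
```python
from plan import *
c=shot('wrist','j_w'); print(yawnow(),ctrl.read_state()['eef_pos'],ctrl.read_state()['force'])
```

```text
-129.0725030777083 [ 634.80225446 -180.65742127   94.90042561] [0.48947412 0.51134202 0.89733248]
```

View pics/j_w.png

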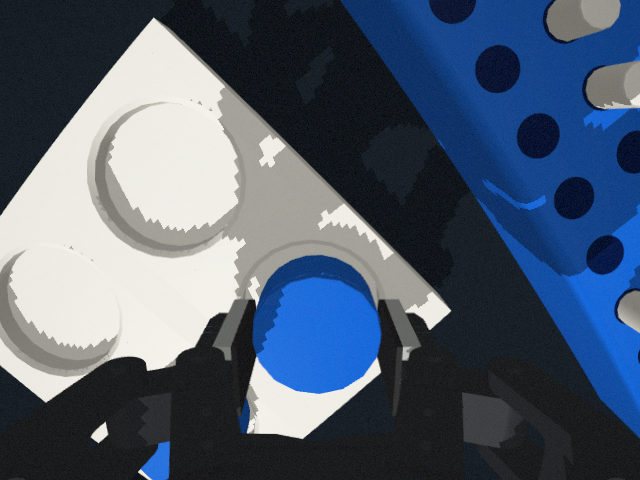

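Call:
carry_out(deltas=[[[0, 0.1, 0], [0, 0, 0], 0], [[0, 0.1, 0], [0, 0, 0], 0.8], [[0, 0.1, 0], [0, 0, 0], 0.8], [[0, 0.1, 0], [0, 0, 0], 0.8], [[0, -3, 0], [0, 0, 0], 0.8], [[0, -9, 0], [0, 0, 0], 1], [[0, -14, 0], [0, 0, 0], 1], [[0, -14, 0], [0, 0, 0], 1]])

```text
t: 10.3
eef_pos: [634.7, -180.3, 239.3]
eef_rot: [0.3, -0.633, 0.644, -0.309]
force: [0.3, 0.3, -1.0]
width: 85.2
```

Run:
```python
from plan import *
c=shot('wrist','k_w'); print(yawnow(),ctrl.read_state()['eef_pos'],ctrl.read_state()['force'])
plan((419.5,-113,220,-129,1,3),(419.5,-113,158,-129,1,2))
```

```text
-129.06826822309392 [ 633.78495176 -179.97578719  236.76395395] [-0.99089323  0.08924619 -0.48517072]
3 x [[8.3, 1.3, -20.9], [-0.9, 0, 0], 1]
2 x [[8.3, 7.5, -21.0], [-0.9, 0, 0], 1]
```

View pics/k_w.png

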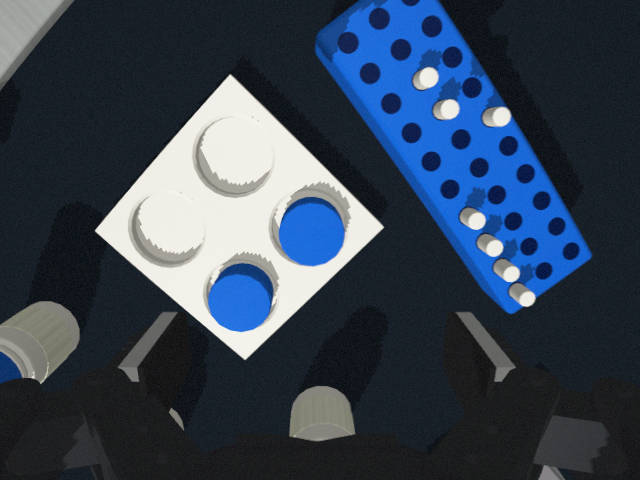

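Call:
carry_out(deltas=[[[8.3, 1.3, -20.9], [-0.9, 0, 0], 1], [[8.3, 1.3, -20.9], [-0.9, 0, 0], 1], [[8.3, 1.3, -20.9], [-0.9, 0, 0], 1], [[8.3, 1.3, -20.9], [-0.9, 0, 0], 1], [[8.3, 4, -20.9], [-0.9, 0, 0], 1], [[8.3, 7.5, -21], [-0.9, 0, 0], 1], [[8.3, 7.5, -21], [-0.9, 0, 0], 1], [[8.3, 7.5, -21], [-0.9, 0, 0], 1]])

```text
t: 11.35
eef_pos: [419.6, -112.6, 158.4]
eef_rot: [-0.303, 0.639, -0.638, 0.305]
force: [-0.6, 0.0, 0.4]
width: 85.3
```

Run:
```python
from plan import *
c=shot('wrist','l_w'); print(yawnow(),ctrl.read_state()['eef_pos'],ctrl.read_state()['force'])
plan((419.5,-113,158,-129,1,2),(419.5,-113,230,-129,1,2))
```

```text
-129.0626254862707 [ 419.82643199 -112.73369805  158.72698738] [-0.42604271  0.60855272  0.07656978]
2 x [[0.0, 0.1, -0.0], [0, 0, 0], 1]
2 x [[0.0, -7.1, -0.0], [0, 0, 0], 1]
```

View pics/l_w.png

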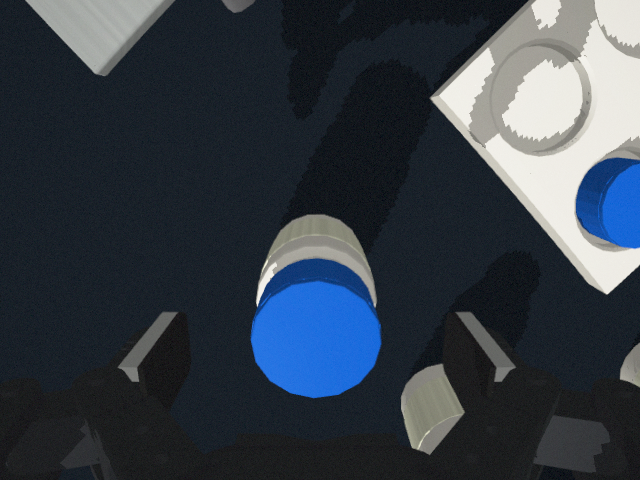

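Call:
carry_out(deltas=[[[0, 0.1, 0], [0, 0, 0], 0], [[0, 0.1, 0], [0, 0, 0], 0], [[0, 0.1, 0], [0, 0, 0], 0], [[0, 0.1, 0], [0, 0, 0], 0], [[0, -3, 0], [0, 0, 0], 0], [[0, -8, 0], [0, 0, 0], 0], [[0, -8, 0], [0, 0, 0], 0]])

```text
t: 12.28
eef_pos: [420.8, -113.4, 241.7]
eef_rot: [0.301, -0.637, 0.64, -0.307]
force: [0.6, -0.7, -1.0]
width: 45.0
```

Run:
```python
from plan import *
print(yawnow(),ctrl.read_state()['eef_pos'],ctrl.read_state()['force'],ctrl.read_state()['width'])
c=shot('wrist','m_w')
plan((627,-110,200,-129,0,4),(627,-110,94,-129,0,2))
```

```text
-129.0581407624276 [ 420.82020995 -113.40795455  241.72253344] [ 0.59798314 -0.72513417 -0.999694  ] 44.96868716703541
4 x [[-13.3, 4.2, 15.8], [0, 0, 0], 0]
2 x [[-13.2, 14.8, 15.8], [0, 0, 0], 0]
```

View pics/m_w.png

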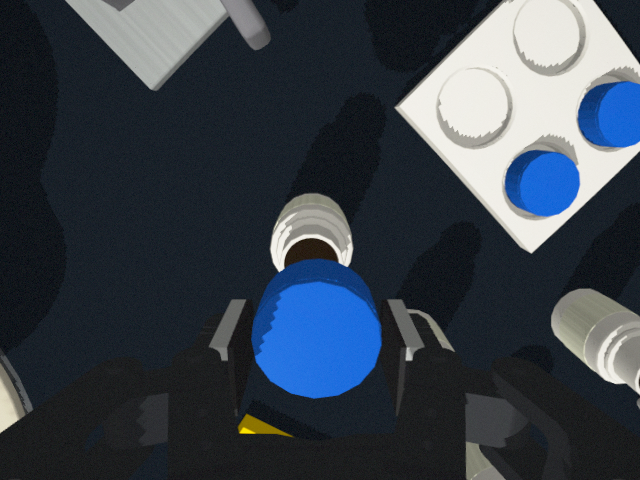

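Call:
carry_out(deltas=[[[-13.3, 0, 15.8], [0, 0, 0], 0], [[-13.3, 2, 15.8], [0, 0, 0], 0], [[-13.3, 4, 15.8], [0, 0, 0], 0], [[-13.3, 4, 15.8], [0, 0, 0], 0], [[-13.2, 9.5, 15.8], [0, 0, 0], 0], [[-13.2, 13, 15.8], [0, 0, 0], 0], [[-13.2, 14.5, 15.8], [0, 0, 0], 0], [[-13.2, 14.8, 15.8], [0, 0, 0], 0], [[-13.2, 14.8, 15.8], [0, 0, 0], 0]])

```text
t: 13.45
eef_pos: [626.4, -109.6, 93.5]
eef_rot: [0.302, -0.638, 0.639, -0.306]
force: [-2.3, 3.8, 3.0]
width: 45.1
```

Run:
```python
from plan import *
print(yawnow(),ctrl.read_state()['eef_pos'],ctrl.read_state()['force'],ctrl.read_state()['width'])
c=shot('wrist','n_w')
```

```text
-129.06750434184215 [ 626.40920218 -109.64942033   93.52692067] [-2.32194983  3.82466116  2.97298986] 45.07795907171262
```

View pics/n_w.png

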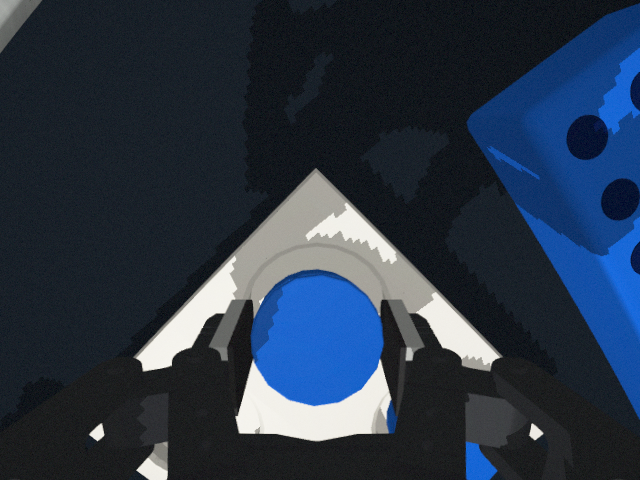

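Call:
carry_out(deltas=[[[0, -2, 0], [0, 0, 0], 0], [[0, -2, 0], [0, 0, 0], 0], [[0, -2, 0], [0, 0, 0], 0]])

```text
t: 13.88
eef_pos: [626.2, -109.7, 113.3]
eef_rot: [0.302, -0.638, 0.639, -0.306]
force: [-0.3, 0.3, -0.4]
width: 45.2
```

Run:
```python
from plan import *
print(yawnow(),ctrl.read_state()['eef_pos'],ctrl.read_state()['force'],ctrl.read_state()['width'])
c=shot('wrist','o_w')
s=shot('side'); cv2.imwrite('pics/o_s.png',cv2.resize(s['image'][160:270,230:370,::-1],None,fx=5,fy=5,interpolation=2))
```

```text
-129.06925601054644 [ 626.18564353 -109.7194316   113.27862955] [-0.26217756  0.34781529 -0.38915251] 45.24312837964298
```

View pics/o_w.png

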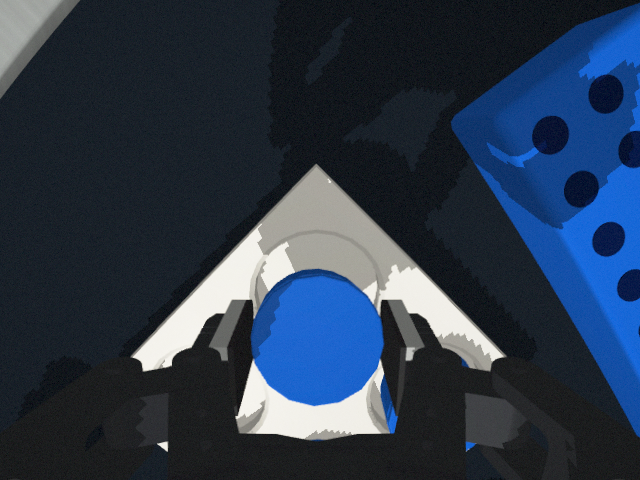

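View pics/o_s.png

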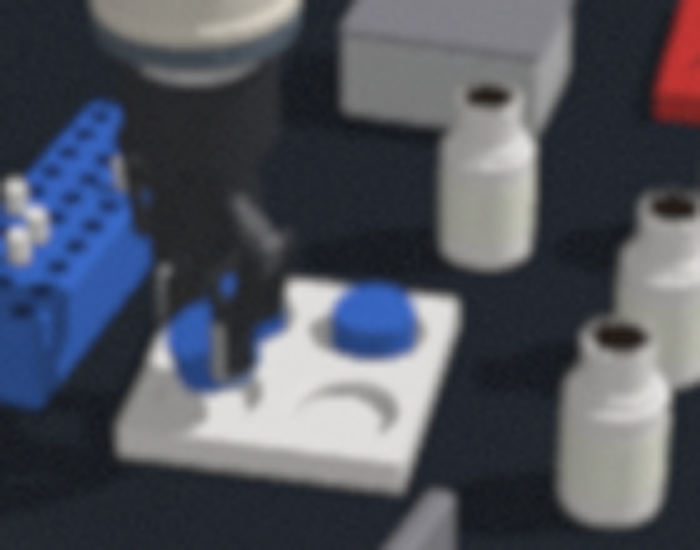

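Run:
```python
import cv2
a=cv2.imread('pics/o_w.png')[230:430,200:440];b=cv2.imread('pics/m_w.png')[230:430,200:440]
import numpy as np
cv2.imwrite('pics/o_z.png',cv2.resize(np.hstack([a,b]),None,fx=1.65,fy=1.65,interpolation=2))
```

```text
(no output)
```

View pics/o_z.png

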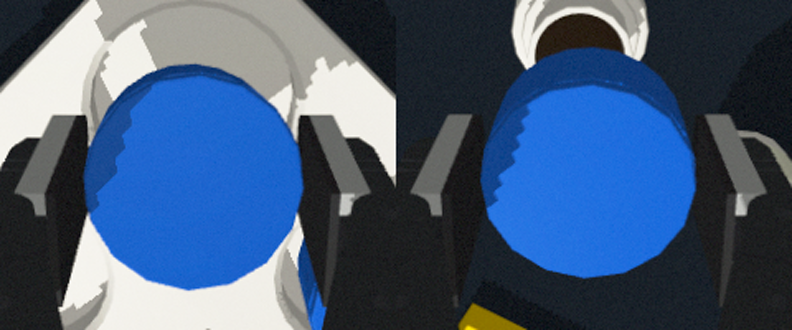

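Call:
carry_out(deltas=[[[-0.3, 0.5, 0], [0, 0, 0], 0], [[-0.3, 1.0, 0], [0, 0, 0], 0], [[-0.3, 1.3, 0], [0, 0, 0], 0], [[-0.3, 1.3, 0], [0, 0, 0], 0]])

```text
t: 14.48
eef_pos: [627.8, -107.3, 99.6]
eef_rot: [-0.303, 0.638, -0.638, 0.306]
force: [-0.1, -0.4, -0.5]
width: 44.6
```

Run:
```python
from plan import *
print(yawnow(),ctrl.read_state()['eef_pos'],ctrl.read_state()['force'],ctrl.read_state()['width'])
c=shot('wrist','p_w')
```

```text
-129.0675131120213 [ 627.81218508 -107.27092841   99.56212517] [-0.10416462 -0.42684719 -0.45843049] 44.60389287109071
```

View pics/p_w.png

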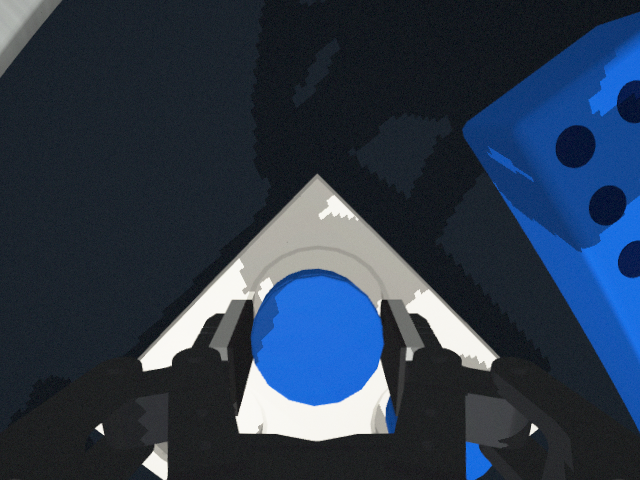

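Call:
carry_out(deltas=[[[0, 0.2, 0], [0, 0, 0], 0], [[0, 0.2, 0], [0, 0, 0], 0], [[0, 0.2, 0], [0, 0, 0], 0.8], [[0, 0.2, 0], [0, 0, 0], 0.8], [[0, 0.2, 0], [0, 0, 0], 0.8], [[0, -3, 0], [0, 0, 0], 0.8], [[0, -9, 0], [0, 0, 0], 1], [[0, -14, 0], [0, 0, 0], 1], [[0, -14, 0], [0, 0, 0], 1]])

```text
t: 15.65
eef_pos: [628.9, -108.0, 244.1]
eef_rot: [0.301, -0.637, 0.64, -0.308]
force: [0.6, -0.3, -0.5]
width: 85.1
```

Run:
```python
from plan import *
print(yawnow(),ctrl.read_state()['eef_pos'],ctrl.read_state()['force'],ctrl.read_state()['width'])
c=shot('wrist','q_w')
s=shot('side'); cv2.imwrite('pics/q_s.png',cv2.resize(s['image'][160:270,230:370,::-1],None,fx=5,fy=5,interpolation=2))
plan((404,-363.7,200,-129,1,3),(404,-363.7,158,-129,1,2))
```

```text
-129.06590609473446 [ 628.94669398 -107.97437378  244.05924429] [ 0.58503345 -0.30266168 -0.52557202] 85.13579817529099
3 x [[34.0, 3.9, -1.2], [0, 0, 0], 1]
2 x [[34.0, 8.1, -1.2], [0, 0, 0], 1]
```

View pics/q_w.png

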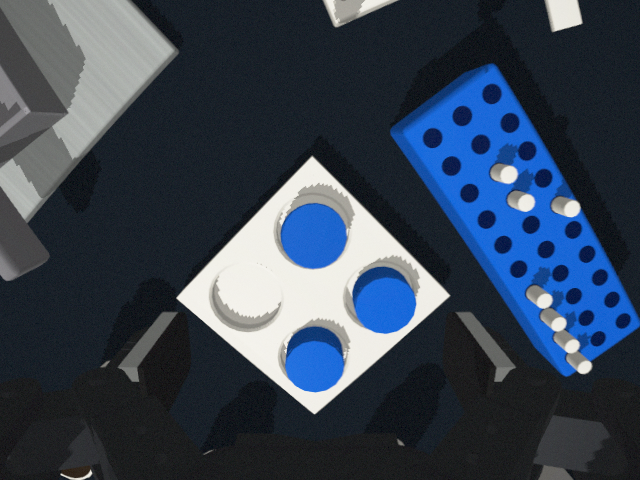

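View pics/q_s.png

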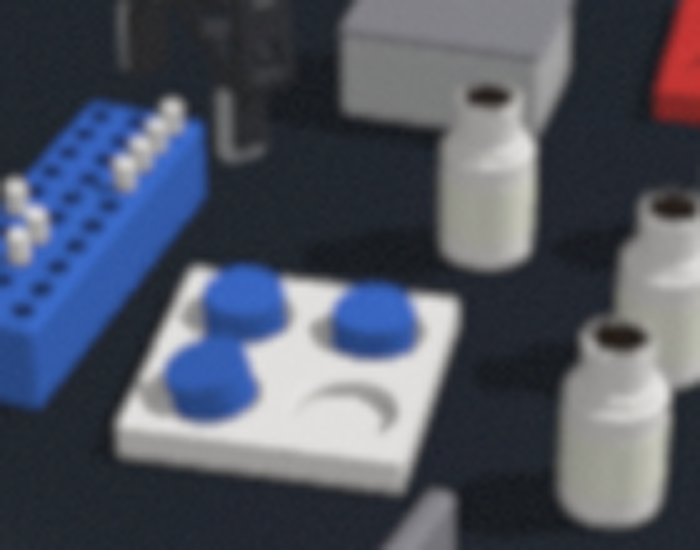

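```bash
cat > captilt.py <<'E'
from fit import *
def topfaces(c):
    hsv=cv2.cvtColor(c['image'],cv2.COLOR_RGB2HSV)
    return ((hsv[...,0]>100)&(hsv[...,0]<120)&(hsv[...,1]>150)&(hsv[...,2]>60)).astype(np.uint8)
def capsil(p):
    x,y,z,a,b=p; R=Ro.from_rotvec([a,b,0]).as_matrix()
    L=np.r_[circ(0,0,0,22),circ(0,0,24,22)]
    return L@R.T+[x,y,z]
def fitsil(cs,ms,x0):
    def f(p):
        r=[]
        for c,m in zip(cs,ms):
            h=cv2.convexHull(proj(c,capsil(p)).astype(np.float32)).reshape(-1,2)
            cen=m.mean(0)
            # signed dist of contour points to hull
            r+= [cv2.pointPolygonTest(h.reshape(-1,1,2),(float(u),float(v)),True) for u,v in m]
        return np.array(r)
    return least_squares(f,x0,diff_step=1e-3,x_scale=[3,3,3,.1,.1],loss='soft_l1')
E
python3 - <<'E'
from captilt import *
c=shot('wrist'); m=topfaces(c)
k,l,s,ce=cv2.connectedComponentsWithStats(m)
for i in range(1,k):
    if 1500<s[i,4]<6000:
        ct=max(cv2.findContours((l==i).astype(np.uint8),cv2.RETR_EXTERNAL,cv2.CHAIN_APPROX_NONE)[0],key=len).reshape(-1,2)
        x0=unproj(c,ce[i],20)[0]
        for init in ((0,0),(-.2,.2)):
            r=fitsil([c],[ct],[x0[0],x0[1],8,*init]); print(s[i],np.round(ce[i]),np.round(r.x,2),r.cost)
        e=cv2.fitEllipse(ct); print(e)
E
python3 -c "
import cv2
a=cv2.imread('pics/q_w.png');cv2.imwrite('pics/q_z.png',cv2.resize(a[150:420,170:460],None,fx=2.6,fy=2.2,interpolation=2))"
```

```text
[ 285  202   67   67 3433] [318. 235.] [ 6.2343e+02 -1.1604e+02  4.7200e+00 -2.5000e-01  1.9000e-01] 9.998521901459082
[ 285  202   67   67 3433] [318. 235.] [ 6.2541e+02 -1.1343e+02  3.9600e+00 -1.3000e-01  1.0000e-01] 9.980953020952679
((317.64593505859375, 234.95858764648438), (64.88380432128906, 65.57881927490234), 93.28038787841797)
[ 357  267   65   68 3361] [388. 300.] [ 6.3454e+02 -1.8580e+02 -1.7800e+00 -4.0000e-02  2.0000e-02] 8.710778583410896
[ 357  267   65   68 3361] [388. 300.] [ 6.3454e+02 -1.8580e+02 -1.7700e+00 -4.0000e-02  2.0000e-02] 8.710309377790484
((388.4605712890625, 300.4876403808594), (61.43708801269531, 67.882080078125), 153.75645446777344)
[ 289  327   59   67 3137] [318. 360.] [ 5.6182e+02 -1.9249e+02 -4.0100e+00 -0.0000e+00 -1.0000e-02] 8.7250284994902
[ 289  327   59   67 3137] [318. 360.] [ 5.6179e+02 -1.9258e+02 -3.3800e+00 -4.0000e-02  2.0000e-02] 8.456532504268328
((318.07684326171875, 360.3293762207031), (58.86338806152344, 65.92131042480469), 179.8914031982422)
```

View pics/q_z.png

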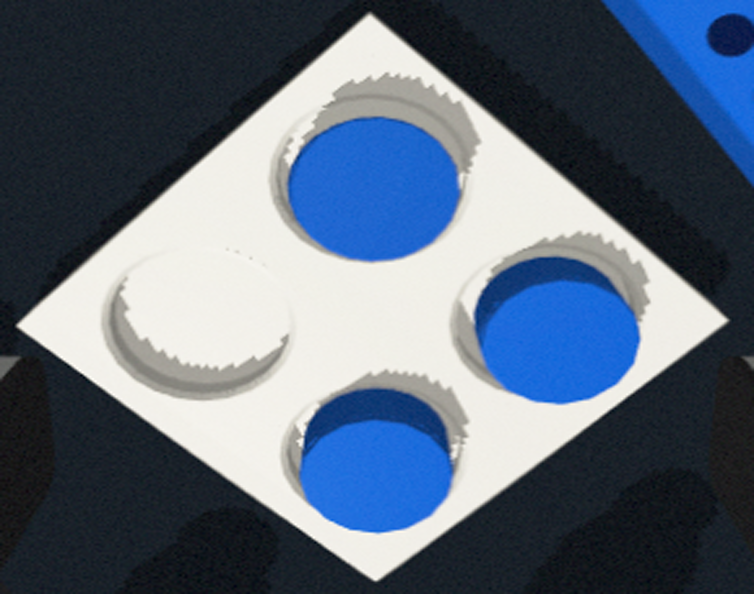

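Run:
```python
from plan import *
u=np.array([-.63,-.777]);r=np.array([626.9,-109.9])
a=r+u*44;
plan((*a,150,-129,0,3),(*a,104,-129,0,2),(*(r+u*36),104,-129,0,2),(*(r+u*32),104,-129,0,2))
```

```text
3 x [[4.6, 8.9, 0.1], [0, 0, 0], 0]
2 x [[4.6, 13.5, 0.1], [0, 0, 0], 0]
2 x [[3.8, 13.5, 0.1], [0, 0, 0], 0]
2 x [[3.4, 13.5, 0.1], [0, 0, 0], 0]
```

Call:
carry_out(deltas=[[[4.6, 4, 0.1], [0, 0, 0], 0], [[4.6, 8, 0.1], [0, 0, 0], 0], [[4.6, 8.9, 0.1], [0, 0, 0], 0], [[4.6, 8.9, 0.1], [0, 0, 0], 0], [[4.6, 12.5, 0.1], [0, 0, 0], 0], [[4.6, 13.5, 0.1], [0, 0, 0], 0], [[4.6, 13.5, 0.1], [0, 0, 0], 0]])

```text
t: 16.68
eef_pos: [599.4, -143.4, 104.5]
eef_rot: [-0.303, 0.639, -0.638, 0.305]
force: [-0.2, -1.1, 0.6]
width: -0.2
```

Run:
```python
from plan import *
print(yawnow(),ctrl.read_state()['eef_pos'],ctrl.read_state()['force'],ctrl.read_state()['width'])
c=shot('wrist','r_w')
s=shot('side'); cv2.imwrite('pics/r_s.png',cv2.resize(s['image'][160:270,230:370,::-1],None,fx=5,fy=5,interpolation=2))
```

```text
-129.0486653666611 [ 599.42166375 -143.36519623  104.46400377] [-0.17233777 -1.13436982  0.55446804] -0.1902837733652437
```

View pics/r_w.png

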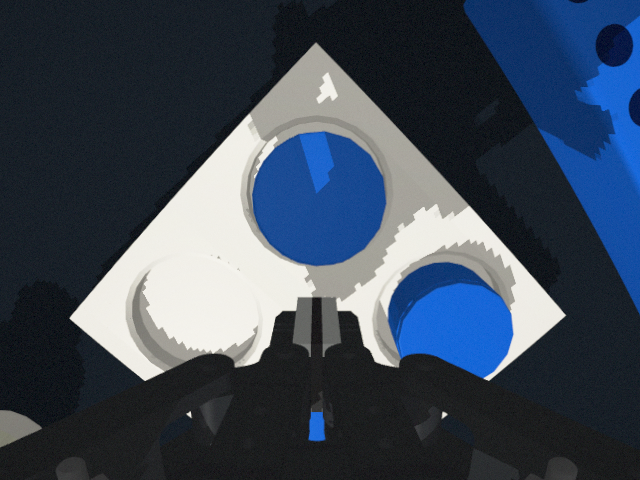

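View pics/r_s.png

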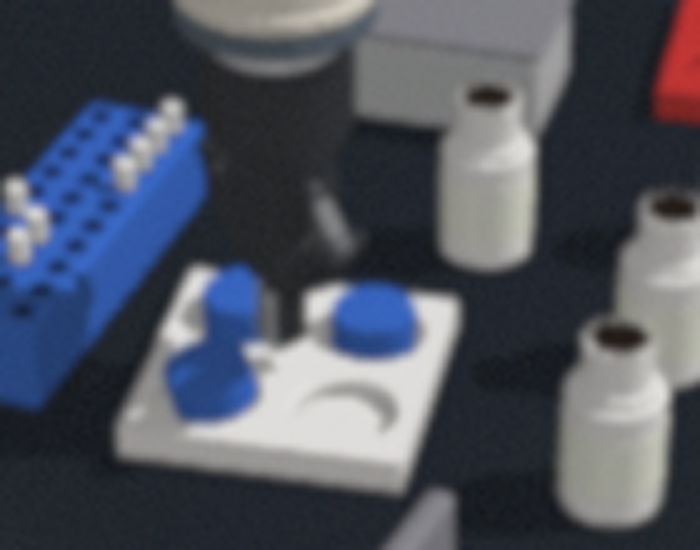

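Call:
carry_out(deltas=[[[-0.4, 0, 0], [0, 0, 0], 0], [[-0.7, 0, 0], [0, 0, 0], 0], [[-0.9, 0, 0], [0, 0, 0], 0], [[-1.1, 0, 0], [0, 0, 0], 0], [[-1.1, 0, 0], [0, 0, 0], 0]])

```text
t: 17.4
eef_pos: [606.8, -134.9, 105.2]
eef_rot: [0.303, -0.638, 0.639, -0.306]
force: [-0.9, -0.7, 0.3]
width: 0.2
```

Run:
```python
from plan import *
print(yawnow(),ctrl.read_state()['eef_pos'],ctrl.read_state()['force'],ctrl.read_state()['width'])
c=shot('wrist','s_w')
```

```text
-129.04642752364876 [ 606.7602781 -134.9219621  105.2180614] [-0.94213002 -0.65435954  0.26663068] 0.24832998212665874
```

View pics/s_w.png

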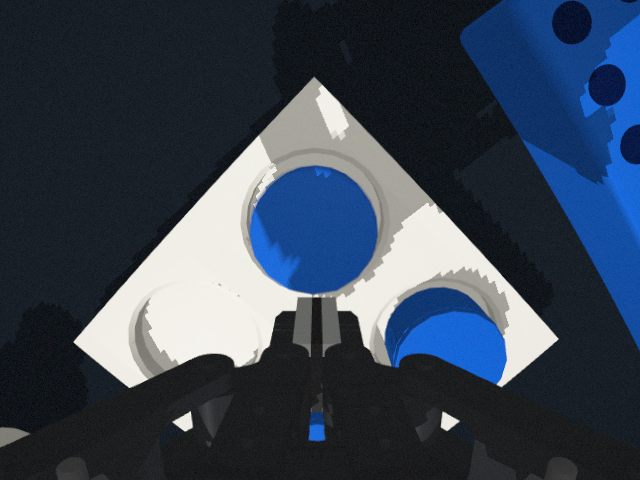

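Fingers about touching the cap; it is still tilted. Push a bit farther.

Call:
carry_out(deltas=[[[-0.2, 0, 0], [0, 0, 0], 0], [[-0.3, 0, 0], [0, 0, 0], 0], [[-0.5, 0, 0], [0, 0, 0], 0], [[-0.5, 0, 0], [0, 0, 0], 0]])

```text
t: 17.95
eef_pos: [610.0, -131.0, 105.2]
eef_rot: [0.302, -0.638, 0.639, -0.306]
force: [-0.6, 0.2, 0.5]
width: -0.4
```

Run:
```python
from plan import *
print(yawnow(),ctrl.read_state()['eef_pos'],ctrl.read_state()['force'],ctrl.read_state()['width'])
c=shot('wrist','t_w')
s=shot('side'); cv2.imwrite('pics/t_s.png',cv2.resize(s['image'][160:270,230:370,::-1],None,fx=5,fy=5,interpolation=2))
```

```text
-129.0472270277355 [ 609.95954889 -131.0179057   105.2465258 ] [-0.62074217  0.16199733  0.45409118] -0.3779109355340655
```

View pics/t_w.png

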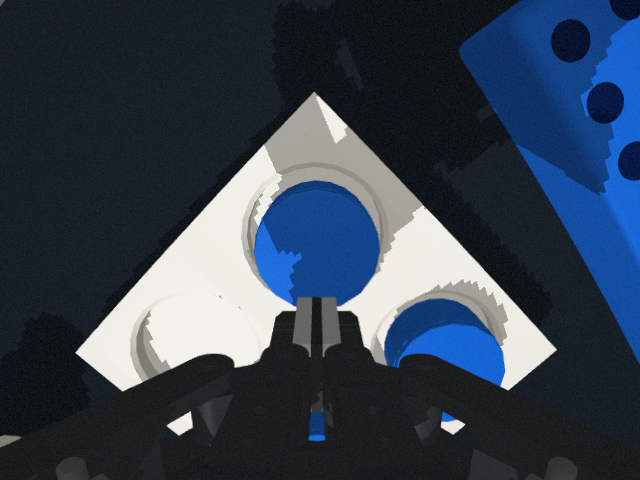

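View pics/t_s.png

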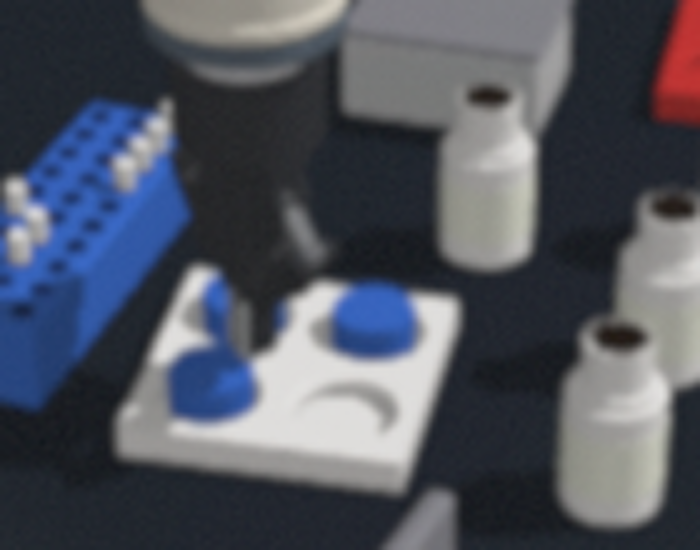

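Call:
carry_out(deltas=[[[0.5, 0, 0], [0, 0, 0], 0], [[0.5, -6, 0], [0, 0, 0], 0.5], [[0, -12, 0], [0, 0, 0], 1], [[0, -14, 0], [0, 0, 0], 1], [[0, -14, 0], [0, 0, 0], 1]])

```text
t: 18.68
eef_pos: [609.6, -131.7, 247.0]
eef_rot: [0.302, -0.637, 0.639, -0.307]
force: [0.2, -0.5, -1.0]
width: 72.5
```

Run:
```python
from captilt import *
c=shot('wrist','u_w'); m=topfaces(c)
cv2.imwrite('pics/u_z.png',cv2.resize(c['image'][150:450,150:480,::-1],None,fx=2.3,fy=2,interpolation=2))
s=shot('side'); cv2.imwrite('pics/u_s.png',cv2.resize(s['image'][160:270,230:370,::-1],None,fx=5,fy=5,interpolation=2))
k,l,s,ce=cv2.connectedComponentsWithStats(m)
for i in range(1,k):
    if 1500<s[i,4]<6000:
        ct=max(cv2.findContours((l==i).astype(np.uint8),cv2.RETR_EXTERNAL,cv2.CHAIN_APPROX_NONE)[0],key=len).reshape(-1,2)
        x0=unproj(c,ce[i],20)[0]
        r=fitsil([c],[ct],[x0[0],x0[1],8,-.1,.1]); print(s[i],np.round(ce[i]),np.round(r.x,2),r.cost)
from plan import *
plan((404,-363.7,200,-129,1,3),(404,-363.7,158,-129,1,2))
```

```text
[ 282  158   65   67 3385] [314. 191.] [ 6.2335e+02 -1.1270e+02  8.3000e-01 -6.0000e-02  1.5000e-01] 13.853314172754516
[ 354  225   65   67 3300] [386. 258.] [ 6.3529e+02 -1.8488e+02 -1.6600e+00 -5.0000e-02  0.0000e+00] 8.731111086999483
[ 286  288   60   66 3118] [315. 320.] [ 5.6264e+02 -1.9123e+02 -3.0900e+00 -3.0000e-02  2.0000e-02] 7.695959365635659
3 x [[30.9, 4.3, -1.3], [0, 0, 0], 1]
2 x [[31.0, 8.5, -1.3], [0, 0, 0], 1]
```

View pics/u_z.png

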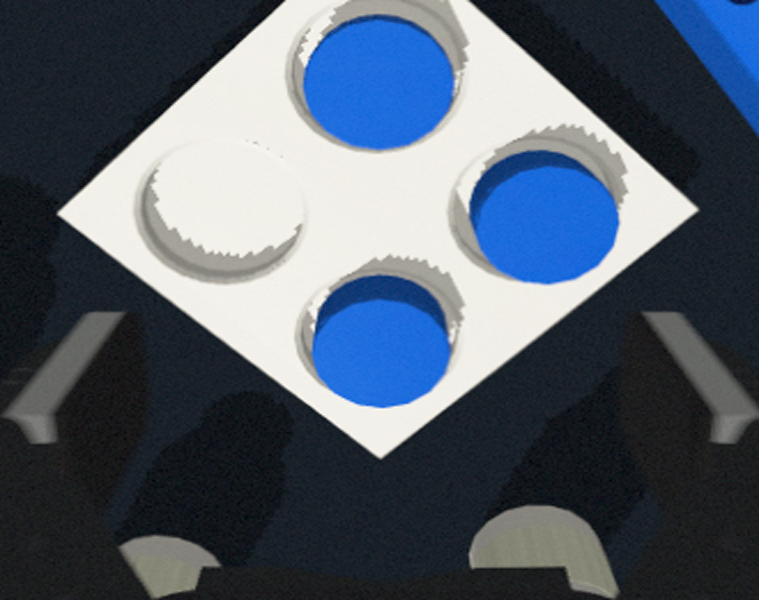

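View pics/u_s.png

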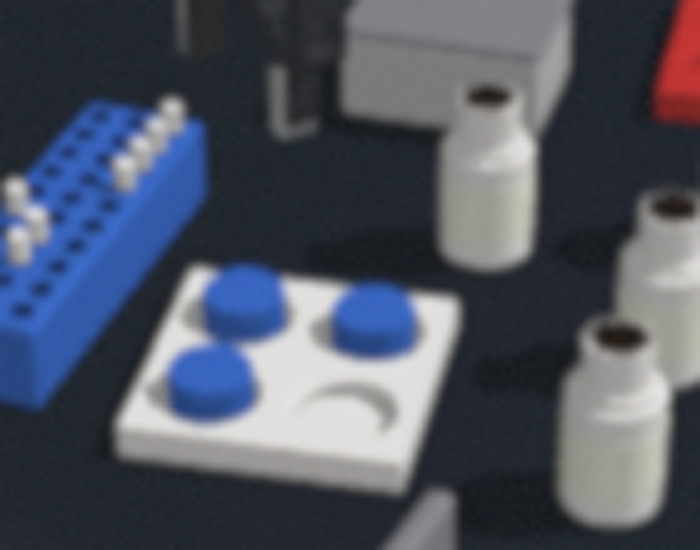

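Call:
carry_out(deltas=[[[31, 2, -1.3], [0, 0, 0], 1], [[31, 2, -1.3], [0, 0, 0], 1], [[31, 4.3, -1.3], [0, 0, 0], 1], [[31, 4.3, -1.3], [0, 0, 0], 1], [[31, 4.3, -1.3], [0, 0, 0], 1], [[31, 4.3, -1.3], [0, 0, 0], 1], [[31, 6, -1.3], [0, 0, 0], 1], [[31, 8.5, -1.3], [0, 0, 0], 1], [[31, 8.5, -1.3], [0, 0, 0], 1]])

```text
t: 19.9
eef_pos: [403.1, -362.4, 156.4]
eef_rot: [-0.303, 0.64, -0.637, 0.305]
force: [-0.3, 1.1, -0.2]
width: 85.3
```

Run:
```python
from plan import *
print(yawnow(),ctrl.read_state()['eef_pos'],ctrl.read_state()['force'],ctrl.read_state()['width'])
c=shot('wrist','v_w')
plan((404,-363.7,158,-129,1,3))
```

```text
-129.0346863411165 [ 403.06192388 -362.37771328  156.4212998 ] [-0.25151924  1.08417322 -0.19651427] 85.28668104790681
3 x [[0.0, -0.0, 0.1], [0, 0, 0], 1]
```

View pics/v_w.png

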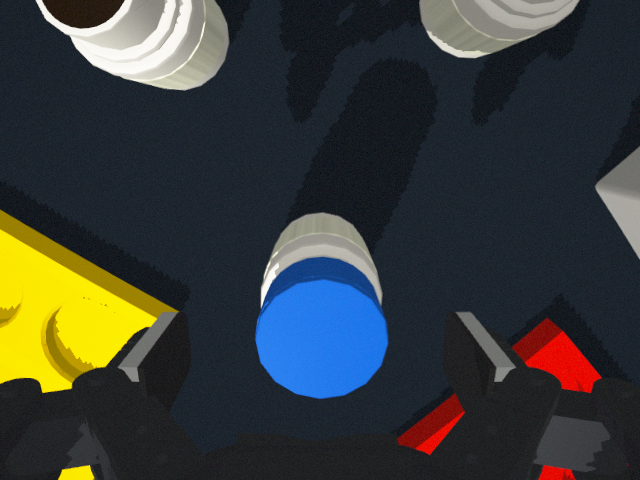

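Call:
carry_out(deltas=[[[0, 0, 0], [0, 0, 0], 0], [[0, 0, 0], [0, 0, 0], 0], [[0, 0, 0], [0, 0, 0], 0], [[0, 0, 0], [0, 0, 0], 0], [[0, -3, 0], [0, 0, 0], 0], [[0, -8, 0], [0, 0, 0], 0], [[0, -8, 0], [0, 0, 0], 0], [[0, -8, 0], [0, 0, 0], 0]])

```text
t: 20.95
eef_pos: [403.2, -363.1, 237.6]
eef_rot: [-0.303, 0.639, -0.637, 0.305]
force: [-0.9, 0.3, -0.6]
width: 44.7
```

Run:
```python
from plan import *
print(yawnow(),ctrl.read_state()['eef_pos'],ctrl.read_state()['force'],ctrl.read_state()['width'])
plan((557.3,-117,220,-129,0,4),(557.3,-117,93.5,-129,0,4))
```

```text
-129.02902735168163 [ 403.23012615 -363.05925794  237.63646936] [-0.92062362  0.30394228 -0.63107319] 44.65375957829946
4 x [[-28.8, 1.9, -3.5], [0, 0, 0], 0]
4 x [[-28.8, 14.5, -3.5], [0, 0, 0], 0]
```

Call:
carry_out(deltas=[[[-28.8, 1.9, -3.5], [0, 0, 0], 0], [[-28.8, 1.9, -3.5], [0, 0, 0], 0], [[-28.8, 1.9, -3.5], [0, 0, 0], 0], [[-28.8, 1.9, -3.5], [0, 0, 0], 0], [[-28.8, 5, -3.5], [0, 0, 0], 0], [[-28.8, 10, -3.5], [0, 0, 0], 0], [[-28.8, 10, -3.5], [0, 0, 0], 0], [[-28.8, 10, -3.5], [0, 0, 0], 0]])

```text
t: 21.95
eef_pos: [557.6, -117.4, 139.6]
eef_rot: [-0.303, 0.639, -0.637, 0.305]
force: [1.1, -0.6, -0.0]
width: 44.7
```

Run:
```python
from plan import *
print(yawnow(),ctrl.read_state()['eef_pos'],ctrl.read_state()['force'],ctrl.read_state()['width'])
c=shot('wrist','w_w')
plan((557.3,-117,93.5,-129,0,4))
```

```text
-129.0688589641488 [ 557.5931909  -117.42612213  139.5961006 ] [ 1.07217585 -0.61221368 -0.01026871] 44.671331879853795
4 x [[0.0, 4.7, -0.1], [0, 0, 0], 0]
```

View pics/w_w.png

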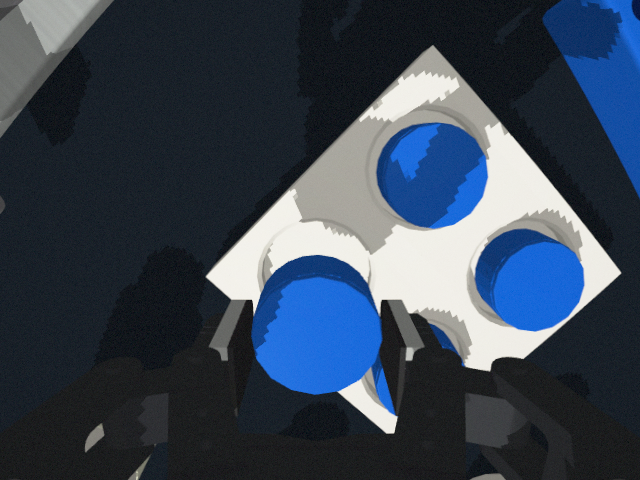

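Call:
carry_out(deltas=[[[0, 2, -0.1], [0, 0, 0], 0], [[0, 3.5, -0.1], [0, 0, 0], 0], [[0, 4.4, -0.1], [0, 0, 0], 0], [[0, 4.6, -0.1], [0, 0, 0], 0], [[0, 4.6, -0.1], [0, 0, 0], 0], [[0, 4.6, -0.1], [0, 0, 0], 0]])

```text
t: 22.75
eef_pos: [557.6, -116.9, 94.6]
eef_rot: [-0.302, 0.639, -0.638, 0.306]
force: [0.1, 0.2, 0.8]
width: 44.5
```

Run:
```python
from plan import *
print(yawnow(),ctrl.read_state()['eef_pos'],ctrl.read_state()['force'],ctrl.read_state()['width'])
c=shot('wrist','x_w')
```

```text
-129.0767506455298 [ 557.56812304 -116.91605089   94.61069411] [0.11651063 0.1842253  0.80684992] 44.48314815293874
```

View pics/x_w.png

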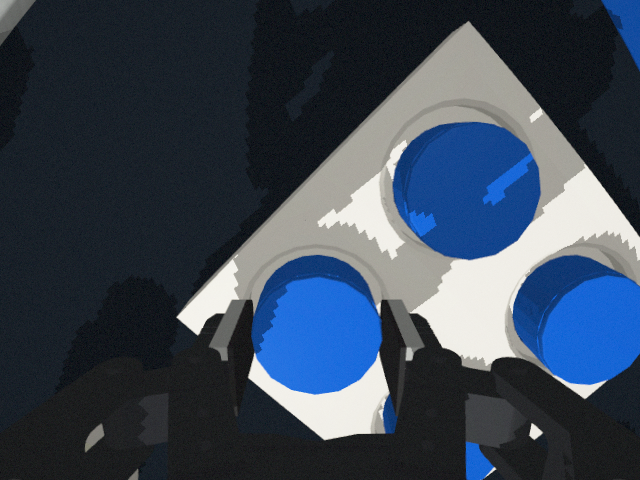

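Run:
```python
from captilt import *
c=shot('wrist'); m=topfaces(c)
ims=c['image'][80:430,360:640,::-1]
cv2.imwrite('pics/y_z.png',cv2.resize(ims,None,fx=2.2,fy=1.7*1,interpolation=2))
k,l,s,ce=cv2.connectedComponentsWithStats(m)
im=c['image'][:,:,::-1].copy()
for (x,y) in ((626.9,-109.9),(634.1,-179.5)):
    for i in range(1,k):
        if s[i,4]<1500: continue
        h=proj(c,[(x,y,25)])[0]
        if np.hypot(*(ce[i]-h))<45:
            ct=max(cv2.findContours((l==i).astype(np.uint8),cv2.RETR_EXTERNAL,cv2.CHAIN_APPROX_NONE)[0],key=len).reshape(-1,2)
            for z in (8,):
              # flat fit x,y only vs full
              f=lambda p:np.array([cv2.pointPolygonTest(cv2.convexHull(proj(c,capsil([p[0],p[1],z,0,0])).astype(np.float32)),(float(u),float(v)),True) for u,v in ct])
              r=least_squares(f,[x,y],diff_step=1e-4); print('flat',r.x,np.abs(r.fun).mean())
            for z in (8,12):
              f=lambda p:np.array([cv2.pointPolygonTest(cv2.convexHull(proj(c,capsil([p[0],p[1],z,p[2],p[3]])).astype(np.float32)),(float(u),float(v)),True) for u,v in ct])
              r=least_squares(f,[x,y,-.05,.05],diff_step=1e-3,x_scale=[3,3,.1,.1]); print('tilt',z,r.x,np.abs(r.fun).mean())
              hh=proj(c,capsil([r.x[0],r.x[1],z,r.x[2],r.x[3]]));cv2.polylines(im,[np.int32(hh[:48]),np.int32(hh[48:])],True,(0,255,0))
```

```text
flat [ 626.64781513 -110.72243354] 1.9145537909820125
tilt 8 [ 6.27381114e+02 -1.11545624e+02 -8.60253458e-02 -6.48566378e-02] 1.1541921778443172
tilt 12 [ 6.32410487e+02 -1.15190310e+02 -3.38052428e-01 -3.69104513e-01] 1.8548696676227627
flat [ 634.73696882 -180.23329775] 3.200115171664287
tilt 8 [ 6.32040847e+02 -1.79972783e+02  1.30323709e-01  2.90423361e-01] 2.5882958681811754
tilt 12 [ 6.30345111e+02 -1.76994832e+02  1.67165909e-01  3.83584279e-01] 2.9714763304374676
```

View pics/y_z.png

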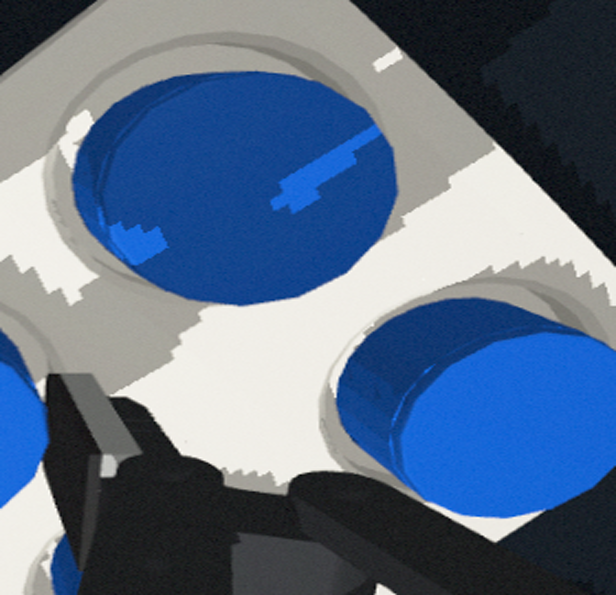

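Run:
```python
from captilt import *
c=shot('wrist'); im=c['image'][:,:,::-1].copy()
im=cv2.resize(im,None,fx=3,fy=3,interpolation=2)
for (x,y) in ((626.7,-110.7),(634.7,-180.2)):
    hh=proj(c,capsil([x,y,8,0,0])); 
    for q,col in ((hh[:48],(0,255,255)),(hh[48:],(0,255,0))): cv2.polylines(im,[np.int32(q*3+1)],True,col)
cv2.imwrite('pics/z_z.png',im[300:840,1120:1900])
```

```text
(no output)
```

View pics/z_z.png

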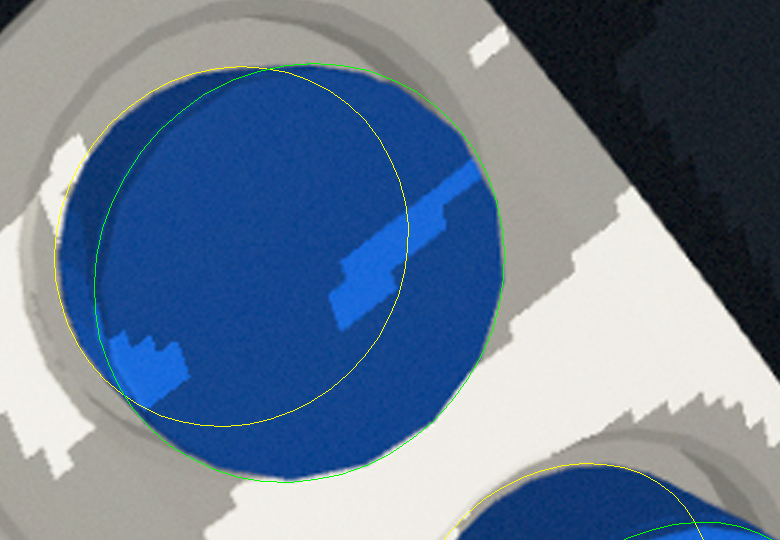

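Call:
carry_out(deltas=[[[0, 0.1, 0], [0, 0, 0], 0], [[0, 0.1, 0], [0, 0, 0], 0.8], [[0, 0.1, 0], [0, 0, 0], 0.8], [[0, 0.1, 0], [0, 0, 0], 0.8], [[0, -3, 0], [0, 0, 0], 0.8], [[0, -9, 0], [0, 0, 0], 1], [[0, -14, 0], [0, 0, 0], 1], [[0, -14, 0], [0, 0, 0], 1], [[0, -14, 0], [0, 0, 0], 1]])

```text
t: 24.02
eef_pos: [556.7, -117.2, 234.2]
eef_rot: [-0.302, 0.639, -0.638, 0.306]
force: [-0.9, -1.0, 0.3]
width: 85.2
```

Run:
```python
from captilt import *
c=shot('wrist','aa_w'); t=shot('top','aa_t')
cv2.imwrite('pics/aa_tz.png',cv2.resize(t['image'][170:320,130:450,::-1],None,fx=2.5,fy=2.5,interpolation=2))
im=c['image'][:,:,::-1].copy()
for (x,y) in ((626.9,-109.9),(634.1,-179.5),(557.3,-117.1),(564.5,-186.8)):
    hh=proj(c,capsil([x,y,8,0,0]))
    for q,col in ((hh[:48],(0,255,255)),(hh[48:],(0,255,0))): cv2.polylines(im,[np.int32(q)],True,col)
cv2.imwrite('pics/aa_wo.png',im)
```

```text
(no output)
```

View pics/aa_wo.png

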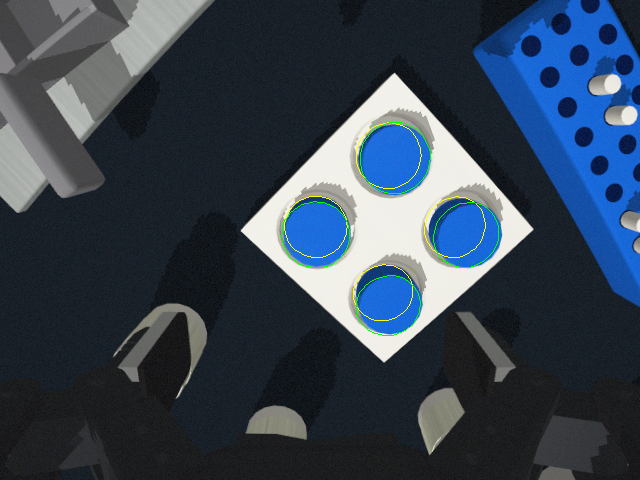

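View pics/aa_tz.png

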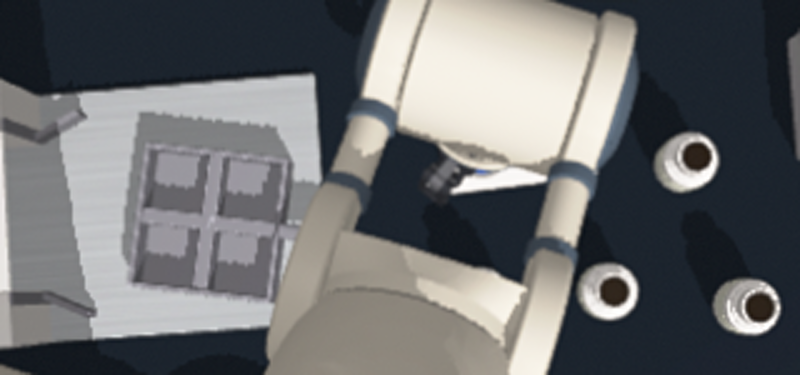

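Run:
```python
from plan import *
plan((419.5,-113,215,-129,1,4),(419.5,-113,151,-129,1,4))
t=shot('top')
u=lambda X,Y:unproj(t,[(X/2.5+130,Y/2.5+170)],95)[0]
for p in ((697,157),(615,291),(760,308)): print(np.round(u(*p),1))
```

```text
4 x [[8.3, 1.8, -10.9], [0, 0, 0], 1]
4 x [[8.3, 8.2, -10.9], [0, 0, 0], 1]
[ 538.6 -309.5   95. ]
[ 419.3 -232.5   95. ]
[ 401.8 -362.7   95. ]
```

Call:
carry_out(deltas=[[[8.3, 1.8, -10.9], [0, 0, 0], 1], [[8.3, 1.8, -10.9], [0, 0, 0], 1], [[8.3, 1.8, -10.9], [0, 0, 0], 1], [[8.3, 1.8, -10.9], [0, 0, 0], 1], [[8.3, 5, -10.9], [0, 0, 0], 1], [[8.3, 5, -10.9], [0, 0, 0], 1]])

```text
t: 24.92
eef_pos: [420.2, -112.6, 181.8]
eef_rot: [-0.304, 0.64, -0.637, 0.305]
force: [0.5, 0.4, 0.1]
width: 85.4
```

```bash
cat > neck.py <<'E'
from plan import *
from fit import *
def neckfit(c,guess):
    "find dark mouth near the guess, unproject at z=95"
    g=proj(c,[(guess[0],guess[1],93)])[0]
    hsv=cv2.cvtColor(c['image'],cv2.COLOR_RGB2HSV)
    return g
def overlay(c,x,y,z0,f,crop=None):
    im=c['image'][:,:,::-1].copy()
    for z,r in ((0,25),(66,25),(71.5,17),(95,17)): cv2.polylines(im,[np.int32(proj(c,circ(x,y,z0+z,r)))],True,(0,0,255))
    cv2.imwrite(f'pics/{f}.png',im)
E
python3 - <<'E'
from neck import *
print(yawnow(),ctrl.read_state()['eef_pos'])
c=shot('wrist','ab'); overlay(c,419.5,-113,0,'ab_o')
plan((419.5,-113,151,-129,1,4))
E
```

```text
-129.06398927726218 [ 420.22013458 -112.63383275  181.82129245]
4 x [[0.1, 3.2, -0.0], [0, 0, 0], 1]
```

View pics/ab_o.png

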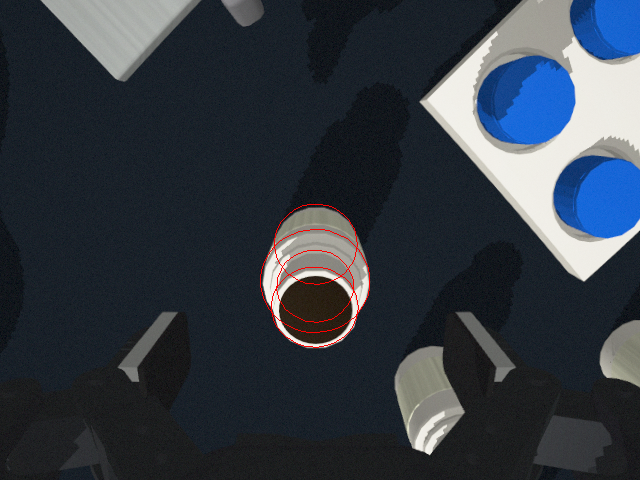

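Call:
carry_out(deltas=[[[0.1, 2.5, 0], [0, 0, 0], 1], [[0.1, 3.2, 0], [0, 0, 0], 1], [[0.1, 3.2, 0], [0, 0, 0], 1], [[0.1, 3.2, 0], [0, 0, 0], 0], [[0.1, 3.2, 0], [0, 0, 0], 0], [[0.1, 3.2, 0], [0, 0, 0], 0], [[0.1, 3.2, 0], [0, 0, 0], 0], [[0.1, 3.2, 0], [0, 0, 0], 0], [[0.1, 1, 0], [0, 0, 0], 0], [[0.1, -1, 0], [0, 0, 0], 0]], newtons=45)

```text
t: 26.22
eef_pos: [419.6, -113.5, 193.3]
eef_rot: [-0.303, 0.64, -0.637, 0.305]
force: [0.7, 0.1, -1.6]
width: 31.7
```

Run:
```python
from neck import *
s=ctrl.read_state();print(yawnow(),s['eef_pos'],s['width'],s['force'])
c=shot('wrist','ac')
plan((419.5,-113,260,None,0,2),(490,50,270,-142,0,4))
```

```text
-129.0614815287553 [ 419.59535837 -113.48521769  193.28475824] 31.741903375841872 [ 0.66992306  0.06018948 -1.57746931]
2 x [[-0.0, -6.5, -0.1], [0, 0, 0], 0]
4 x [[-17.1, -7.4, -4.9], [0, 12.9, 0], 0]
```

View pics/ac.png

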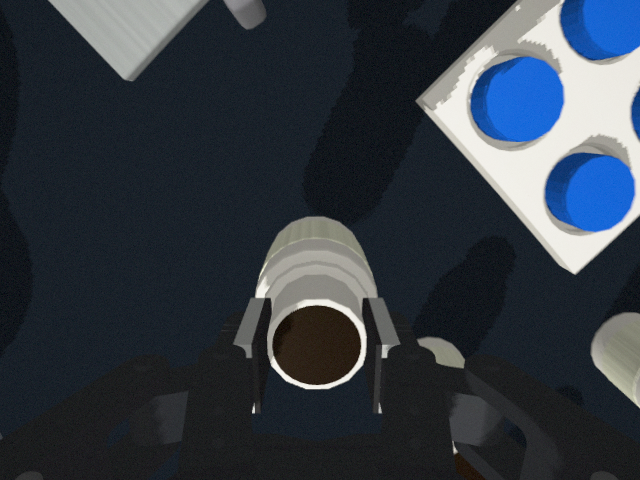

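Run:
```python
from neck import *
plan((440,60,290,-142,0,4))
```

```text
4 x [[-14.8, -9.4, -9.4], [0, 12.9, 0], 0]
```

Call:
carry_out(deltas=[[[0, -6, 0], [0, 0, 0], 0], [[-5, -9.4, -3], [0, 5, 0], 0], [[-10, -9.4, -6], [0, 12.9, 0], 0], [[-14.8, -9.4, -9.4], [0, 12.9, 0], 0], [[-14.8, -9.4, -9.4], [0, 12.9, 0], 0], [[-14.8, -9.4, -9.4], [0, 12.9, 0], 0], [[-14.8, -9.4, -9.4], [0, 12.9, 0], 0], [[-14.8, -9.4, -9.4], [0, 12.9, 0], 0]])

```text
t: 27.28
eef_pos: [440.4, 59.0, 289.8]
eef_rot: [-0.229, 0.67, -0.668, 0.231]
force: [0.3, 0.1, -2.1]
width: 32.1
```

Run:
```python
from neck import *
s=ctrl.read_state();print(yawnow(),s['eef_pos'],s['width'],s['force'])
c=shot('wrist','ad');t=shot('top')
cv2.imwrite('pics/ad_t.png',cv2.resize(t['image'][190:310,130:290,::-1],None,fx=5,fy=5,interpolation=2))
```

```text
-142.06472292106446 [440.39820149  59.04609625 289.82797241] 32.10716472675174 [ 0.25536137  0.13649425 -2.05635113]
```

View pics/ad.png

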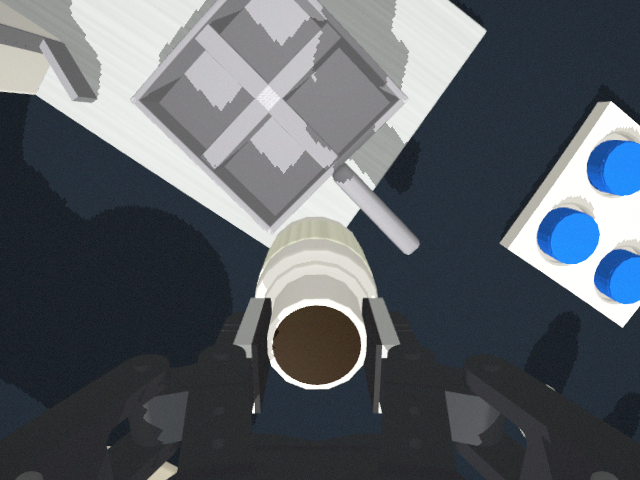

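View pics/ad_t.png

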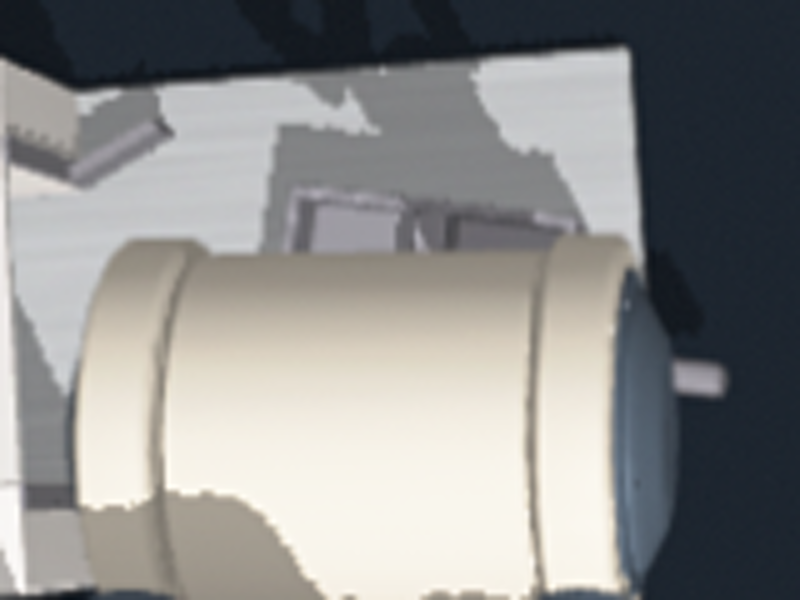

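```bash
cat > rk.py <<'E'
from neck import *
def rackov(c,p,f,crop=None,sc=1):
    im=cv2.resize(c['image'][:,:,::-1],None,fx=sc,fy=sc,interpolation=2)
    R=Ro.from_euler('z',p[2]).as_matrix(); W=lambda L:np.asarray(L,float)@R.T+[p[0],p[1],12]
    def pl(L,col,cl=True): cv2.polylines(im,[np.int32(proj(c,W(L))*sc)],cl,col)
    sq=lambda a,b,h,z:[(a-h,b-h,z),(a+h,b-h,z),(a+h,b+h,z),(a-h,b+h,z)]
    pl(sq(0,0,68,44),(0,0,255))
    for a in(35,-35):
        for b in(35,-35): pl(sq(a,b,28,5),(0,255,0)); pl(sq(a,b,28,40),(255,255,0))
    pl([(-68,-7,62),(-145,-7,62),(-145,7,62),(-68,7,62)],(0,255,255))
    if crop: im=im[crop[1]:crop[3],crop[0]:crop[2]]
    cv2.imwrite(f'pics/{f}.png',im)
def wells(p):
    R=Ro.from_euler('z',p[2]).as_matrix()
    return {i:(R@[a,b,0])[:2]+p[:2] for i,(a,b) in enumerate([(35,35),(35,-35),(-35,35),(-35,-35)])}
E
python3 - <<'E'
from rk import *
c=shot('wrist')
rackov(c,(489.06,137.35,1.456),'ae',(180,0,960,560),2)
E
```

```text
(no output)
```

View pics/ae.png

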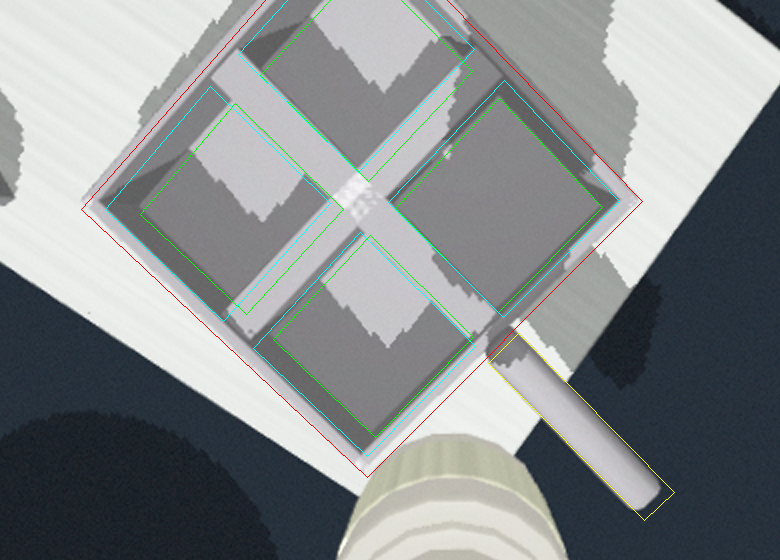

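Run:
```python
from rk import *
c=shot('wrist')
Z=lambda p:(np.array(p,float)+[180,0])/2
L=np.array([(68,68,56),(-68,68,56),(-145,7,74),(-145,-7,74),(0,0,52)],float)
u=Z([(82,201),(363,469),(640,511),(662,490),(353,196)])
p,f=fitrect([c],[u],L,(489,137,1.456)); print(p,f)
rackov(c,p,'af',(180,0,960,560),2)
print(wells(p))
```

```text
[490.21600238 140.25685115   1.448575  ] [-2.54627396 -0.52625679 -1.03305981  0.85781748 -0.9447295   1.98474869
  3.09604921 -1.29722797  1.26320667 -0.52286488]
{0: array([459.74419721, 179.26286466]), 1: array([529.22201589, 170.72865632]), 2: array([451.20998887, 109.78504599]), 3: array([520.68780754, 101.25083764])}
```

View pics/af.png

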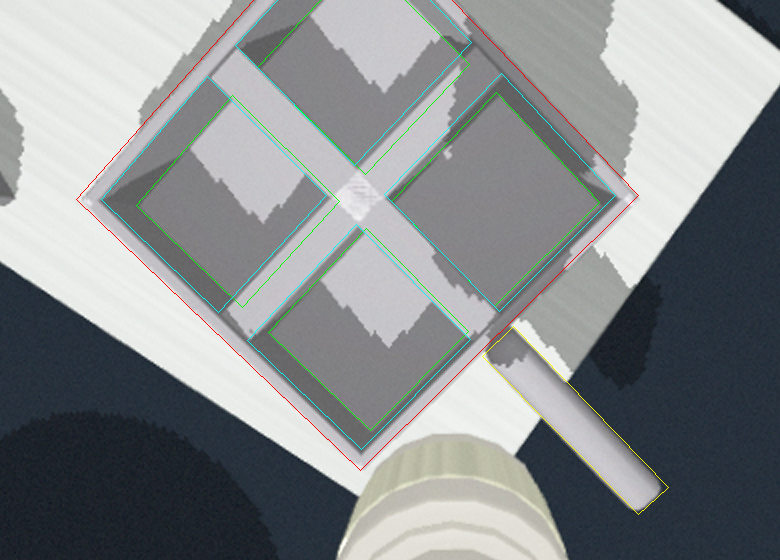

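Run:
```python
from rk import *
plan((529.2,170.7,280,-142,0,4),(529.2,170.7,222,-142,0,4))
```

```text
4 x [[-13.8, 1.1, -3.3], [0, 0, 0], 0]
4 x [[-13.8, 6.8, -3.3], [0, 0, 0], 0]
```

Call:
carry_out(deltas=[[[-5, 1, -1], [0, 0, 0], 0], [[-10, 1, -2.4], [0, 0, 0], 0], [[-13.8, 1.1, -3.3], [0, 0, 0], 0], [[-13.8, 1.1, -3.3], [0, 0, 0], 0], [[-13.8, 4, -3.3], [0, 0, 0], 0], [[-13.8, 6.8, -3.3], [0, 0, 0], 0], [[-13.8, 6.8, -3.3], [0, 0, 0], 0], [[-13.8, 6.8, -3.3], [0, 0, 0], 0]])

```text
t: 28.48
eef_pos: [529.2, 170.5, 223.4]
eef_rot: [-0.229, 0.67, -0.668, 0.231]
force: [-1.1, 0.0, -0.8]
width: 32.1
```

Run:
```python
from rk import *
s=ctrl.read_state();print(yawnow(),s['eef_pos'],s['width'],s['force'])
c=shot('wrist','ag'); rackov(c,(490.2,140.2,1.4486),'ag_o')
plan((529.2,170.7,169,-142,0,4))
```

```text
-142.0315971382682 [529.24827645 170.50760418 223.4229323 ] 32.06181733062991 [-1.07488965  0.03831749 -0.83021003]
4 x [[0.0, 5.5, -0.0], [0, 0, 0], 0]
```

View pics/ag_o.png

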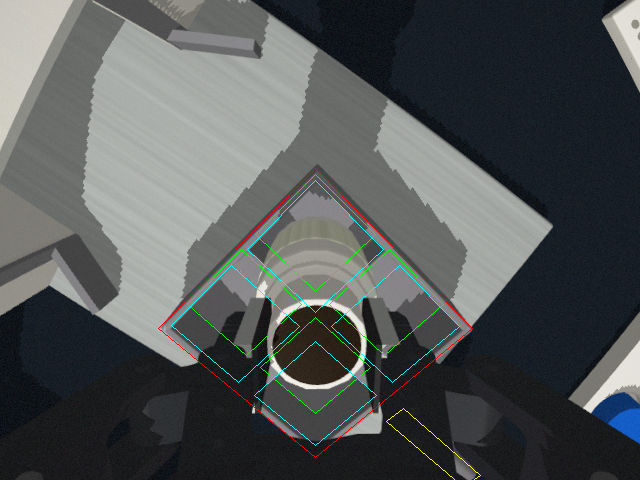

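Call:
carry_out(deltas=[[[0, 1.5, 0], [0, 0, 0], 0], [[0, 3, 0], [0, 0, 0], 0], [[0, 4, 0], [0, 0, 0], 0], [[0, 4.8, 0], [0, 0, 0], 0], [[0, 5.2, 0], [0, 0, 0], 0], [[0, 5.3, 0], [0, 0, 0], 0], [[0, 5.3, 0], [0, 0, 0], 0]])

```text
t: 29.4
eef_pos: [529.7, 170.9, 170.9]
eef_rot: [-0.228, 0.669, -0.668, 0.232]
force: [-1.1, -0.0, -1.9]
width: 32.4
```

Run:
```python
from rk import *
s=ctrl.read_state();print(yawnow(),s['eef_pos'],s['width'],s['force'])
c=shot('wrist','ah'); rackov(c,(490.2,140.2,1.4486),'ah_o')
```

```text
-142.02500958638024 [529.72248839 170.8535876  170.86160537] 32.385541021802624 [-1.09884131 -0.02711072 -1.93695064]
```

View pics/ah_o.png

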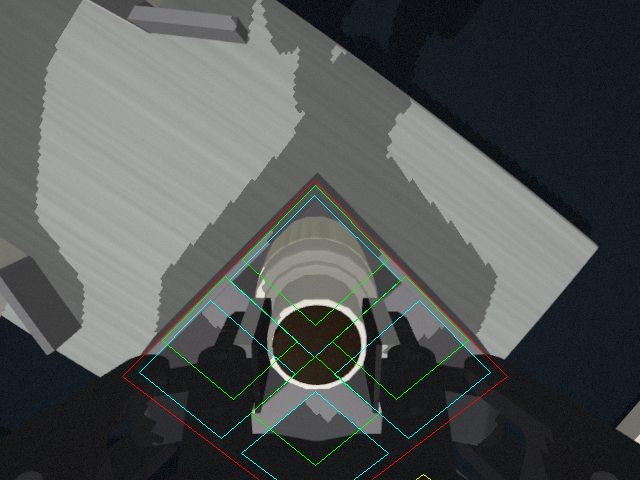

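Call:
carry_out(deltas=[[[0, 0.3, 0], [0, 0, 0], 0], [[0, 0.3, 0], [0, 0, 0], 0], [[0, 0.3, 0], [0, 0, 0], 0.8], [[0, 0.3, 0], [0, 0, 0], 0.8], [[0, 0.3, 0], [0, 0, 0], 0.8], [[0, -2, 0], [0, 0, 0], 0.8], [[0, -7, 0], [0, 0, 0], 1], [[0, -12, 0], [0, 0, 0], 1], [[0, -12, 0], [0, 0, 0], 1]])

```text
t: 30.58
eef_pos: [530.6, 170.7, 294.6]
eef_rot: [-0.226, 0.669, -0.668, 0.234]
force: [-0.7, 0.8, -0.2]
width: 85.5
```

Run:
```python
from rk import *
s=ctrl.read_state();print(yawnow(),s['eef_pos'],s['width'],s['force'])
c=shot('wrist','ai'); rackov(c,(490.2,140.2,1.4486),'ai_o')
plan((420.5,-232.5,290,-129,1,4),(420.5,-232.5,190,-129,1,4))
```

```text
-142.02432914470276 [530.61800391 170.68460512 294.63855759] 85.4607071523062 [-0.65978379  0.7501106  -0.15345626]
4 x [[33.4, -0.0, 25.0], [0, -13.0, -0.5], 1]
4 x [[33.5, 10.0, 25.0], [0, -13.0, -0.5], 1]
```

View pics/ai_o.png

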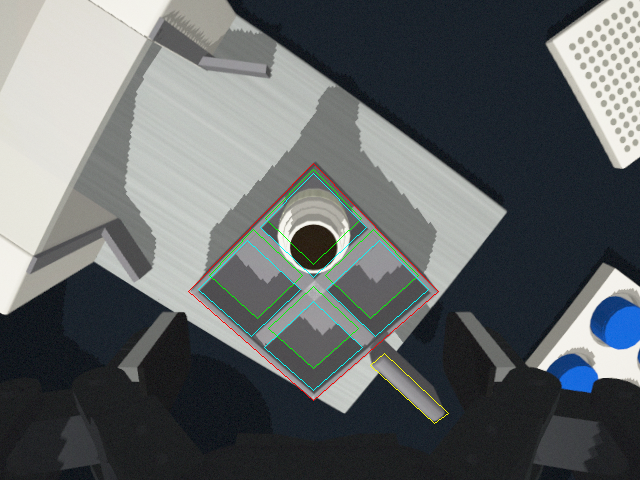

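Run:
```python
from rk import *
plan((420.5,-232.5,290,-142,1,4),(420.5,-232.5,190,-142,1,4))
```

```text
4 x [[33.4, -0.0, 25.0], [0, 0, -0.5], 1]
4 x [[33.5, 10.0, 25.0], [0, 0, -0.5], 1]
```

Call:
carry_out(deltas=[[[33.5, 0, 25.0], [0, 0, -0.5], 1], [[33.5, 0, 25.0], [0, 0, -0.5], 1], [[33.5, 0, 25.0], [0, 0, -0.5], 1], [[33.5, 0, 25.0], [0, 0, -0.5], 1], [[33.5, 0, 25.0], [0, 0, -0.5], 1], [[33.5, 1, 25.0], [0, 0, -0.5], 1], [[33.5, 5, 25.0], [0, 0, -0.5], 1], [[33.5, 9.5, 25.0], [0, 0, -0.5], 1], [[33.5, 10, 25.0], [0, 0, -0.5], 1], [[33.5, 10, 25.0], [0, 0, -0.5], 1]])

```text
t: 31.88
eef_pos: [420.3, -231.8, 190.1]
eef_rot: [0.23, -0.669, 0.669, -0.23]
force: [0.0, -0.1, -0.6]
width: 85.2
```

Run:
```python
from rk import *
s=ctrl.read_state();print(yawnow(),s['eef_pos'],s['width'],s['force'])
c=shot('wrist','aj'); overlay(c,420.5,-232.5,0,'aj_o')
plan((420.5,-232.5,150,-142,1,4))
```

```text
-141.9863284911839 [ 420.34793273 -231.81223376  190.08517866] 85.22594274254244 [ 0.01782204 -0.10078168 -0.55227435]
4 x [[0.1, 4.1, 0.0], [0, 0, 0], 1]
```

View pics/aj_o.png

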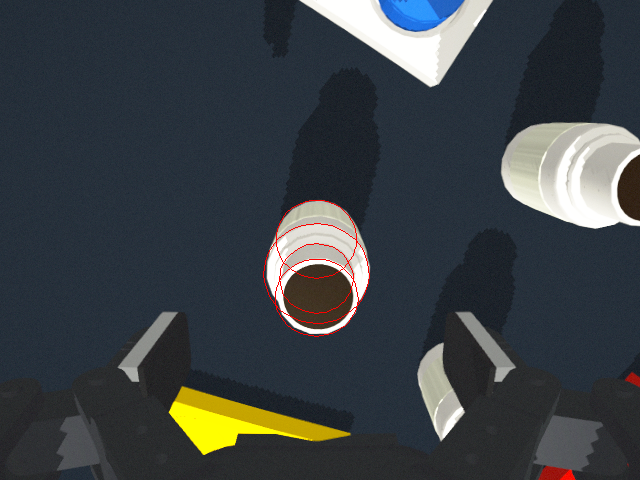

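Call:
carry_out(deltas=[[[0.1, 3, 0], [0, 0, 0], 1], [[0.1, 4, 0], [0, 0, 0], 1], [[0.1, 4, 0], [0, 0, 0], 1], [[0.1, 4, 0], [0, 0, 0], 0], [[0.1, 4, 0], [0, 0, 0], 0], [[0.1, 4, 0], [0, 0, 0], 0], [[0.1, 4, 0], [0, 0, 0], 0], [[0.1, 4, 0], [0, 0, 0], 0], [[0.1, 2, 0], [0, 0, 0], 0], [[0.1, -3, 0], [0, 0, 0], 0]])

```text
t: 33.17
eef_pos: [419.1, -232.0, 220.3]
eef_rot: [-0.231, 0.669, -0.668, 0.23]
force: [1.0, -0.9, -1.6]
width: 31.9
```

Run:
```python
from rk import *
s=ctrl.read_state();print(yawnow(),s['eef_pos'],s['width'],s['force'])
plan((459.7,179.3,290,-142,0,4),(420,-232,290,-142,0,2))
```

```text
-141.9787369498524 [ 419.12317432 -232.02603849  220.26960343] 31.921354137711898 [ 0.98011311 -0.8896461  -1.58148616]
4 x [[-28.5, -6.9, -29.9], [0, 0, 0], 0]
2 x [[-0.1, -7.0, 0.0], [0, 0, 0], 0]
```

Call:
carry_out(deltas=[[[0, -5, 0], [0, 0, 0], 0], [[0, -7, 0], [0, 0, 0], 0], [[-28.5, -7, -29.9], [0, 0, 0], 0], [[-28.5, -7, -29.9], [0, 0, 0], 0], [[-28.5, -7, -29.9], [0, 0, 0], 0], [[-28.5, -7, -29.9], [0, 0, 0], 0], [[-28.5, -7, -29.9], [0, 0, 0], 0], [[-28.5, -7, -29.9], [0, 0, 0], 0], [[-28.5, -7, -29.9], [0, 0, 0], 0], [[-28.5, -7, -29.9], [0, 0, 0], 0]])

```text
t: 34.42
eef_pos: [459.5, 181.2, 290.6]
eef_rot: [-0.232, 0.669, -0.667, 0.231]
force: [0.7, -0.5, -1.3]
width: 32.1
```

Run:
```python
from rk import *
s=ctrl.read_state();print(yawnow(),s['eef_pos'],s['width'],s['force'])
c=shot('wrist','ak'); rackov(c,(490.2,140.2,1.4486),'ak_o')
plan((459.7,179.3,222,-142,0,4),(459.7,179.3,170,-142,0,4))
```

```text
-141.7892414611035 [459.46181982 181.22619139 290.59808854] 32.10632956678336 [ 0.7010885  -0.47802089 -1.30175108]
4 x [[-0.0, 6.9, 0.1], [0, 0, 0], 0]
4 x [[-0.0, 12.1, 0.1], [0, 0, 0], 0]
```

View pics/ak_o.png

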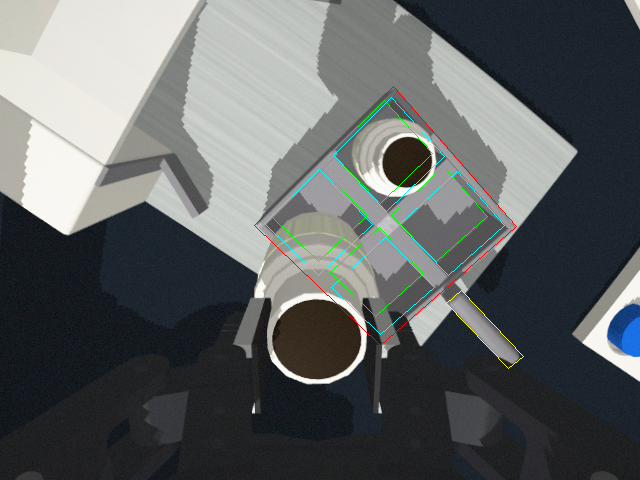

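Call:
carry_out(deltas=[[[0.1, 3, 0.1], [0, 0, 0], 0], [[0.1, 6, 0.1], [0, 0, 0], 0], [[0.1, 6.9, 0.1], [0, 0, 0], 0], [[0.1, 6.9, 0.1], [0, 0, 0], 0]])

```text
t: 34.98
eef_pos: [459.0, 177.9, 221.7]
eef_rot: [-0.232, 0.669, -0.668, 0.23]
force: [0.5, 0.1, -1.6]
width: 32.3
```

Run:
```python
from rk import *
s=ctrl.read_state();print(yawnow(),s['eef_pos'],s['width'],s['force'])
c=shot('wrist','al'); rackov(c,(490.2,140.2,1.4486),'al_o')
plan((459.0,178.8,170,-142,0,4))
```

```text
-141.89591358863754 [459.00557955 177.85980901 221.67804337] 32.251492145814524 [ 0.51455736  0.11623322 -1.57281787]
4 x [[-0.0, 5.2, -0.1], [0, 0, 0], 0]
```

View pics/al_o.png

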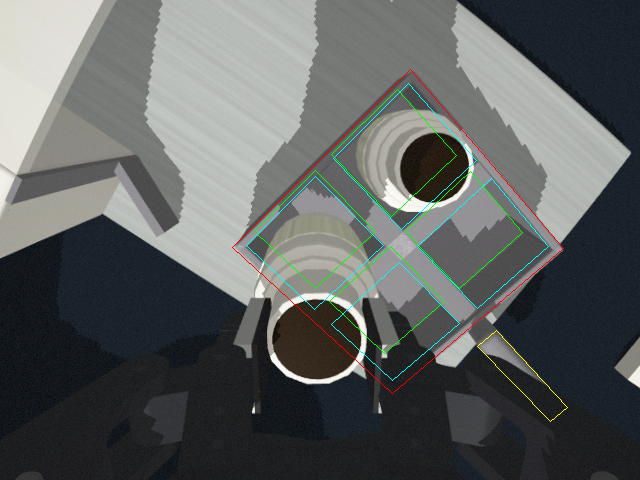

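Call:
carry_out(deltas=[[[0, 1.5, 0], [0, 0, 0], 0], [[0, 3, 0], [0, 0, 0], 0], [[0, 4, 0], [0, 0, 0], 0], [[0, 4.8, 0], [0, 0, 0], 0], [[0, 5.2, 0], [0, 0, 0], 0], [[0, 5.2, 0], [0, 0, 0], 0], [[0, 5.2, 0], [0, 0, 0], 0]])

```text
t: 35.9
eef_pos: [459.4, 178.2, 170.5]
eef_rot: [-0.231, 0.669, -0.668, 0.23]
force: [-0.3, 0.1, -1.9]
width: 32.4
```

Run:
```python
from rk import *
s=ctrl.read_state();print(yawnow(),s['eef_pos'],s['width'],s['force'])
c=shot('wrist','am'); rackov(c,(490.2,140.2,1.4486),'am_o')
```

```text
-141.88144134892946 [459.37102467 178.17546387 170.48204398] 32.397628844184865 [-0.31400175  0.05957823 -1.85837896]
```

View pics/am_o.png

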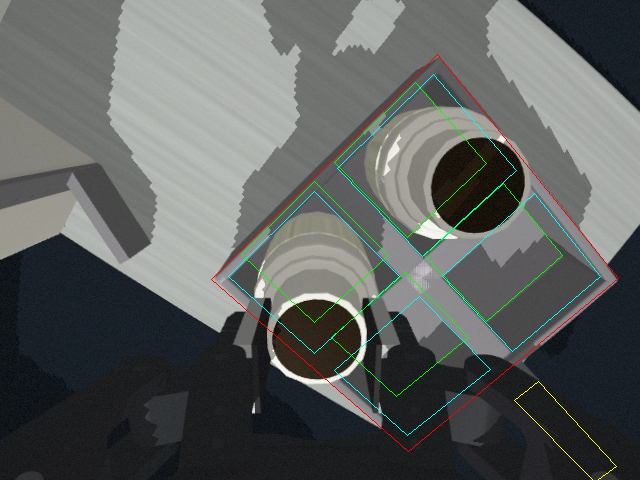

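Call:
carry_out(deltas=[[[0, 0.3, 0], [0, 0, 0], 0], [[0, 0.3, 0], [0, 0, 0], 0], [[0, 0.3, 0], [0, 0, 0], 0.75], [[0, 0.3, 0], [0, 0, 0], 0.75], [[0, 0.3, 0], [0, 0, 0], 0.75], [[0, -2, 0], [0, 0, 0], 0.75], [[0, -7, 0], [0, 0, 0], 1], [[0, -12, 0], [0, 0, 0], 1], [[0, -12, 0], [0, 0, 0], 1]])

```text
t: 37.08
eef_pos: [460.9, 178.4, 293.8]
eef_rot: [-0.229, 0.669, -0.668, 0.233]
force: [0.0, 0.3, -0.8]
width: 85.4
```

Run:
```python
from rk import *
s=ctrl.read_state();print(yawnow(),s['eef_pos'],s['width'],s['force'])
c=shot('wrist','an'); rackov(c,(490.2,140.2,1.4486),'an_o')
plan((403.5,-363.5,290,-142,1,4),(403.5,-363.5,190,-142,1,4))
```

```text
-141.88017979905726 [460.85586624 178.38905984 293.78745754] 85.36271771877087 [ 0.03521902  0.34005795 -0.82527743]
4 x [[37.9, 0.1, 39.1], [0, 0, 0], 1]
4 x [[37.9, 10.1, 39.1], [0, 0, 0], 1]
```

View pics/an_o.png

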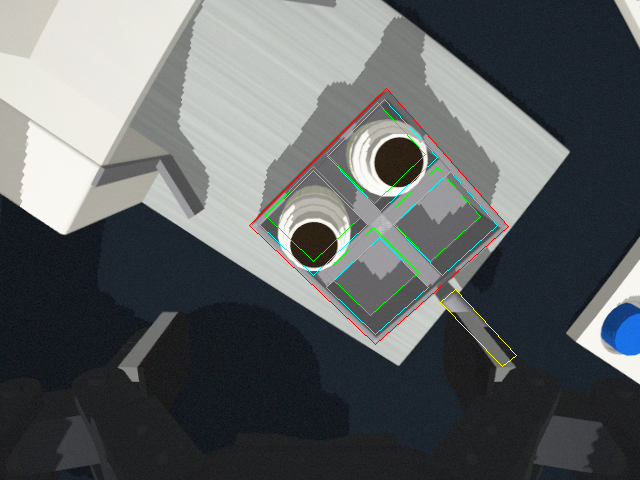

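Call:
carry_out(deltas=[[[37.9, 0, 39.1], [0, 0, 0], 1], [[37.9, 0, 39.1], [0, 0, 0], 1], [[37.9, 0, 39.1], [0, 0, 0], 1], [[37.9, 0, 39.1], [0, 0, 0], 1], [[37.9, 0, 39.1], [0, 0, 0], 1], [[37.9, 0, 39.1], [0, 0, 0], 1], [[37.9, 0, 39.1], [0, 0, 0], 1], [[37.9, 0, 39.1], [0, 0, 0], 1], [[37.9, 0, 39.1], [0, 0, 0], 1], [[37.9, 0, 39.1], [0, 0, 0], 1]])

```text
t: 38.38
eef_pos: [402.3, -365.9, 289.0]
eef_rot: [-0.229, 0.67, -0.668, 0.23]
force: [0.3, 1.3, -0.2]
width: 85.4
```

Run:
```python
from rk import *
s=ctrl.read_state();print(yawnow(),s['eef_pos'],s['width'],s['force'])
plan((403.5,-363.5,190,-142,1,4))
```

```text
-142.065671542172 [ 402.33154112 -365.92056102  288.96162997] 85.44621504061635 [ 0.3233673   1.32841513 -0.22963598]
4 x [[-0.2, 9.9, -0.1], [0, 0, 0], 1]
```

Call:
carry_out(deltas=[[[-0.2, 6, -0.1], [0, 0, 0], 1], [[-0.2, 9.8, -0.1], [0, 0, 0], 1], [[-0.2, 9.8, -0.1], [0, 0, 0], 1], [[-0.2, 9.8, -0.1], [0, 0, 0], 1]])

```text
t: 38.88
eef_pos: [403.7, -363.5, 191.9]
eef_rot: [-0.23, 0.67, -0.668, 0.23]
force: [0.6, -0.7, 0.6]
width: 85.6
```

Run:
```python
from rk import *
s=ctrl.read_state();print(yawnow(),s['eef_pos'],s['width'],s['force'])
c=shot('wrist'); overlay(c,403.5,-363.5,0,'ao_o')
plan((403.5,-363.5,150,-142,1,4))
```

```text
-142.0359378164203 [ 403.70741853 -363.46269586  191.8942745 ] 85.64583112749206 [ 0.63983652 -0.74213918  0.5605084 ]
4 x [[0.0, 4.2, -0.0], [0, 0, 0], 1]
```

View pics/ao_o.png

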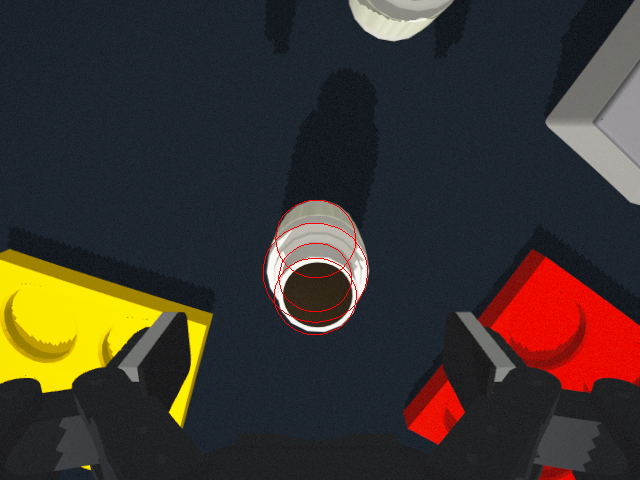

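Call:
carry_out(deltas=[[[-0.1, 3, 0], [0, 0, 0], 1], [[-0.1, 4.2, 0], [0, 0, 0], 1], [[-0.1, 4.2, 0], [0, 0, 0], 1], [[-0.1, 4.2, 0], [0, 0, 0], 0], [[-0.1, 4.2, 0], [0, 0, 0], 0], [[-0.1, 4.2, 0], [0, 0, 0], 0], [[-0.1, 4.2, 0], [0, 0, 0], 0], [[-0.1, 4.2, 0], [0, 0, 0], 0], [[-0.1, 2, 0], [0, 0, 0], 0], [[-0.1, -3, 0], [0, 0, 0], 0]])

```text
t: 40.17
eef_pos: [403.9, -362.5, 221.8]
eef_rot: [-0.23, 0.67, -0.667, 0.23]
force: [0.8, 0.1, -1.1]
width: 32.5
```

Run:
```python
from rk import *
s=ctrl.read_state();print(yawnow(),s['eef_pos'],s['width'],s['force'])
c=shot('wrist','ap')
plan((520.7,101.2,290,-142,0,4),(404,-363,290,-142,0,2))
```

```text
-142.04660127147713 [ 403.93073115 -362.47023923  221.75106102] 32.50601117356259 [ 0.76627522  0.05945681 -1.05247859]
4 x [[-37.7, -6.2, -29.6], [0, 0, 0], 0]
2 x [[0.0, -6.1, -0.2], [0, 0, 0], 0]
```

View pics/ap.png

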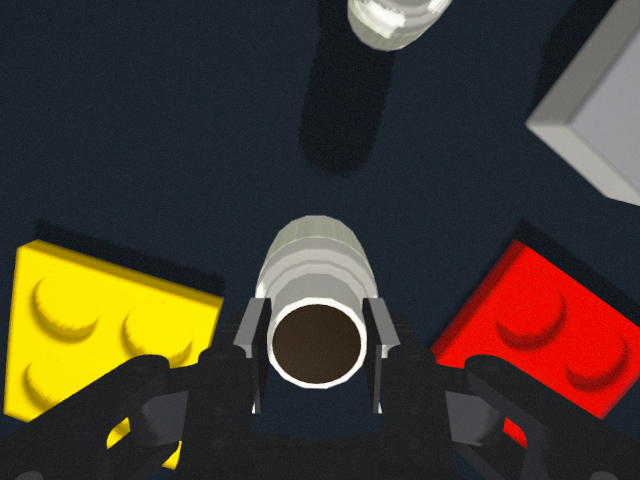

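Call:
carry_out(deltas=[[[0, -5, 0], [0, 0, 0], 0], [[-2, -6.5, -2], [0, 0, 0], 0], [[-37.7, -6.5, -29.6], [0, 0, 0], 0], [[-37.7, -6.5, -29.6], [0, 0, 0], 0], [[-37.7, -6.5, -29.6], [0, 0, 0], 0], [[-37.7, -6.5, -29.6], [0, 0, 0], 0], [[-37.7, -6.5, -29.6], [0, 0, 0], 0], [[-37.7, -6.5, -29.6], [0, 0, 0], 0], [[-37.7, -6.5, -29.6], [0, 0, 0], 0], [[-37.7, -6.5, -29.6], [0, 0, 0], 0]])

```text
t: 41.48
eef_pos: [520.8, 104.4, 293.2]
eef_rot: [0.23, -0.667, 0.669, -0.233]
force: [0.6, -1.6, -2.1]
width: 32.1
```

Run:
```python
from rk import *
s=ctrl.read_state();print(yawnow(),s['eef_pos'],s['width'],s['force'])
c=shot('wrist','aq'); rackov(c,(490.2,140.2,1.4486),'aq_o')
plan((520.7,101.2,222,-142,0,4))
```

```text
-141.83530185202284 [520.7971237  104.42421541 293.17783383] 32.09260565947248 [ 0.55531223 -1.56858124 -2.08671422]
4 x [[0.2, 7.1, 0.2], [0, 0, 0], 0]
```

View pics/aq_o.png

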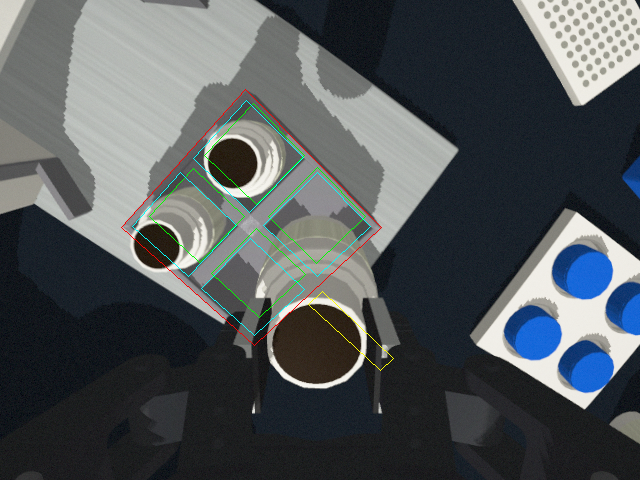

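Rack unmoved. Lower to just above the walls.

Call:
carry_out(deltas=[[[0.2, 3, 0.2], [0, 0, 0], 0], [[0.2, 6, 0.2], [0, 0, 0], 0], [[0.2, 7.1, 0.2], [0, 0, 0], 0], [[0.2, 7.1, 0.2], [0, 0, 0], 0]])

```text
t: 42.02
eef_pos: [520.8, 100.6, 222.0]
eef_rot: [0.23, -0.667, 0.669, -0.232]
force: [1.8, 0.8, -2.4]
width: 32.4
```

Run:
```python
from rk import *
s=ctrl.read_state();print(yawnow(),s['eef_pos'],s['width'],s['force'])
c=shot('wrist','ar'); rackov(c,(490.2,140.2,1.4486),'ar_o')
plan((520.7,101.2,170,-142,0,4))
```

```text
-141.90767069017198 [520.75738008 100.58547338 222.04915811] 32.386587052467505 [ 1.75570875  0.84605153 -2.3756537 ]
4 x [[0.0, 5.3, -0.1], [0, 0, 0], 0]
```

View pics/ar_o.png

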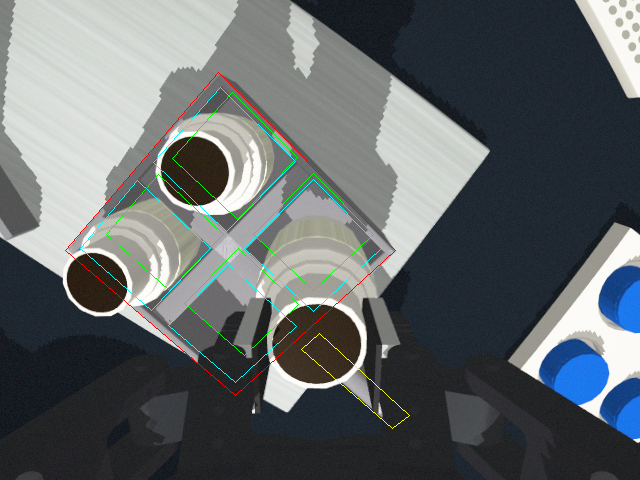

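Call:
carry_out(deltas=[[[0, 1.5, -0.1], [0, 0, 0], 0], [[0, 3, -0.1], [0, 0, 0], 0], [[0, 4, -0.1], [0, 0, 0], 0], [[0, 4.8, -0.1], [0, 0, 0], 0], [[0, 5.2, -0.1], [0, 0, 0], 0], [[0, 5.3, -0.1], [0, 0, 0], 0], [[0, 5.3, -0.1], [0, 0, 0], 0]])

```text
t: 42.95
eef_pos: [520.9, 101.4, 169.9]
eef_rot: [0.229, -0.667, 0.67, -0.233]
force: [-0.3, 0.6, -1.7]
width: 32.6
```

Run:
```python
from rk import *
s=ctrl.read_state();print(yawnow(),s['eef_pos'],s['width'],s['force'])
c=shot('wrist','as'); rackov(c,(490.2,140.2,1.4486),'as_o')
```

```text
-141.900130245948 [520.91901846 101.4460618  169.88152983] 32.567140292191134 [-0.27775485  0.64419075 -1.73027224]
```

View pics/as_o.png

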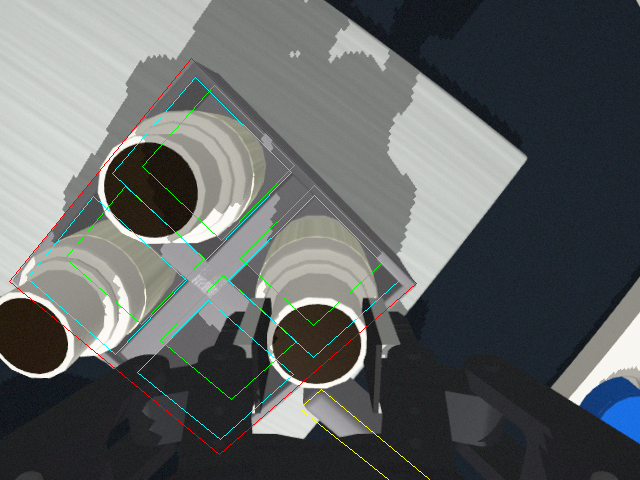

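Call:
carry_out(deltas=[[[0, 0.2, 0], [0, 0, 0], 0], [[0, 0.2, 0], [0, 0, 0], 0], [[0, 0.2, 0], [0, 0, 0], 0.75], [[0, 0.2, 0], [0, 0, 0], 0.75], [[0, 0.2, 0], [0, 0, 0], 0.75], [[0, -2, 0], [0, 0, 0], 0.75], [[0, -7, 0], [0, 0, 0], 1], [[0, -12, 0], [0, 0, 0], 1], [[0, -12, 0], [0, 0, 0], 1]])

```text
t: 44.12
eef_pos: [521.6, 101.8, 293.5]
eef_rot: [0.227, -0.667, 0.67, -0.235]
force: [0.0, 0.6, -0.8]
width: 85.3
```

Run:
```python
from rk import *
s=ctrl.read_state();print(yawnow(),s['eef_pos'],s['width'],s['force'])
c=shot('wrist','at'); rackov(c,(490.2,140.2,1.4486),'at_o')
plan((540.5,-310,290,-142,1,4))
```

```text
-141.89375729487261 [521.60112466 101.79671147 293.54833921] 85.31860331197889 [ 0.00131938  0.55885309 -0.76827844]
4 x [[23.9, 0.2, 33.6], [0, 0, 0], 1]
```

View pics/at_o.png

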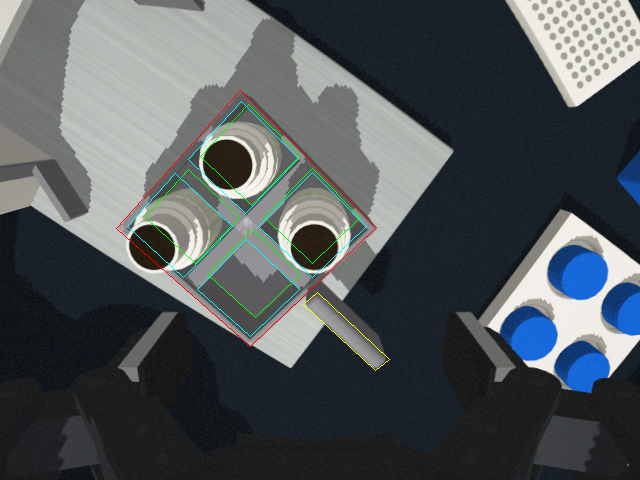

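Three bottles stand in wells. Next the last, C.

Call:
carry_out(deltas=[[[23.9, 0, 33.6], [0, 0, 0], 1], [[23.9, 0, 33.6], [0, 0, 0], 1], [[23.9, 0, 33.6], [0, 0, 0], 1], [[23.9, 0, 33.6], [0, 0, 0], 1], [[23.9, 0, 33.6], [0, 0, 0], 1], [[23.9, 0, 33.6], [0, 0, 0], 1], [[23.9, 0, 33.6], [0, 0, 0], 1], [[23.9, 0, 33.6], [0, 0, 0], 1], [[23.9, 6, 33.6], [0, 0, 0], 1], [[23.9, 10, 33.6], [0, 0, 0], 1]])

```text
t: 45.42
eef_pos: [539.9, -308.6, 189.3]
eef_rot: [0.229, -0.668, 0.669, -0.233]
force: [-0.1, 0.8, 0.9]
width: 85.5
```

Call:
carry_out(deltas=[[[0, 0, 0], [0, 0, 0], 1], [[0, 0, 0], [0, 0, 0], 1]])

```text
t: 45.68
eef_pos: [540.2, -308.1, 190.1]
eef_rot: [0.229, -0.668, 0.669, -0.234]
force: [1.1, -0.0, 0.7]
width: 85.1
```

Run:
```python
from rk import *
s=ctrl.read_state();print(yawnow(),s['eef_pos'],s['width'],s['force'])
c=shot('wrist'); overlay(c,540.5,-310,0,'au_o')
plan((540.5,-310,150,-142,1,4))
```

```text
-141.8353943152154 [ 540.2364067  -308.1244462   190.05592418] 85.06545604377861 [ 1.08746949 -0.0309332   0.71026779]
4 x [[0.1, 4.1, 0.1], [0, 0, 0], 1]
```

View pics/au_o.png

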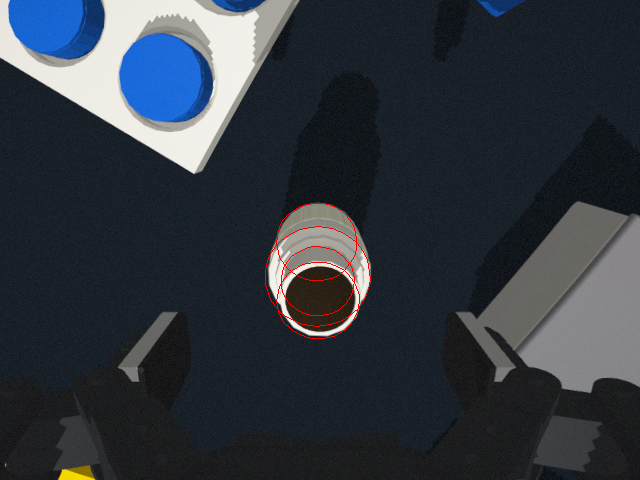

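Call:
carry_out(deltas=[[[0, 3, 0.1], [0, 0, 0], 1], [[0, 4.1, 0.1], [0, 0, 0], 1], [[0, 4.1, 0.1], [0, 0, 0], 1], [[0, 4.1, 0.1], [0, 0, 0], 0], [[0, 4.1, 0.1], [0, 0, 0], 0], [[0, 4.1, 0.1], [0, 0, 0], 0], [[0, 4.1, 0.1], [0, 0, 0], 0], [[0, 4.1, 0.1], [0, 0, 0], 0], [[0, 2, 0.1], [0, 0, 0], 0], [[0, -3, 0.1], [0, 0, 0], 0]])

```text
t: 46.98
eef_pos: [540.0, -308.7, 219.8]
eef_rot: [-0.229, 0.668, -0.668, 0.233]
force: [0.6, 0.0, -1.0]
width: 32.3
```

Run:
```python
from rk import *
s=ctrl.read_state();print(yawnow(),s['eef_pos'],s['width'],s['force'])
c=shot('wrist','av');t=shot('top','av_t')
plan((451.2,109.8,290,-142,0,4))
```

```text
-141.8440523452162 [ 540.03827881 -308.70321605  219.80445777] 32.33002557299645 [ 0.6027006   0.01215677 -0.97224662]
4 x [[-18.8, -6.8, -38.6], [-0.7, 0, -0.5], 0]
```

View pics/av.png

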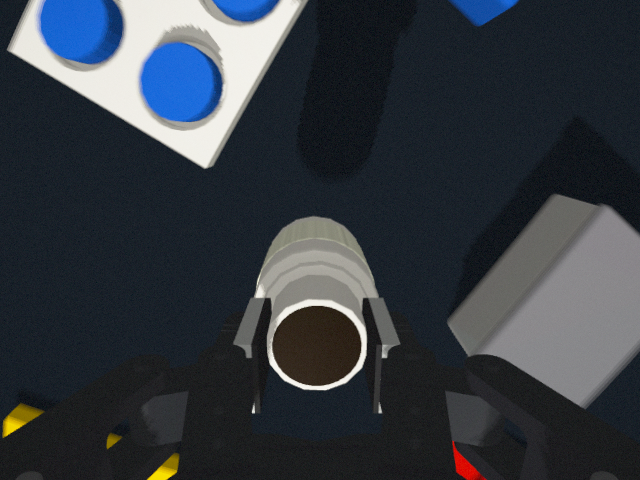

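View pics/av_t.png

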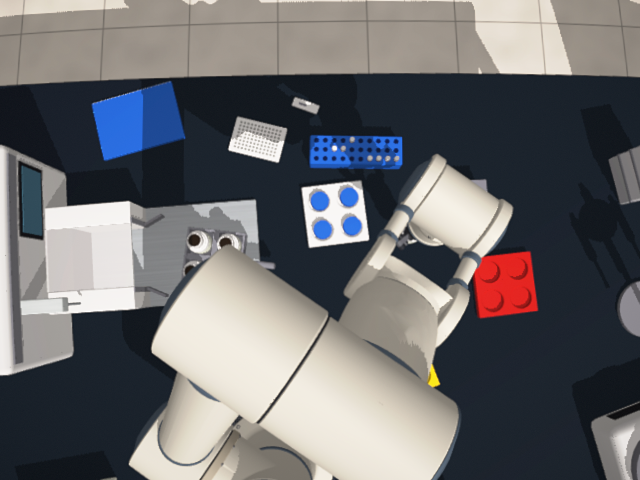

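Call:
carry_out(deltas=[[[0, -5, 0], [0, 0, 0], 0], [[-1, -7, -2], [0, 0, 0], 0], [[-18.8, -7, -38.6], [-0.7, 0, -0.5], 0], [[-18.8, -7, -38.6], [-0.7, 0, -0.5], 0], [[-18.8, -7, -38.6], [-0.7, 0, -0.5], 0], [[-18.8, -7, -38.6], [-0.7, 0, -0.5], 0], [[-18.8, -7, -38.6], [-0.7, 0, -0.5], 0], [[-18.8, -7, -38.6], [-0.7, 0, -0.5], 0], [[-18.8, -7, -38.6], [-0.7, 0, -0.5], 0], [[-18.8, -7, -38.6], [-0.7, 0, -0.5], 0]])

```text
t: 48.32
eef_pos: [450.2, 111.4, 292.3]
eef_rot: [0.232, -0.668, 0.668, -0.232]
force: [-0.0, -0.9, -1.3]
width: 32.4
```

Run:
```python
from rk import *
s=ctrl.read_state();print(yawnow(),s['eef_pos'],s['width'],s['force'])
c=shot('wrist'); rackov(c,(490.2,140.2,1.4486),'aw_o')
plan((451.2,109.8,222,-142,0,4))
```

```text
-141.66361567298233 [450.17534957 111.35557742 292.27838989] 32.41970325612783 [-0.00960585 -0.94617163 -1.2536676 ]
4 x [[-0.0, 7.0, 0.1], [0, 0, 0], 0]
```

View pics/aw_o.png

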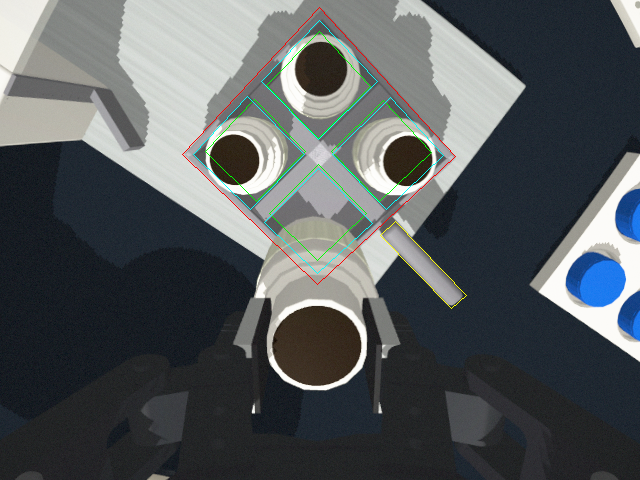

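Call:
carry_out(deltas=[[[0, 3, 0.1], [0, 0, 0], 0], [[0, 6, 0.1], [0, 0, 0], 0], [[0, 7.0, 0.1], [0, 0, 0], 0], [[0, 7.0, 0.1], [0, 0, 0], 0]])

```text
t: 48.88
eef_pos: [451.4, 108.8, 222.2]
eef_rot: [0.232, -0.668, 0.668, -0.231]
force: [-0.5, 0.1, -1.1]
width: 32.4
```

Run:
```python
from rk import *
s=ctrl.read_state();print(yawnow(),s['eef_pos'],s['width'],s['force'])
c=shot('wrist'); rackov(c,(490.2,140.2,1.4486),'ax_o')
plan((451.2,109.8,170,-142,0,4))
```

```text
-141.76684486687913 [451.37740987 108.80013131 222.2048613 ] 32.42888484889189 [-0.45922484  0.05675787 -1.06756929]
4 x [[-0.0, 5.3, -0.1], [0, 0, 0], 0]
```

View pics/ax_o.png

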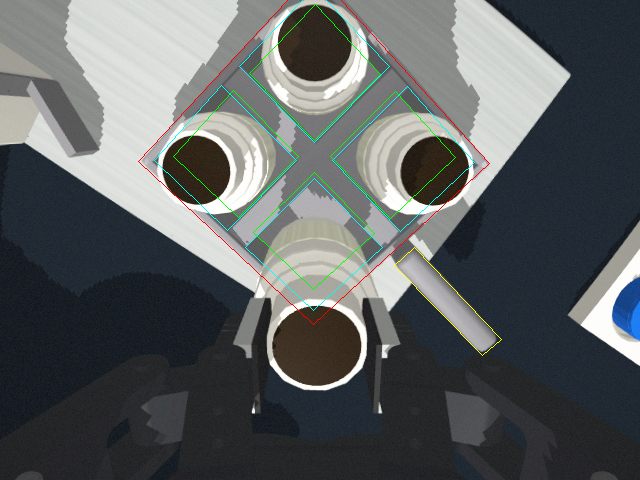

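Call:
carry_out(deltas=[[[0, 1.5, -0.1], [0, 0, 0], 0], [[0, 3, -0.1], [0, 0, 0], 0], [[0, 4, -0.1], [0, 0, 0], 0], [[0, 4.8, -0.1], [0, 0, 0], 0], [[0, 5.2, -0.1], [0, 0, 0], 0], [[0, 5.3, -0.1], [0, 0, 0], 0], [[0, 5.3, -0.1], [0, 0, 0], 0]])

```text
t: 49.8
eef_pos: [451.1, 109.8, 170.0]
eef_rot: [0.232, -0.668, 0.668, -0.232]
force: [0.3, 0.3, -2.2]
width: 32.0
```

Run:
```python
from rk import *
s=ctrl.read_state();print(yawnow(),s['eef_pos'],s['width'],s['force'])
c=shot('wrist'); rackov(c,(490.2,140.2,1.4486),'ay_o')
```

```text
-141.75540348784006 [451.14989405 109.75410843 169.97912059] 32.00453935772455 [ 0.33932161  0.26502911 -2.15827681]
```

View pics/ay_o.png

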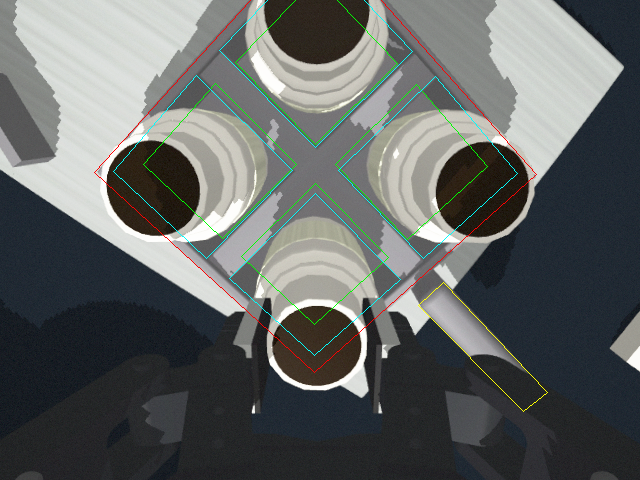

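Call:
carry_out(deltas=[[[0, 0.2, 0], [0, 0, 0], 0], [[0, 0.2, 0], [0, 0, 0], 0], [[0, 0.2, 0], [0, 0, 0], 0.75], [[0, 0.2, 0], [0, 0, 0], 0.75], [[0, 0.2, 0], [0, 0, 0], 0.75], [[0, -2, 0], [0, 0, 0], 0.75], [[0, -7, 0], [0, 0, 0], 1], [[0, -14, 0], [0, 0, 0], 1], [[0, -14, 0], [0, 0, 0], 1]])

```text
t: 50.98
eef_pos: [452.4, 110.0, 313.9]
eef_rot: [0.229, -0.667, 0.669, -0.234]
force: [-0.2, -0.2, -0.9]
width: 85.2
```

Run:
```python
from rk import *
s=ctrl.read_state();print(yawnow(),s['eef_pos'],s['width'],s['force'])
c=shot('wrist'); rackov(c,(490.2,140.2,1.4486),'az_o')
plan((480,60,330,-97,1,4),(475,60,330,-87,1,4))
```

```text
-141.74632290702138 [452.39883439 110.01022179 313.85691906] 85.24634859356156 [-0.19870375 -0.22317019 -0.87681464]
4 x [[0.9, -1.7, 5.7], [0, -44.8, 0], 1]
4 x [[1.3, -1.7, 5.4], [0, -54.8, 0], 1]
```

View pics/az_o.png

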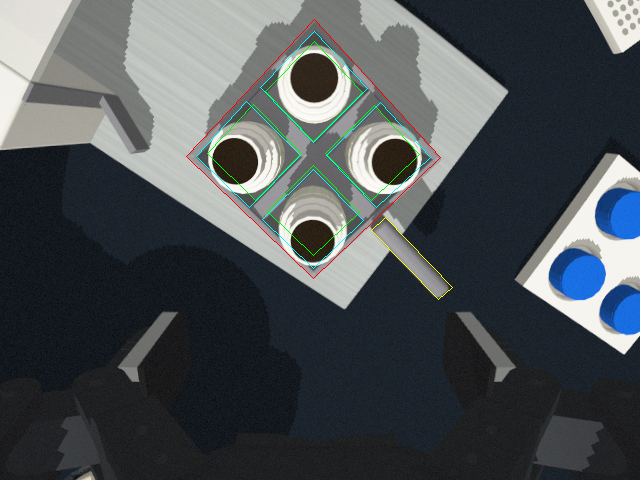

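Run:
```python
from rk import *
plan((490,150,400,-90,1,4))
```

```text
4 x [[-5.5, -8.7, -0.8], [0, -51.8, 0], 1]
```

Call:
carry_out(deltas=[[[-5.5, -8.7, -0.8], [0, -51.8, 0], 1], [[-5.5, -8.7, -0.8], [0, -51.8, 0], 1], [[-5.5, -8.7, -0.8], [0, -51.8, 0], 1], [[-5.5, -8.7, -0.8], [0, -51.8, 0], 1], [[-5.5, -8.7, -0.8], [0, -51.8, 0], 1], [[-5.5, -8.7, -0.8], [0, -51.8, 0], 1], [[-5.5, -8.7, -0.8], [0, -51.8, 0], 1]])

```text
t: 51.9
eef_pos: [489.6, 150.3, 399.1]
eef_rot: [0.498, -0.5, 0.502, -0.5]
force: [0.1, 0.2, -0.1]
width: 85.2
```

Run:
```python
from rk import *
s=ctrl.read_state();print(yawnow(),s['eef_pos'],s['width'],s['force'])
c=shot('wrist','ba'); t=shot('top','ba_t')
R=Ro.from_euler('z',1.448); 
plan((474.6,13.2,230,-97,1,4))
```

```text
-90.16198141106744 [489.60855728 150.27348068 399.12783683] 85.18405490441609 [ 0.09881664  0.20757135 -0.08807374]
4 x [[13.7, 16.9, -1.6], [0, 6.9, 0], 1]
```

View pics/ba.png

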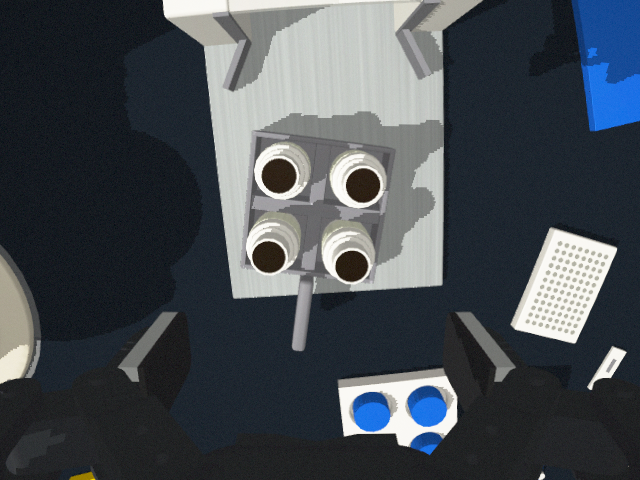

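```bash
cat > an.py <<'E'
from rk import *
def anov(c,p,f,crop=None,sc=1,rack=None):
    if rack is not None: rackov(c,rack,f,None,sc); im=cv2.imread(f'pics/{f}.png')
    else: im=cv2.resize(c['image'][:,:,::-1],None,fx=sc,fy=sc,interpolation=2)
    R=Ro.from_euler('z',p[2]).as_matrix(); W=lambda L:np.asarray(L,float)@R.T+[p[0],p[1],0]
    def pl(L,col,cl=True): cv2.polylines(im,[np.int32(proj(c,W(L))*sc)],cl,col)
    pl([(0,120,12),(-270,120,12),(-270,-120,12),(0,-120,12)],(0,0,255))
    for s in(1,-1): pl([(0,s*71,42),(-45,s*93,42)],(255,0,255),False);pl([(0,s*71,12),(-45,s*93,12)],(0,200,255),False)
    pl([(0,-70.5,12),(0,70.5,12),(0,70.5,124),(0,-70.5,124)],(0,255,0))
    if crop: im=im[crop[1]:crop[3],crop[0]:crop[2]]
    cv2.imwrite(f'pics/{f}.png',im)
E
python3 - <<'E'
from an import *
c=shot('wrist')
u=refinecorners(c,[(234,298),(442,285)]);print(u)
e=unproj(c,[(234,298),(442,285),(205,46),(443.5,60)],12);print(np.round(e,1))
print(np.degrees(np.arctan2(e[2,1]-e[0,1],e[2,0]-e[0,0])),np.degrees(np.arctan2(e[3,1]-e[1,1],e[3,0]-e[1,0])),np.degrees(np.arctan2(e[1,1]-e[0,1],e[1,0]-e[0,0]))+90, np.linalg.norm(e[1]-e[0]))
anov(c,(498,305,np.radians(93.1)),'bb',(280,0,1000,640),2)
E
```

```text
[[232.8891  298.22354]
 [441.21747 284.78906]]
[[398.   30.   12. ]
 [635.1  44.9  12. ]
 [380.9 298.9  12. ]
 [620.5 285.7  12. ]]
93.63708837108989 93.45993535795964 93.60182295536818 237.53492175230448
```

View pics/bb.png

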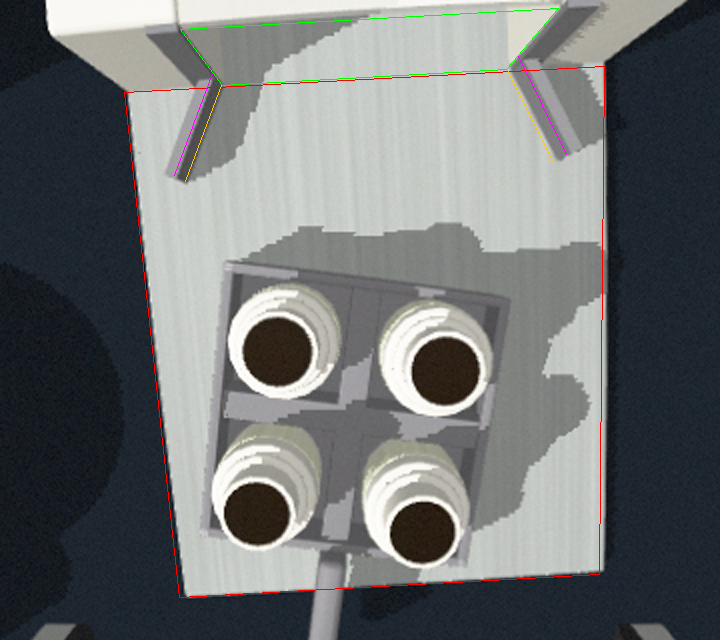

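Run:
```python
from an import *
c=shot('wrist')
anov(c,(499.3,306,np.radians(93.5)),'bc',(280,0,1060,640),2,rack=(490.2,140.2,1.4486))
```

```text
(no output)
```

View pics/bc.png

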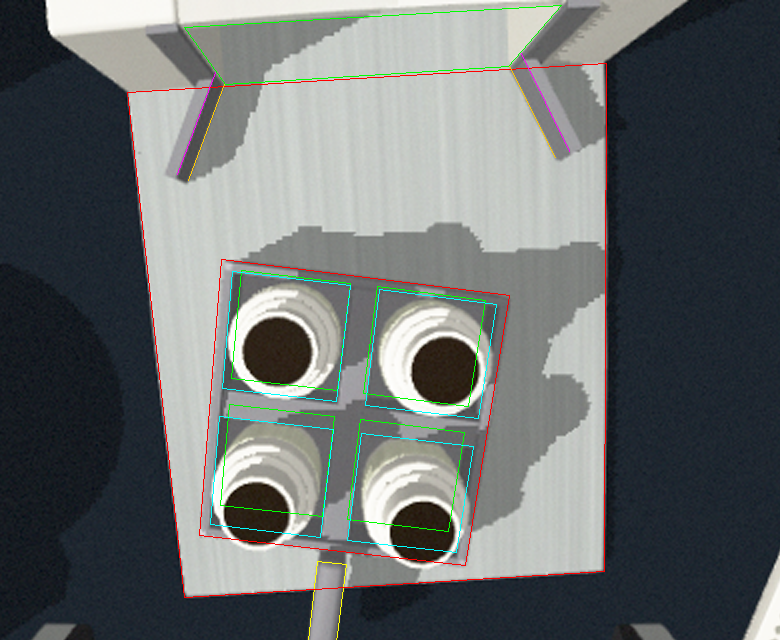

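Call:
carry_out(deltas=[[[13.7, 8, -1.6], [0, 6.9, 0], 1], [[13.7, 16.9, -1.6], [0, 6.9, 0], 1], [[13.7, 16.9, -1.6], [0, 6.9, 0], 1], [[13.7, 16.9, -1.6], [0, 6.9, 0], 1], [[13.7, 16.9, -1.6], [0, 6.9, 0], 1], [[13.7, 16.9, -1.6], [0, 6.9, 0], 1]])

```text
t: 52.85
eef_pos: [475.1, 13.7, 231.6]
eef_rot: [0.467, -0.528, 0.531, -0.47]
force: [-1.0, -0.5, 0.2]
width: 85.5
```

Run:
```python
from an import *
s=ctrl.read_state();print(yawnow(),s['eef_pos'],s['width'],s['force'])
c=shot('wrist'); anov(c,(499,306,np.radians(93.4)),'bd',None,1,rack=(490.2,140.2,1.4486))
plan((474.6,13.2,120,-97,1,4))
```

```text
-96.96168358323132 [475.11955805  13.66402707 231.6073148 ] 85.54571975163574 [-1.03632725 -0.46079376  0.22517225]
4 x [[0.1, 11.2, -0.1], [0, 0, 0], 1]
```

View pics/bd.png

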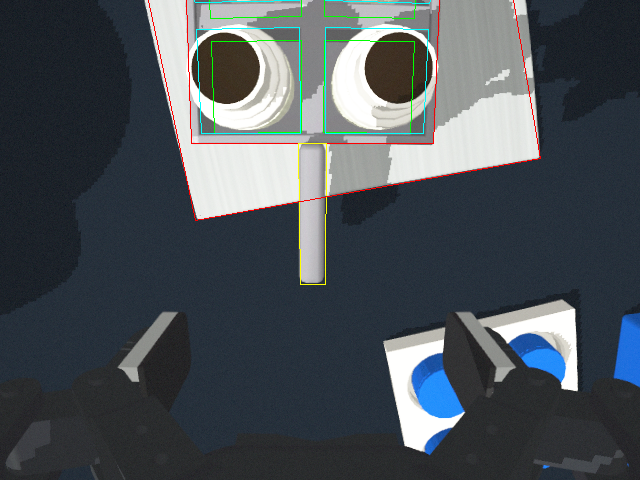

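Call:
carry_out(deltas=[[[0.1, 5, -0.1], [0, 0, 0], 1], [[0.1, 9, -0.1], [0, 0, 0], 1], [[0.1, 11, -0.1], [0, 0, 0], 1], [[0.1, 11.2, -0.1], [0, 0, 0], 1], [[0.1, 11.2, -0.1], [0, 0, 0], 0.5], [[0.1, 11.2, -0.1], [0, 0, 0], 0.3]], newtons=60)

```text
t: 53.65
eef_pos: [475.6, 13.1, 121.0]
eef_rot: [0.467, -0.527, 0.531, -0.471]
force: [-0.3, -0.1, -0.4]
width: 51.9
```

Run:
```python
from an import *
s=ctrl.read_state();print(yawnow(),s['eef_pos'],s['width'],s['force'])
c=shot('wrist'); anov(c,(499,306,np.radians(93.4)),'be',None,1,rack=(490.2,140.2,1.4486))
```

```text
-96.91108153095563 [475.60329771  13.07775326 121.04458564] 51.863816186536866 [-0.29132067 -0.08758308 -0.3771958 ]
```

View pics/be.png

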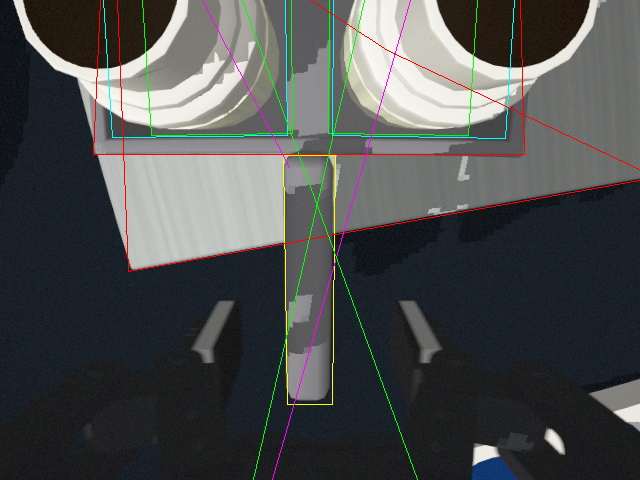

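Call:
carry_out(deltas=[[[0, 0, -0.2], [0, 0, 0], 0.3], [[0, 0, -0.2], [0, 0, 0], 0.3], [[0, 0, -0.2], [0, 0, 0], 0], [[0, 0, -0.2], [0, 0, 0], 0], [[0, 0, -0.2], [0, 0, 0], 0], [[0, 0, -0.2], [0, 0, 0], 0]], newtons=80)

```text
t: 54.45
eef_pos: [473.5, 13.2, 121.2]
eef_rot: [0.467, -0.527, 0.532, -0.471]
force: [-2.5, 0.0, 9.3]
width: 12.5
```

Run:
```python
from an import *
s=ctrl.read_state();print(yawnow(),s['eef_pos'],s['width'],s['force'])
c=shot('wrist','bf')
d=np.array([np.cos(np.radians(93.4)),np.sin(np.radians(93.4))]); m=np.array([499,306.])
for q in (-200,-185,-170,-130,-90): # gripper station along bay axis
    pass
for rx in (-150,-75,-30,40,72): # rack origin along axis
    g=m+d*(rx-128); print(rx,np.round(g,1)); plan((*g,120,93.4-180,0,1))
```

```text
-96.92435060489699 [473.5490104   13.21450961 121.15081078] 12.50260221125719 [-2.49406998  0.04038481  9.30800483]
-150 [515.5  28.5]
1 x [[-2.0, 0.2, 4.0], [-0.5, -10.3, 0], 0]
-75 [511.  103.4]
1 x [[-9.4, 0.1, 2.6], [-0.5, -10.3, 0], 0]
-30 [508.4 148.3]
1 x [[-13.8, 0.1, 1.8], [-0.5, -10.3, 0], 0]
40 [504.2 218.2]
1 x [[-20.7, 0.1, 0.6], [-0.5, -10.3, 0], 0]
72 [502.3 250.1]
1 x [[-23.9, 0.1, 0.0], [-0.5, -10.3, 0], 0]
```

View pics/bf.png

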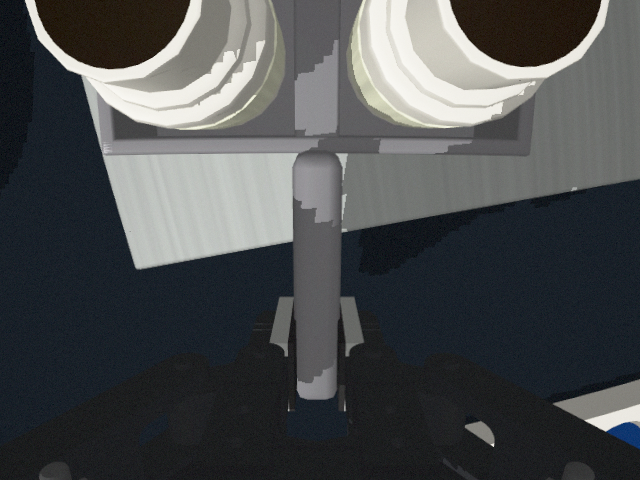

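Call:
carry_out(deltas=[[[-0.2, 0, 0.5], [0, -1.3, 0], 0], [[-0.5, 0, 1.0], [0, -2.6, 0], 0], [[-0.7, 0, 1.5], [0, -3.9, 0], 0], [[-1, 0, 2.0], [0, -5.2, 0], 0], [[-1.2, 0, 2.5], [0, -6.5, 0], 0], [[-1.5, 0, 3.0], [0, -7.8, 0], 0], [[-1.7, 0, 3.5], [0, -9.1, 0], 0], [[-2, 0, 4.0], [0, -10.3, 0], 0], [[-2, 0, 4.0], [0, -10.3, 0], 0], [[-2, 0, 4.0], [0, -10.3, 0], 0]])

```text
t: 55.75
eef_pos: [515.2, 28.3, 121.3]
eef_rot: [-0.513, 0.483, -0.487, 0.516]
force: [-1.5, -0.4, -2.4]
width: 12.7
```

Run:
```python
from an import *
s=ctrl.read_state();print(yawnow(),s['eef_pos'],s['width'],s['force'],s['torque'])
c=shot('wrist','bg');t=shot('top'); sd=shot('side','bg_s')
cv2.imwrite('pics/bg_t.png',cv2.resize(t['image'][190:310,130:290,::-1],None,fx=5,fy=5,interpolation=2))
```

```text
-86.6406522809011 [515.17331243  28.28713243 121.29858141] 12.709443373115743 [-1.49639915 -0.41090818 -2.35427284] [0.11968048 0.76030784 0.42693175]
```

View pics/bg.png

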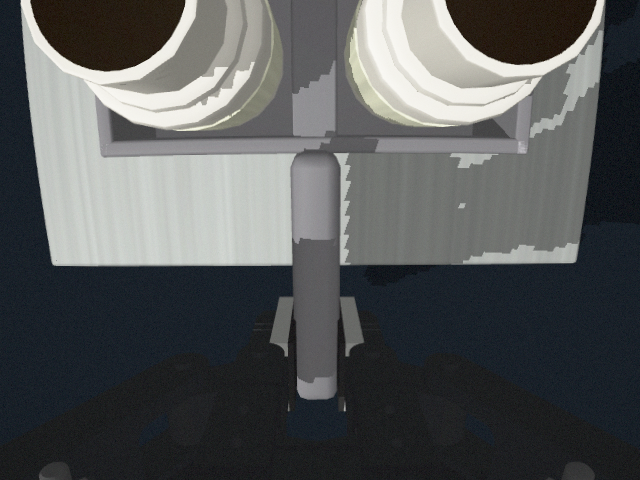

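View pics/bg_t.png

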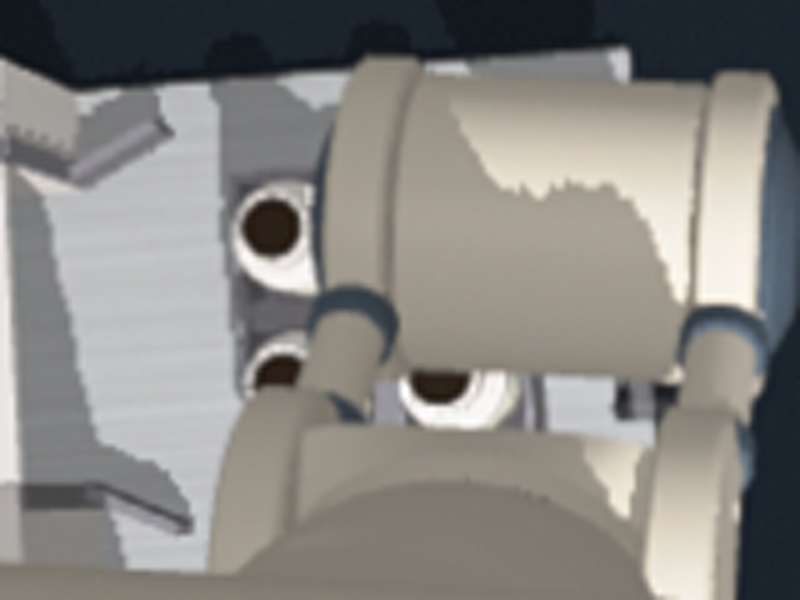

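Run:
```python
from an import *
d=np.array([np.cos(np.radians(93.4)),np.sin(np.radians(93.4))]); m=np.array([499,306.])
for rx in (-75,72):
    g=m+d*(rx-128); plan((*g,121.3,93.4-180,0,1))
```

```text
1 x [[-7.5, 0.0, 0.0], [-0.5, 0, 0], 0]
1 x [[-22.2, -0.0, 0.0], [-0.5, 0, 0], 0]
```

Call:
carry_out(deltas=[[[-0.7, 0, 0], [0, 0, 0], 0], [[-1.7, 0, 0], [0, 0, 0], 0], [[-2.7, 0, 0], [0, 0, 0], 0], [[-3.7, 0, 0], [0, 0, 0], 0], [[-4.7, 0, 0], [0, 0, 0], 0], [[-5.7, 0, 0], [0, 0, 0], 0], [[-6.7, 0, 0], [0, 0, 0], 0], [[-7.5, 0, 0], [0, 0, 0], 0], [[-7.5, 0, 0], [0, 0, 0], 0]])

```text
t: 57.02
eef_pos: [510.6, 104.0, 121.3]
eef_rot: [-0.512, 0.483, -0.487, 0.517]
force: [-0.5, 4.1, 0.1]
width: 12.7
```

Run:
```python
from an import *
s=ctrl.read_state();print(yawnow(),s['eef_pos'],s['width'],s['force'],s['torque'])
c=shot('wrist','bh');t=shot('top'); sd=shot('side')
cv2.imwrite('pics/bh_t.png',cv2.resize(t['image'][190:310,130:290,::-1],None,fx=5,fy=5,interpolation=2))
d=np.array([np.cos(np.radians(93.4)),np.sin(np.radians(93.4))]); m=np.array([499,306.])
r=np.array(s['eef_pos'][:2])+d*128
anov(sd,(499,306,np.radians(93.4)),'bh_s',(660,560,1440,1120),3,rack=(*r,np.radians(93.4)))
```

```text
-86.61529324967042 [510.60474518 104.00239788 121.28241302] 12.679617019878776 [-0.54510863  4.09647773  0.10748431] [0.62228732 0.39832028 0.00386653]
```

View pics/bh_t.png

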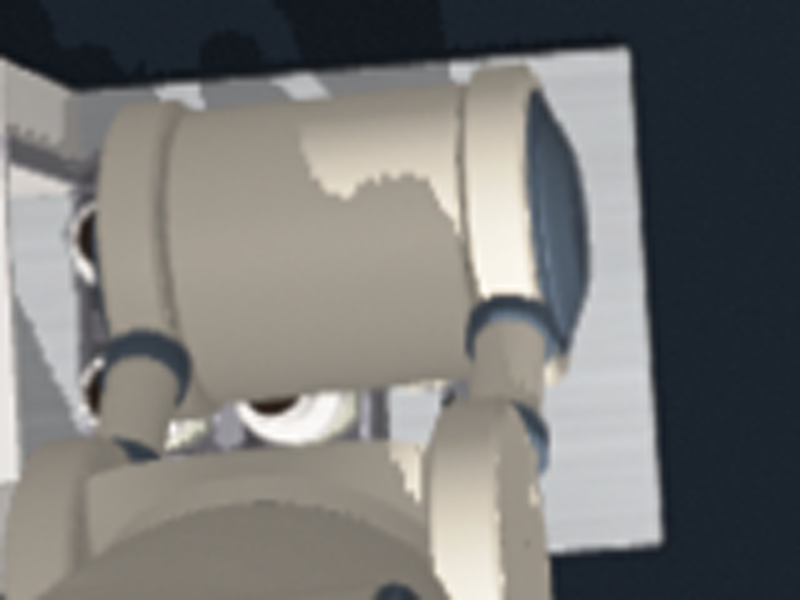

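View pics/bh_s.png

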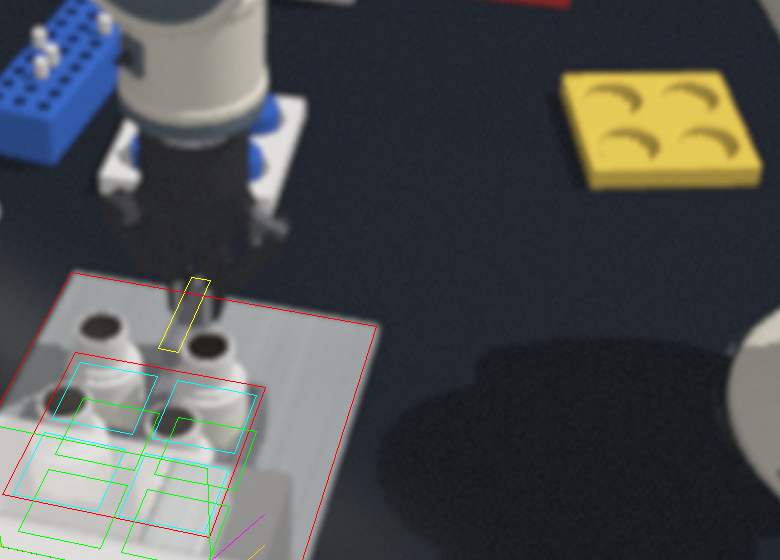

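View pics/bh.png

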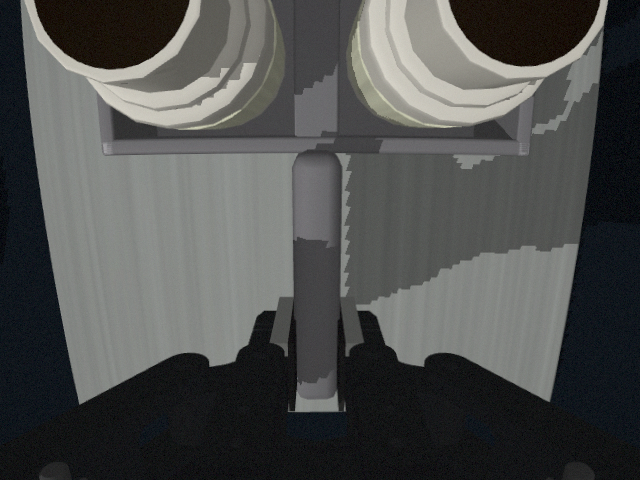

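Call:
carry_out(deltas=[[[-0.5, 0, 0], [0, 0, 0], 0], [[-1.2, 0, 0], [0, 0, 0], 0], [[-2, 0, 0], [0, 0, 0], 0], [[-2.8, 0, 0], [0, 0, 0], 0], [[-3.6, 0, 0], [0, 0, 0], 0], [[-4.4, 0, 0], [0, 0, 0], 0]])

```text
t: 57.92
eef_pos: [508.0, 147.8, 121.3]
eef_rot: [-0.512, 0.483, -0.487, 0.516]
force: [1.3, -4.3, 0.0]
width: 12.4
```

Run:
```python
from an import *
s=ctrl.read_state();print(yawnow(),s['eef_pos'],s['width'],s['force'],s['torque'])
c=shot('wrist','bi')
d=np.array([np.cos(np.radians(93.4)),np.sin(np.radians(93.4))]); m=np.array([499,306.])
for rx in (40,72): plan((*(m+d*(rx-128)),121.3,93.4-180,0,1))
```

```text
-86.6380388960464 [508.01233037 147.80074142 121.2925328 ] 12.35173638146577 [ 1.2534502  -4.26952801  0.02637069] [-0.65545129  0.33845979  0.03241641]
1 x [[-7.0, -0.0, 0.0], [-0.5, 0, 0], 0]
1 x [[-10.2, -0.0, 0.0], [-0.5, 0, 0], 0]
```

View pics/bi.png

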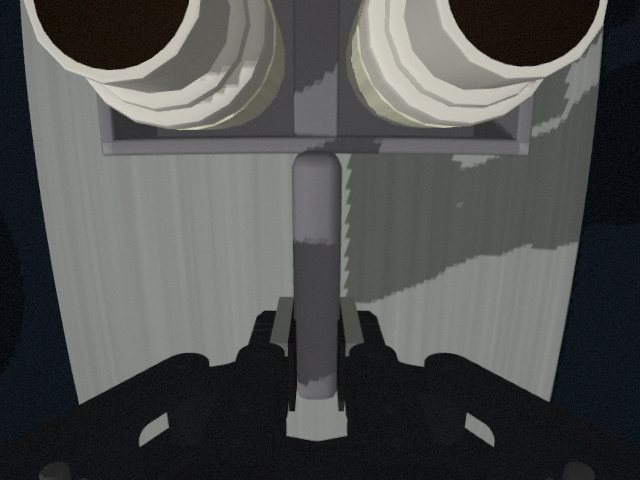

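Call:
carry_out(deltas=[[[-0.8, 0, 0], [0, 0, 0], 0], [[-1.6, 0, 0], [0, 0, 0], 0], [[-2.4, 0, 0], [0, 0, 0], 0], [[-3.2, 0, 0], [0, 0, 0], 0], [[-4, 0, 0], [0, 0, 0], 0], [[-4.8, 0, 0], [0, 0, 0], 0], [[-5.6, 0, 0], [0, 0, 0], 0], [[-6.4, 0, 0], [0, 0, 0], 0], [[-7, 0, 0], [0, 0, 0], 0], [[-7.6, 0, 0], [0, 0, 0], 0]])

```text
t: 59.22
eef_pos: [503.5, 224.8, 121.3]
eef_rot: [-0.512, 0.483, -0.487, 0.517]
force: [0.0, -4.8, 0.6]
width: 12.5
```

Run:
```python
from an import *
s=ctrl.read_state();print(yawnow(),s['eef_pos'],s['width'],s['force'],s['torque'])
c=shot('wrist','bj')
d=np.array([np.cos(np.radians(93.4)),np.sin(np.radians(93.4))]); m=np.array([499,306.])
for rx in (72,): plan((*(m+d*(rx-128)),121.3,93.4-180,0,1))
```

```text
-86.6247750127677 [503.4603418  224.79998691 121.28964379] 12.504556294875368 [ 0.04283852 -4.80986083  0.55901741] [-0.73553833  0.25292471  0.01713231]
1 x [[-2.5, -0.0, 0.0], [-0.5, 0, 0], 0]
```

View pics/bj.png

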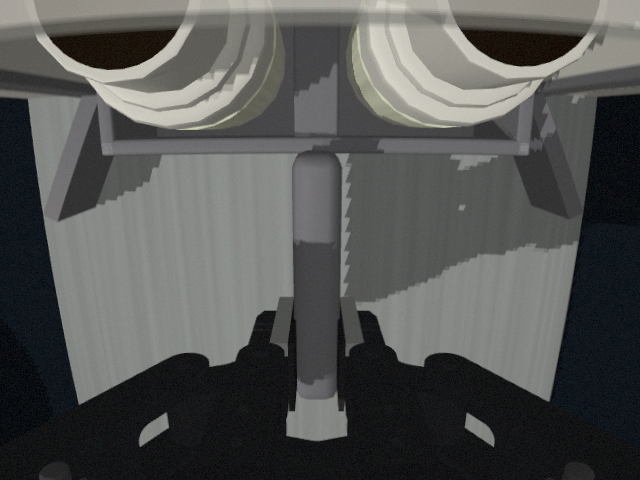

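Call:
carry_out(deltas=[[[-0.6, 0, 0], [0, 0, 0], 0], [[-1.2, 0, 0], [0, 0, 0], 0], [[-1.8, 0, 0], [0, 0, 0], 0], [[-2.1, 0, 0], [0, 0, 0], 0], [[-2.3, 0, 0], [0, 0, 0], 0]])

```text
t: 59.9
eef_pos: [502.1, 248.5, 121.3]
eef_rot: [-0.512, 0.483, -0.487, 0.517]
force: [-0.0, -5.2, 1.4]
width: 12.6
```

Call:
carry_out(deltas=[[[-0.1, 0, 0], [0, 0, 0], 0], [[-0.2, 0, 0], [0, 0, 0], 0], [[-0.3, 0, 0], [0, 0, 0], 0]])

```text
t: 60.28
eef_pos: [502.1, 250.9, 121.3]
eef_rot: [-0.513, 0.483, -0.487, 0.517]
force: [5.1, -18.7, 0.9]
width: 12.6
```

Call:
carry_out(deltas=[[[-0.1, 0, 0], [0, 0, 0], 0], [[-0.1, 0, 0], [0, 0, 0], 0]])

```text
t: 60.52
eef_pos: [502.3, 251.0, 121.3]
eef_rot: [-0.513, 0.482, -0.487, 0.516]
force: [4.2, -15.0, 1.4]
width: 12.2
```

Run:
```python
from an import *
s=ctrl.read_state();print(yawnow(),s['eef_pos'],s['width'],s['force'],s['torque'])
c=shot('wrist','bk')
```

```text
-86.58651773535753 [502.30789935 251.02411375 121.27994479] 12.193920444538252 [  4.15005064 -14.9726384    1.41653623] [-2.21856074 -0.24136073  0.19807055]
```

View pics/bk.png

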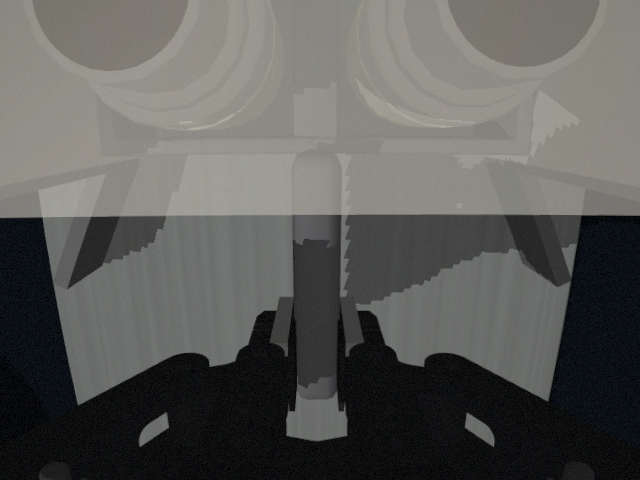

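Call:
carry_out(deltas=[[[0, 0, 0], [0, 0, 0], 0.5], [[0, 0, 0], [0, 0, 0], 0.5], [[0, 0, 0], [0, 0, 0], 0.5], [[0, 0, 0], [0, 0, 0], 0.5], [[0.3, -3, 0], [0, 0, 0], 0.6], [[0.6, -8, 0], [0, 0, 0], 0.6], [[1, -14, 0], [0, 0, 0], 0.6], [[1, -20, 0], [0, 0, 0], 0.6], [[1, -24, 0], [0, 0, 0], 0.6]])

```text
t: 61.7
eef_pos: [500.9, 241.5, 364.4]
eef_rot: [-0.512, 0.482, -0.488, 0.517]
force: [0.5, -0.0, -0.3]
width: 51.5
```

Run:
```python
from an import *
s=ctrl.read_state();print(yawnow(),s['eef_pos'],s['width'],s['force'],s['torque'])
c=shot('wrist');d=np.array([np.cos(np.radians(93.4)),np.sin(np.radians(93.4))]); m=np.array([499,306.])
anov(c,(499,306,np.radians(93.4)),'bl',None,1,rack=(*(m+72*d),np.radians(93.4)))
plan((430,-50,380,-90,1,1))
```

```text
-86.58630599321938 [500.93204372 241.4757525  364.36571382] 51.45617097242566 [ 0.49595898 -0.04037058 -0.25305913] [-0.0676461  -0.01570423 -0.02914475]
1 x [[28.7, -1.3, -8.9], [-1.0, 3.4, 0], 1]
```

View pics/bl.png

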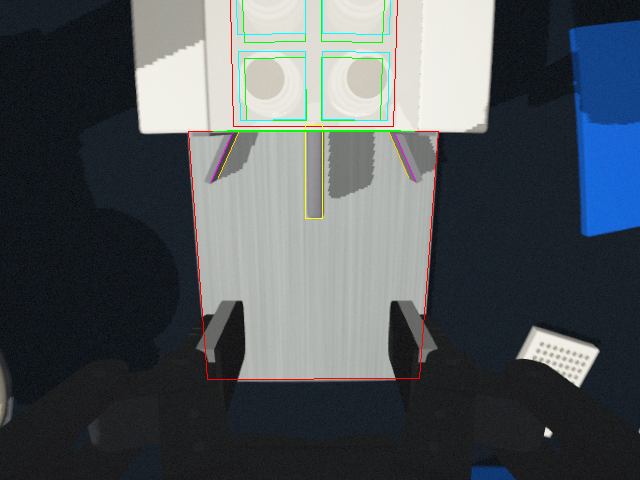

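Call:
carry_out(deltas=[[[28, -4, -6], [0, 0, 0], 0.6], [[28, -4, -6], [0, 0, 0], 0.6], [[28, -4, -6], [0, 0, 0], 0.6], [[28, -4, -6], [0, 0, 0], 0.6], [[28, -4, -6], [0, 0, 0], 0.6], [[45, -4, -6], [0, 0, 0], 0.6], [[58, -4, -6], [0, 0, 0], 0.6], [[58, -4, -6], [0, 0, 0], 0.6], [[58, -4, -6], [0, 0, 0], 0.6], [[58, -4, -6], [0, 0, 0], 0.6]])

```text
t: 63.0
eef_pos: [475.8, -343.1, 407.0]
eef_rot: [-0.51, 0.481, -0.489, 0.519]
force: [0.4, -0.4, -0.2]
width: 51.4
```

Run:
```python
from an import *
s=ctrl.read_state();print(yawnow(),s['eef_pos'],s['width'],s['force'])
t=shot('top','bm_t'); sd=shot('side','bm_s')
```

```text
-86.63394646081967 [ 475.75028806 -343.06056578  406.97984012] 51.357589000306 [ 0.35886716 -0.4177033  -0.22112181]
```

View pics/bm_t.png

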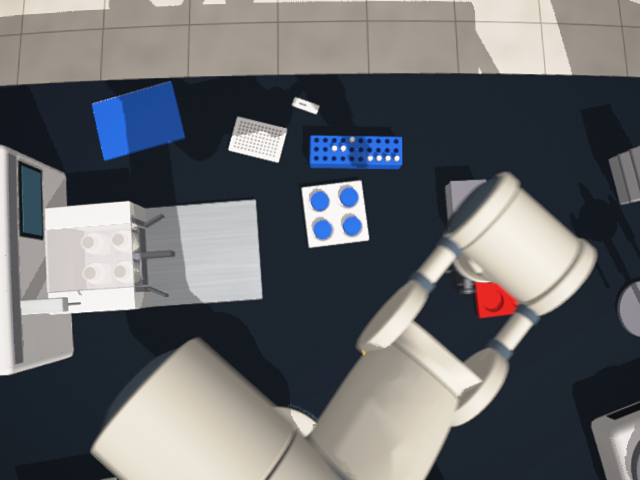

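View pics/bm_s.png

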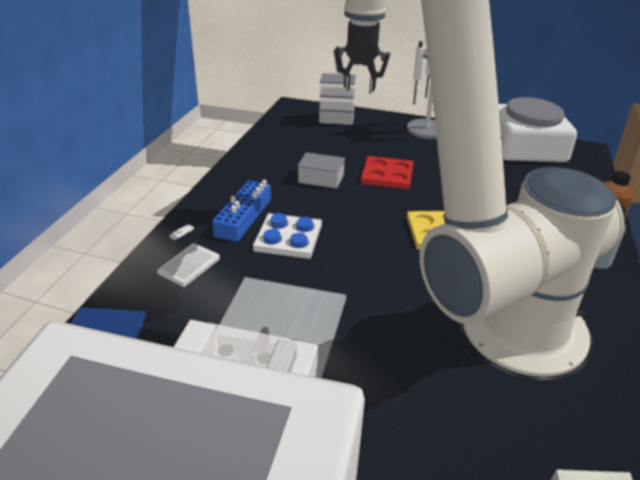

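Run:
```python
from an import *
t=shot('top');d=np.array([np.cos(np.radians(93.4)),np.sin(np.radians(93.4))]); m=np.array([499,306.])
anov(t,(499,306,np.radians(93.4)),'bn',(150,700,900,1300),4,rack=(*(m+72*d),np.radians(93.4)))
```

```text
(no output)
```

View pics/bn.png

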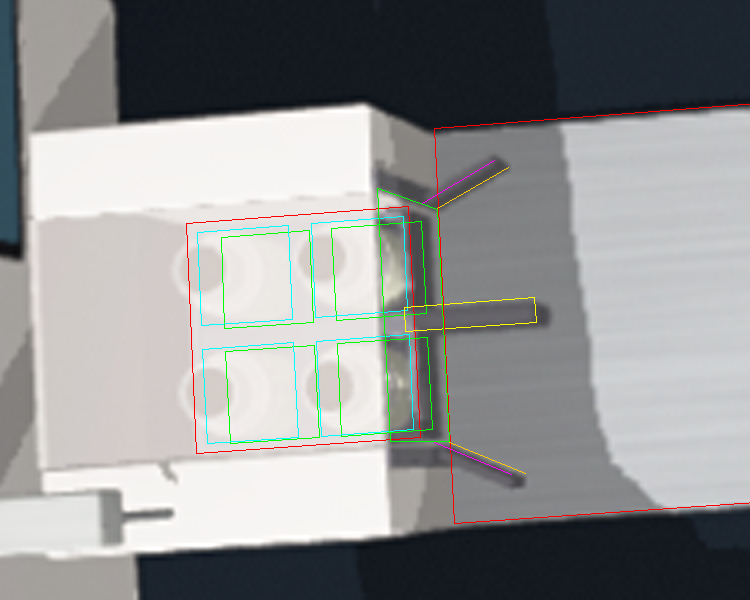

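Run:
```python
from an import *
plan((508,160,330,-86.6,0,1))
```

```text
1 x [[-50.0, 7.8, 6.0], [-0.9, 0, 0], 0]
```

Call:
carry_out(deltas=[[[-50, 4, 6], [-0.9, 0, 0], 0], [[-50, 4, 6], [-0.9, 0, 0], 0], [[-50, 4, 6], [-0.9, 0, 0], 0], [[-50, 4, 6], [-0.9, 0, 0], 0], [[-50, 4, 6], [-0.9, 0, 0], 0], [[-50, 4, 6], [-0.9, 0, 0], 0], [[-50, 7.8, 6], [-0.9, 0, 0], 0], [[-50, 7.8, 6], [-0.9, 0, 0], 0], [[-50, 7.8, 6], [-0.9, 0, 0], 0], [[-50, 7.8, 6], [-0.9, 0, 0], 0]])

```text
t: 64.4
eef_pos: [507.7, 160.8, 329.8]
eef_rot: [-0.514, 0.485, -0.485, 0.515]
force: [-0.7, -0.0, -0.1]
width: -0.2
```

Run:
```python
from an import *
s=ctrl.read_state();print(yawnow(),s['eef_pos'],s['width'],s['force'])
c=shot('wrist');d=np.array([np.cos(np.radians(93.4)),np.sin(np.radians(93.4))]); m=np.array([499,306.])
anov(c,(499,306,np.radians(93.4)),'bo',(280,0,1040,560),2,rack=(*(m+72*d),np.radians(93.4)))
plan((*(m+d*(72-145-30)),140,-86.6,0,1),(*(m+d*(72-145-30)),126,-86.6,0,1))
```

```text
-86.60994922803744 [507.74536619 160.80022874 329.78388896] -0.2218836560448403 [-0.67382066 -0.0437425  -0.06814106]
1 x [[-4.3, 19.0, -0.1], [0, 0, 0], 0]
1 x [[-4.3, 20.4, -0.1], [0, 0, 0], 0]
```

View pics/bo.png

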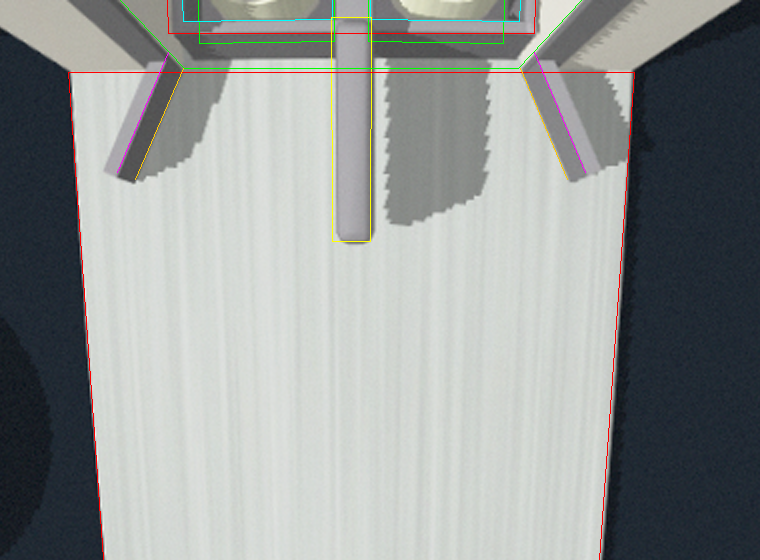

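Run:
```python
from station import ctrl
print(ctrl.hand_in(), ctrl.read_state()['t'])
```

```text
the job is handed in; nothing more can be done
the job is handed in; nothing more can be done
```

The job is done and handed in at about 64 s of the 210 s allowed. All four bottles had a cap; each cap now sits top up in the white holder. All four open bottles stand upright in the rack, and the rack is home in the bay and released.

- **Caps:** The cap in recess 0 tilted in the grip while going in. I pushed it flat with the closed fingertips. In the last close view from the arm, all four cap outlines matched the seated position.
- **Bottles:** Each stood upright in its own well when I released it. The later views, through the clear roof, still show all four standing.
- **Rack:** I gripped it by the fin, turned it about 10° to line up with the bay, and slid it in. The push force rose from about 5 N to 15–19 N and the rack stopped within 1 mm of the expected home position. After release, the arm camera showed the fin within about 1 mm of home.
- **Other objects:** The tube rack, well plate and tip box look unmoved in the overhead and side pictures (the arm partly hid the tip box in the overhead one).
- **Disagreement between cameras:** The overhead camera's overlay put the rack fin about 8 mm off home. It put the bay guides off by a similar amount the same way, so I took that as calibration error and trusted the arm camera and the contact force. The side camera disagreed by up to 10 mm on the bottle positions, so I did not use it for measuring.
- **Knock:** I saw no sign that the rack was knocked aside during the run.

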